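# Make up the walk kit for coat hook 6

### The arm

A 6-joint arm with a two-finger parallel gripper is mounted at the origin on the work surface. World frame = base frame: x ahead of the robot, y to its left, z up, the work surface at z = 0. Lengths are in m, angles in degrees, forces in N, time in s.
With the tool pointing down it reaches from about 0.4 to 0.825 m from the base axis. Payload 7 kg.
Tool frame: the origin (TCP) lies midway between the tips of the shut fingers; the grasp point (between the pads) lies 19 mm behind it; z points along the fingers, y is the direction in which the jaws open and shut (so a half turn about z gives the same grasp; the last joint's range is limited). The gripper opens to 88 mm and grips with 3 to 60 N. Pads are 19 mm wide; open, the fingers measure 130 mm over their backs; the gripper's body (78 mm by 193 mm) begins 47 mm behind the grasp point.
Start: joints at [81.022, 20.546, 0.682, 0, -70.136, -16.507], TCP at [0.29, 0.609, 0.206] pointing down, gripper open.
Joint ranges: [-176.03, 176.03], [-82.01, 121.73], [-58.28, 71.71], [-173.87, 95.51], [-174.79, -0.11], [-173.66, 173.66]. Speed limits (degrees/s): [136.94, 136.94, 172.46, 180, 180, 180].

### API

Orientations are given as [roll, pitch, yaw] about the fixed x, y, z axes, in that order (R = Rz(yaw) Ry(pitch) Rx(roll)).
In Python, from plant import get_state, capture, get_calibration, close_job, boxes_of, cut_out gives the robot as it stands.
- The arm moves only by the tool apply_moves, never from a script. Its argument "commands" is a list of rows, each an object with "grip": the closure, from 0 (fully open) to 1 (shut); "slide": the shift along the tool's x, y, z in m, a list of three; "roll": the turn about the tool's z in degrees. In form: [{"grip": grip, "slide": [x, y, z], "roll": roll}, ...]. A call has 1 to 5 rows; each row is the pose to reach, as a shift and turn from the pose commanded when the call began, along the tool's axes at that moment; what a row does not reach only later rows make up. A row lasts 1/8 s, in which the tool goes at most 62.5 mm and 10.7 degrees, less where a joint would pass 70% of its speed; a pose out of reach is approached as far as the arm can. A call with a gripper value outside its range is refused whole. The fingers move at their own pace and stop on an object; "grip_force" is the grip in N (left out, the last holds). Time passes only in rows, so rows that repeat a pose let the fingers close. It gives the time, the measured TCP pose, the force and the opening at its end, in the units of the state.
- get_state(): the state, without advancing time (a new reading comes with each control period).
- capture(name): name is "scene" or "top" or "wrist"; returns (picture, depth): 400x640x3 uint8, red, green, blue; 400x640 float32, m along the optical axis (not along the pixel's ray), 0 where there is no reading.
- get_calibration(name): a dict with "mtx" (3x3 intrinsics, pixels), "R" (3x3) and "t" (3): a world point X has camera coordinates R X + t. Camera axes: x right, y down, z forward; pixel columns grow to the right and rows downward; lengths in m; the calibration is good to about 2 mm. A picture is of the moment at which its call begins: read the wrist's pose just before it. get_calibration takes no time and is no camera call; for the wrist camera it gives the pose at the moment of the call.
- close_job(): hands the job in, once; it reports no verdict.
Trained networks look in the newest picture that a camera, given by its name, has taken for a name from the list of things; names that differ only in an ending like _2 or _b are one class to them, and where a whole thing is asked for, a point or a joint stands for the part that bears it (a point fixed in the world has none). Each returns a list of dicts, best first, with "score" (0 to 1); they miss things now and then, are a little off and sometimes report something else, mostly with a low value. They report only what shows in the picture. A call takes as long as a camera call. They do not tell look-alikes from the thing itself.
- boxes_of(name, camera): "position" ([x, y, z] in m, in the coordinates of the camera as it stood for that picture, good to about 4 mm: the middle of the surface that is visible of it).
- cut_out(name, camera): "mask" (400x640 bool, what is visible of it).
The state is a dict: "time_s": time; "joints": joint angles; "qd": joint speeds; "joint_torque": joint torques, N m; "tcp_pos": TCP position; "eef_rot": TCP orientation; "contact_force": force on the tool from outside, world axes, zero at the start; "moment": the same for the moment, N m; "gripper_width": finger opening in m.
Only numpy, scipy, OpenCV 4.12 (cv2) and the standard library are available. Lean on these libraries where they do the work, as an engineer would, in place of code of your own. Each camera call takes 0.05 s, during which the arm holds its last target.

### The job

Make up the walk kit for the guest of coat hook 6: lay the headlamp and the boot spikes flat in their drawn outlines on the kit tray, pointing as drawn, and step the tally counter on to 6 by pressing its slanted button under the hood, each time right home but without forcing it, then let the button come up. Leave the other things on the bench where they are.

Things in the scene. Friction and masses are not known exactly. Their poses are not given: they have to be found in the camera images.
- counter: tally counter, fixed, base plate 160 x 220 mm (x -80 to 80, y -127 to 93 mm), origin on the bench; +x is its back, z up. Left part (y -15 to 81): aluminium case 114 mm high, the drum under a window in its top. Right part: 40 mm high base with the slanted push button, its axis leaning 35 deg from vertical to the front (-x), under a steel hood
- hood_edge (a point): middle of the front lower edge of the hood roof, a 4 mm plate 83 x 100 mm with its underside 160 mm above the bench, running from here back (+x of the counter) to a back plate. It leaves no room for a gripper held upright over the button; one tilted like the button passes in front of it
- button_top (a point): centre of the flat top of the push button (moves with it): round grey cap, 40 mm diameter, standing 36 mm proud of its steel collar. Its z axis points out of the cap, 35 deg from vertical towards the counter's front (-x); the button is pushed along -z of this point
- button (a joint): button travel, m: 0 up, grows when pressed, springs back. Free play differs each time, unseen: the firm stop comes 13 to 23 mm down. Up to about 10 N on the way; the drum steps in the last 4 mm before the stop, where force rises sharply (13 N, pushing at 30 mm/s or less, means home). Keep the push under 35 N: forcing it fails. Before the next press let it come fully up and wait 0.3 s
- drum (a joint): turn of the number drum, rad, about the counter's +y. Number n (1 to 8) is at the mark at n x 0.785 rad (6 at 4.712); each full press adds one number (+0.785), after 8 comes 1; it cannot be turned back. A detent holds it on a number; it starts on 2, 3 or 4 (rolling onto it for 0.5 s; rarely stuck between two: a full press then takes it to the next)
- drum_mark (a point): middle of the window in the top of the counter's case, 42 x 52 mm; the number seen there, 24 mm high with black strokes on white, upright when seen from the counter's front, is the one that counts, between two black index bars
- tray: kit tray, white plastic, fixed to the bench, 180 x 230 x 14 mm, walls 5 mm, floor 5 mm thick; origin under its middle on the bench. Two outlines are drawn in black on the floor: the headlamp's (a rectangle with a smaller one at the lens end) and the boot spikes' (136 x 76 mm, the heel end marked by a drawn U)
- lamp_spot (a point): middle of the headlamp's outline, on the tray floor (its +x is the way the lens shall point), where the headlamp's origin belongs
- lamp_spot_lens (a point): where the lens end of the headlamp belongs, on the tray floor, 43 mm along +x from lamp_spot
- spikes_spot (a point): middle of the boot spikes' outline, on the tray floor (+x: away from the heel end), where the boot spikes' origin belongs
- spikes_spot_heel (a point): where the heel end of the boot spikes belongs, on the tray floor, 60 mm along -x from spikes_spot
- headlamp: compact blue plastic headlamp without its strap, lying on its flat back, 110 g (varies): case 70 x 52 x 40 mm (x -43 to 27), round black lens barrel, 38 mm diameter, at its +x end (to x = 43), small steel toggle switch on top (to z = 50 mm). Origin: middle of the 86 mm length, at the underside. Grip it across y (52 mm)
- headlamp_lens (a point): lens end of the headlamp, at the height of its underside, 43 mm along +x from its origin
- spikes: steel boot spike set on six 12 mm points, 220 g (varies): plate 120 x 60 mm, top at z = 16 mm, a 46 mm high U-shaped heel cup at its -x end (x -60 to -32) and a dark steel block along x in the middle (60 x 22 mm, x -26 to 34, z 16 to 52 mm). Origin: middle of the plate, at the height of the points' tips. Grip the block across y (22 mm)
- spikes_heel (a point): heel end of the boot spikes, at the height of the points, 60 mm along -x from their origin
- marble: bystander, not to be disturbed: clear glass marble paperweight, 68 mm across, 64 high, flat foot; origin at its underside
- wedge: bystander, not to be disturbed: red silicone door wedge, 120 x 42 x 24 mm; origin at its underside
- shoehorn: bystander, not to be disturbed: steel shoehorn lying flat, 170 x 38 x 5 mm; origin at its underside
- boot_brush: bystander, not to be disturbed: wooden boot brush, 170 x 42 x 36 mm; origin at its underside
- flask: bystander, not to be disturbed: upright steel flask, 72 mm wide, 170 high; origin at its underside
- grease_jar: bystander, not to be disturbed: jar with lid, 68 mm wide, 70 high; origin at its underside
Mind the look-alikes: they are no part of the job. Leave any yellow look-alike of the spikes alone.

How it is judged (in metres and radians):
At the end, for the whole second after the job is handed in: The headlamp and the boot spikes stand upright on the tray floor in their own outlines, at rest: origins within 15 mm of the outline's middle, lens end and heel end within 20 mm of theirs. The drum shows 6 at the mark (within 0.15 rad) and the button is up (under 3 mm) (horizontal distance between headlamp and lamp_spot below 0.015 m and horizontal distance between headlamp_lens and lamp_spot_lens below 0.02 m and angle between each of headlamp, spikes's own z axis and vertical below 0.15 rad and horizontal distance between spikes and spikes_spot below 0.015 m and horizontal distance between spikes_heel and spikes_spot_heel below 0.02 m and height (world z) of each of headlamp, spikes below 0.01 m and linear speed of each of headlamp, spikes below 0.02 m/s and (value of joint drum between 4.56239 and 4.86239 rad or value of joint drum between 10.8456 and 11.1456 rad) and value of joint button below 0.003 m); the robot touches nothing.
It fails at once if the button is forced (contact forces of both fingertips on it add up to over 70 N, about 40 N of push) (contact force between the fingers and button above 70 N).
It fails at once if a bystander is pushed more than 40 mm away (distance of any of marble, wedge, shoehorn, boot_brush, flask, grease_jar from where it was at the start of the episode above 0.04 m).
It also fails if it takes over 64 s, if anything falls off the work surface, if the arm or the gripper's body presses on something with over 40 N, if the wrist force passes 120 N, or if a joint passes its speed limit or range.

## Working session

There is one attempt and no reset: what is moved stays moved. The work goes in short steps, Python scripts to look and compute and a tool call to move; the robot and the scene stay as the last step left them, time stands still between calls to the robot, and variables do not carry over. Pictures are saved under pics/ and viewed, and the job is handed in when it is done.

Besides the shell and the picture viewer there is one more tool, called after "Emit:" as name(argument=value, ...), one argument or row to a line, values as JSON. apply_moves: Moves the arm, as the interface text tells. Its arguments: {"type":"object","properties":{"commands":{"type":"array"},"grip_force":{"type":"number"}},"required":["commands"]}

```bash
ls; mkdir -p pics
python3 - <<'E'
from plant import *
import cv2
for n in ("scene","top"):
    p,d=capture(n); cv2.imwrite(f"pics/{n}0.png",p[:,:,::-1])
    c=get_calibration(n); print(n,c)
s=get_state(); print(s)
E
```

```text
pics
scene {'mtx': array([[440.33064912,   0.        , 319.44035531],
       [  0.        , 440.33064912, 196.1503448 ],
       [  0.        ,   0.        ,   1.        ]]), 'R': array([[ 0.87101841,  0.4912298 ,  0.00449644],
       [ 0.42873847, -0.75568071, -0.49510604],
       [-0.23981297,  0.43317427, -0.86882092]]), 't': array([-0.37145921, -0.30334767,  1.73335988])}
top {'mtx': array([[366.75174195,   0.        , 323.22791541],
       [  0.        , 366.75174195, 202.95974246],
       [  0.        ,   0.        ,   1.        ]]), 'R': array([[-0.00431326, -0.99998587,  0.00310609],
       [-0.99750506,  0.00408365, -0.07047685],
       [ 0.07046317, -0.00340233, -0.99750858]]), 't': array([-0.17463725,  0.53792975,  1.35508127])}
{'time_s': 0.1, 'joints': array([ 8.10221031e+01,  2.05868662e+01,  6.38135229e-01, -1.64230781e-02,
       -7.01364433e+01, -1.65055000e+01]), 'qd': array([ 0.1272079 , -0.10302165,  0.21008291,  0.0456537 ,  0.07032783,
       -0.03647816]), 'joint_torque': array([-1.71730015e-03, -5.84162164e+01,  2.93752939e+01,  7.01558724e+00,
        1.02315238e-02, -3.62119977e-05]), 'tcp_pos': array([0.2902654 , 0.60887317, 0.20501904]), 'eef_rot': array([ 1.79913949e+02, -9.39731557e-03, -2.54889816e+01]), 'contact_force': array([ 0.50993485, -0.60840335,  0.57804375]), 'moment': array([ 0.01985542, -0.02616272, -0.05938772]), 'gripper_width': 0.08830211266152646}
```

View pics/scene0.png

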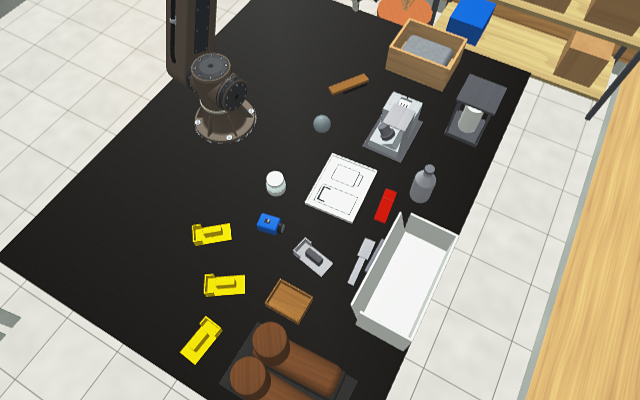

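View pics/top0.png

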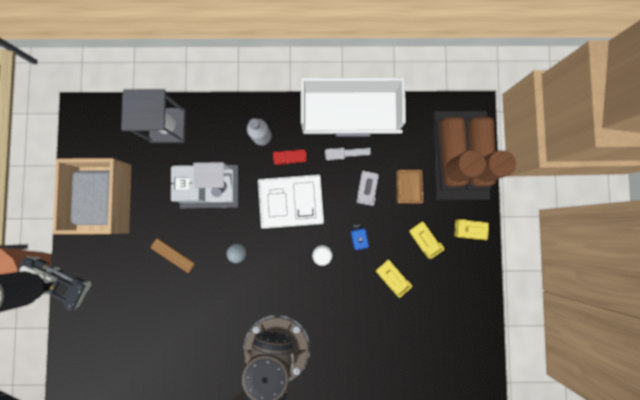

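Scene: the headlamp candidate is blue, at top (360,239) and scene (269,223). The spikes candidate is grey steel, at top (368,188) and scene (313,257). There are three yellow look-alikes at top (395,278), (427,240) and (472,230). The counter is at top (205,185), and a dark hooded cylinder at top (155,118) is not the counter. The tray is at top (291,200).

```bash
cat > h.py <<'E'
from plant import *
import numpy as np, cv2
from scipy.spatial.transform import Rotation as Ro
def cloud(d,c,mask=None):
    v,u=np.nonzero((d>0)&(mask if mask is not None else True))
    z=d[v,u]; K=c["mtx"]
    P=np.stack([(u-K[0,2])/K[0,0]*z,(v-K[1,2])/K[1,1]*z,z],1)
    return (P-c["t"])@c["R"], u, v   # R^T(P-t)
def proj(X,c):
    P=np.atleast_2d(X)@c["R"].T+c["t"]; q=P@c["mtx"].T; return q[:,:2]/q[:,2:]
def towld(p,c): return c["R"].T@(np.array(p)-c["t"])
E
python3 - <<'E'
from h import *
np.set_printoptions(precision=4,suppress=True)
for n in ("top","scene"):
    p,d=capture(n); c=get_calibration(n)
    np.savez(f"{n}0.npz",p=p,d=d)
    for th in ("headlamp","spikes","tray","counter","button_top","marble","wedge","shoehorn","boot_brush","flask","grease_jar"):
        for b in boxes_of(th,n)[:4]:
            if b["score"]>.2: 
                w=towld(b["position"],c); print(n,th,round(b["score"],2),w,proj(w,c)[0].round())
p=np.load("top0.npz")["p"]; cv2.imwrite("pics/t1.png",cv2.resize(p[90:300,150:450],None,fx=2.6,fy=2.6,interpolation=cv2.INTER_CUBIC)[:,:,::-1])
p=np.load("scene0.npz")["p"]; cv2.imwrite("pics/s1.png",cv2.resize(p[80:290,240:460],None,fx=2.8,fy=2.8,interpolation=cv2.INTER_CUBIC)[:,:,::-1])
E
```

```text
top headlamp 0.88 [ 0.4039 -0.3086  0.042 ] [359. 239.]
top headlamp 0.28 [ 0.55   -0.0561  0.0079] [291. 200.]
top spikes 0.84 [ 0.436  -0.7234  0.0195] [470. 229.]
top spikes 0.74 [ 0.3957 -0.5546  0.0159] [425. 240.]
top spikes 0.73 [ 0.2575 -0.4306  0.0174] [392. 278.]
top spikes 0.64 [ 0.5917 -0.3414  0.0161] [367. 188.]
top tray 0.8 [ 0.5504 -0.0537  0.0087] [291. 200.]
top counter 0.76 [0.5972 0.2389 0.1018] [205. 185.]
top counter 0.26 [ 0.3491 -0.1777  0.0697] [324. 254.]
top button_top 0.4 [0.5753 0.201  0.0907] [217. 191.]
top marble 0.76 [0.3533 0.1402 0.0529] [236. 253.]
top wedge 0.82 [ 0.7159 -0.0529  0.0205] [290. 156.]
top shoehorn 0.52 [ 0.7341 -0.2542  0.0078] [343. 152.]
top boot_brush 0.68 [0.3549 0.3728 0.0394] [173. 253.]
top boot_brush 0.29 [ 0.5928 -0.3439  0.0139] [367. 188.]
top flask 0.73 [0.7847 0.0471 0.1132] [260. 132.]
top grease_jar 0.74 [ 0.349  -0.1701  0.0732] [322. 255.]
scene headlamp 0.96 [ 0.4157 -0.3083  0.0375] [271. 223.]
scene headlamp 0.59 [ 0.356  -0.1813  0.0656] [276. 183.]
scene spikes 0.9 [ 0.4436 -0.7257  0.0183] [203. 341.]
scene sp
[... 294 characters left out ...]
982 0.3316 0.0994] [403. 103.]
scene button_top 0.22 [0.3565 0.378  0.0349] [350.  84.]
scene marble 0.56 [0.3592 0.1291 0.053 ] [321. 124.]
scene marble 0.48 [0.6197 0.2096 0.0697] [393. 133.]
scene wedge 0.91 [ 0.7185 -0.0505  0.0181] [386. 206.]
scene shoehorn 0.58 [ 0.7287 -0.2544  0.0041] [362. 257.]
scene boot_brush 0.7 [0.3606 0.3783 0.0352] [351.  84.]
scene boot_brush 0.44 [ 0.3574 -0.1841  0.0682] [276. 183.]
scene flask 0.8 [0.8031 0.0366 0.1051] [424. 185.]
scene flask 0.56 [ 0.5487 -0.0549  0.0013] [342. 189.]
scene flask 0.22 [0.6003 0.3297 0.1035] [404. 103.]
scene grease_jar 0.63 [ 0.3573 -0.1813  0.0648] [276. 183.]
scene grease_jar 0.63 [ 0.4166 -0.316   0.0395] [270. 225.]
```

View pics/t1.png

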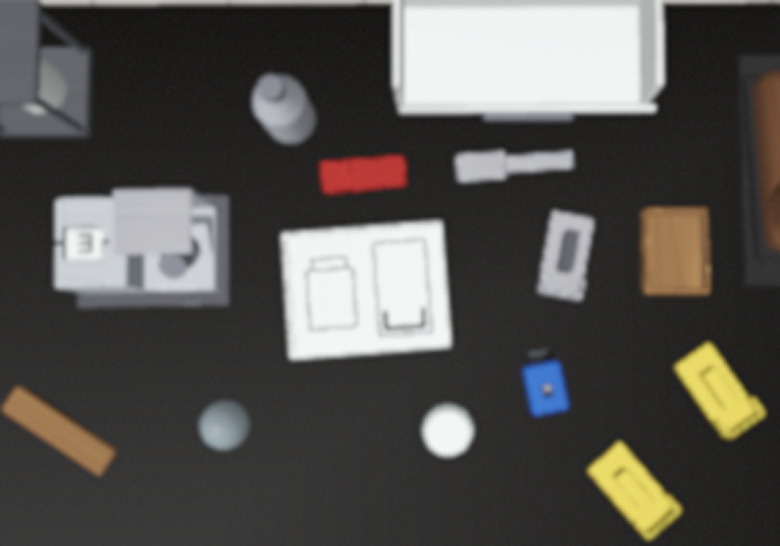

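View pics/s1.png

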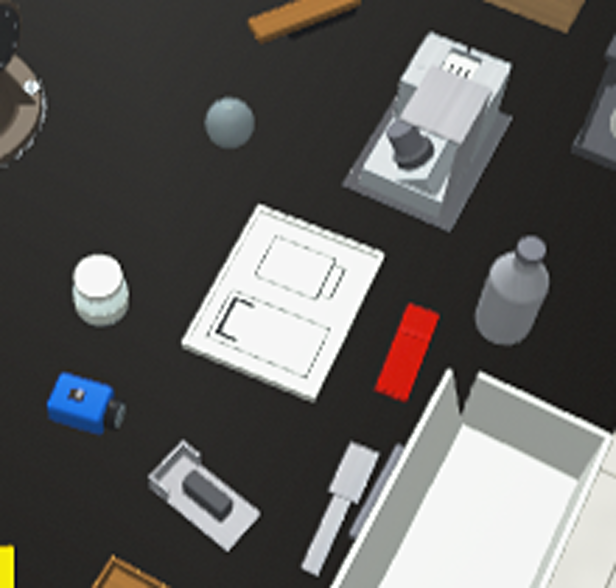

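```bash
python3 - <<'E'
from h import *
np.set_printoptions(precision=4,suppress=True,linewidth=150)
def rect(X):
    r=cv2.minAreaRect((X[:,:2]*1000).astype(np.float32)); return [np.round(a,1) for a in r]
for n in ("top","scene"):
    z=np.load(f"{n}0.npz"); p=z["p"].astype(int); d=z["d"]; c=get_calibration(n)
    X,u,v=cloud(d,c); rgb=p[v,u]
    def near(x,y,r): return np.hypot(X[:,0]-x,X[:,1]-y)<r
    m=near(.41,-.31,.08)&(X[:,2]>.008); print(n,"lamp all",m.sum(),rect(X[m]))
    b=m&(rgb[:,2]>rgb[:,0]+60)&(X[:,2]>.03); print("blue top",rect(X[b]),np.median(X[b][:,2])); 
    m=near(.59,-.345,.09)&(X[:,2]>.008); print("spikes",m.sum(),rect(X[m]), rect(X[m&(X[:,2]>.04)]),"hi pts",X[m&(X[:,2]>.03)].mean(0))
    k=m&(rgb.sum(1)<360)&(X[:,2]>.03); print(" block",k.sum(),rect(X[k]) if k.sum()>5 else "")
    m=near(.55,-.055,.17)&(X[:,2]<.03)&(rgb.min(1)>190); print("tray",rect(X[m]))
    m=near(.6,.22,.16); 
    for lo,hi in ((.003,.02),(.03,.045),(.105,.122),(.155,.175)):
        q=m&(X[:,2]>lo)&(X[:,2]<hi); print("counter",lo,hi,q.sum(),rect(X[q]),np.median(X[q][:,2]))
    if n=="top":
        q=m&(X[:,2]>.15); 
        for xx in X[q][::7]: pass
E
python3 - <<'E'
from h import *
p=np.load("top0.npz")["p"]; a=cv2.resize(p[160:215,165:245],None,fx=8,fy=8,interpolation=cv2.INTER_CUBIC)
p=np.load("scene0.npz")["p"]; b=cv2.resize(p[85:165,355:435],None,fx=7,fy=7,interpolation=cv2.INTER_CUBIC)
cv2.imwrite("pics/c_t.png",a[:,:,::-1]);cv2.imwrite("pics/c_s.png",b[:,:,::-1])
p=np.load("top0.npz")["p"]; cv2.imwrite("pics/g_t.png",cv2.resize(p[220:340,0:140],None,fx=5,fy=5)[:,:,::-1])
E
```

```text
top lamp all 321 [array([ 403.8, -304.6]), array([89. , 96.3]), np.float64(47.4)]
blue top [array([ 406.1, -311.2]), array([70.5, 51.2]), np.float64(10.9)] 0.039981701410295396
spikes 518 [array([ 595.8, -347.2]), array([131.7, 138. ]), np.float64(9.3)] [array([ 582.9, -340.9]), array([59.9, 93.4]), np.float64(79.4)] hi pts [ 0.5827 -0.3406  0.0487]
 block 67 [array([ 596.5, -341.2]), array([15.7, 52.6]), np.float64(79.6)]
tray [array([545.7, -51.7]), array([182.1, 233.5]), np.float64(4.1)]
counter 0.003 0.02 782 [array([597.3, 209.6]), array([297.6, 317.8]), np.float64(80.7)] 0.004699639007195614
counter 0.03 0.045 348 [array([604.8, 255.1]), array([118.4, 195. ]), np.float64(1.6)] 0.039340949677306336
counter 0.105 0.122 688 [array([605.2, 257.2]), array([118.1, 195.2]), np.float64(0.5)] 0.11334510540773568
counter 0.155 0.175 727 [array([625.5, 209.7]), array([ 82.5, 101.1]), np.float64(1.4)] 0.16414625038639652
scene lamp all 423 [array([ 417.2, -318.3]), array([94.7, 74.8]), np.float64(2.6)]
blue top [array([ 405.8, -311.1]), array([68.1, 52.5]), np.float64(11.4)] 0.03945352809742511
spikes 718 [array([ 599. , -339.4]), array([126.7, 127.3]), np.float64(44.2)] [array([ 581.8, -341. ]), array([59.9, 93.5]), np.float64(76.6)] hi pts [ 0.5811 -0.3413  0.0459]
 block 199 [array([ 582.7, -342.4]), array([61. , 92.6]), np.float64(76.0)]
tray [array([543.1, -44.7]), array([185.3, 247.7]), np.float64(4.1)]
counter 0.003 0.02 658 [array([599.7, 207.7]), array([312.4, 295. ]), np.float64(8.4)] 0.005156969051006801
counter 0.03 0.045 269 [array([605.3, 254.1]), array([120.1, 197.1]), np.float64(0.7)] 0.039067536035683616
counter 0.105 0.122 372 [array([604.9, 258.6]), array([121.3, 199.4]), np.float64(1.3)] 0.11255879054957102
counter 0.155 0.175 564 [array([624.2, 211.9]), array([ 84.1, 106.2]), np.float64(0.9)] 0.1635129573677685
```

View pics/c_t.png

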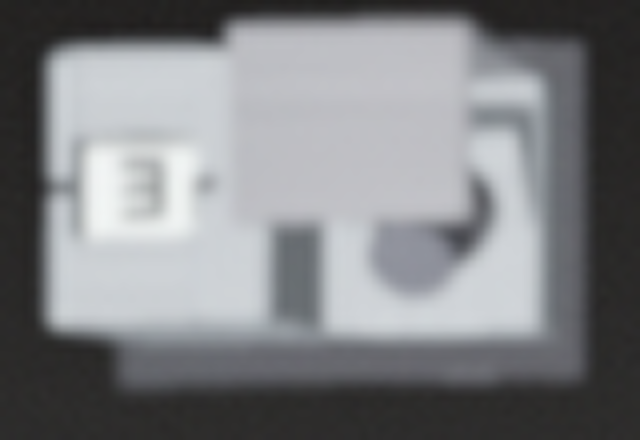

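View pics/c_s.png

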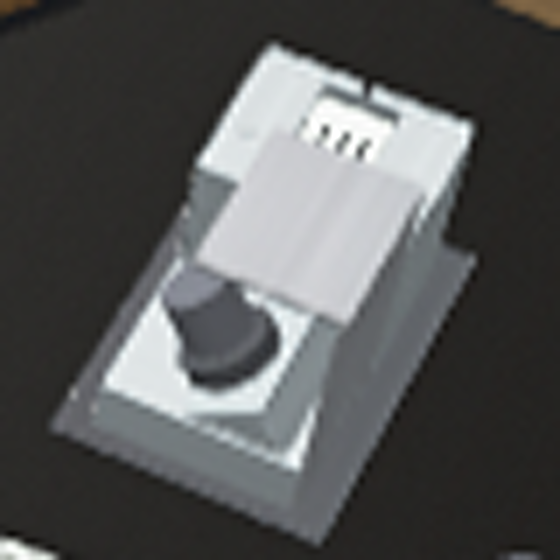

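View pics/g_t.png

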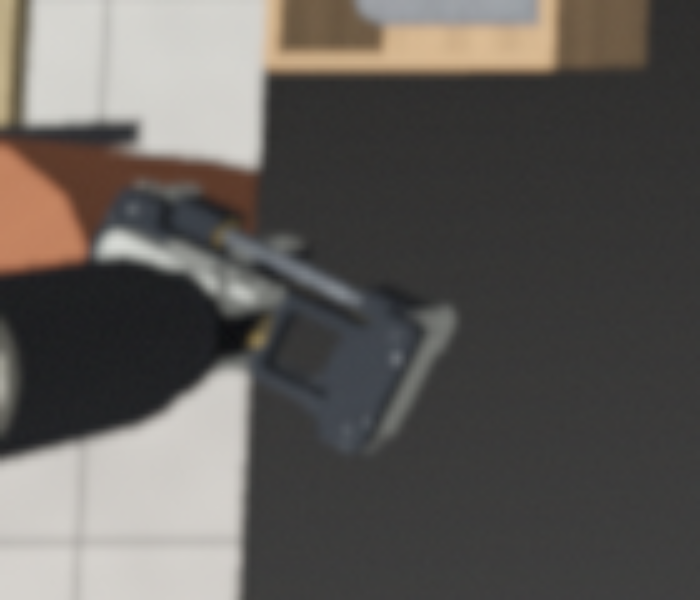

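The drum appears to show an upright 3 (crop c_t, at about (140,190)). The counter faces the robot, and the hood's front edge is at about x=0.584. Next I rectify the tray floor to measure the outlines, and measure the button cap.

```bash
cat >> h.py <<'E'
def rectify(p,c,x0,x1,y0,y1,z,s=0.0005):
    # out image: col = (y1-y)/s , row=(x1-x)/s   (up=+x, left=+y)
    H,W=int((x1-x0)/s),int((y1-y0)/s)
    r,cc=np.mgrid[0:H,0:W]; X=np.stack([x1-r*s,y1-cc*s,np.full(r.shape,z)],-1).reshape(-1,3)
    q=proj(X,c).astype(np.float32).reshape(H,W,2)
    return cv2.remap(p,q[...,0].copy(),q[...,1].copy(),cv2.INTER_CUBIC)
E
python3 - <<'E'
from h import *
np.set_printoptions(precision=4,suppress=True,linewidth=150)
out=[]
for n in ("scene","top"):
    z=np.load(f"{n}0.npz"); c=get_calibration(n)
    out.append(rectify(z["p"],c,.43,.67,-.19,.09,.005,.0007))
cv2.imwrite("pics/tr.png",np.hstack(out)[:,:,::-1])
for n in ("top","scene"):
    z=np.load(f"{n}0.npz"); d=z["d"]; c=get_calibration(n); X,u,v=cloud(d,c); rgb=z["p"][v,u].astype(int)
    m=(abs(X[:,0]-.575)<.035)&(abs(X[:,1]-.2)<.035)&(X[:,2]>.06)&(X[:,2]<.13)
    print(n,m.sum(),X[m].min(0),X[m].max(0))
    a=np.radians(35); nrm=np.array([-np.sin(a),0,np.cos(a)])
    h=X[m]@nrm; q=np.percentile(h,[50,75,90,97]);print(q, )
    f=X[m][h>np.percentile(h,90)-.006]; print(len(f),f.mean(0),f.min(0),f.max(0))
E
```

```text
top 115 [0.5589 0.177  0.0616] [0.608  0.222  0.1061]
[-0.2539 -0.2522 -0.2509 -0.249 ]
88 [0.5748 0.2032 0.0935] [0.5589 0.1858 0.0793] [0.5896 0.222  0.1061]
scene 145 [0.5585 0.1756 0.06  ] [0.609  0.2254 0.1033]
[-0.2691 -0.2557 -0.2525 -0.2514]
48 [0.5741 0.1999 0.0923] [0.5585 0.1829 0.0769] [0.591  0.2171 0.1033]
```

View pics/tr.png

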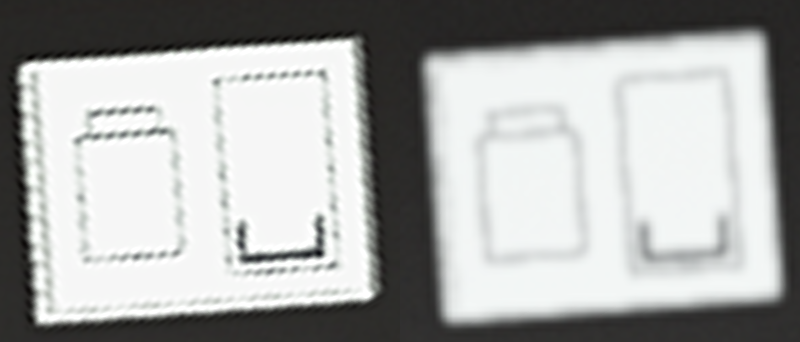

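```bash
cat >> h.py <<'E'
def rel(pts, yaws=None):
    "slide/roll numbers for world targets from current measured pose"
    s=get_state(); R=Ro.from_euler('xyz',s["eef_rot"],degrees=True).as_matrix()
    print("now",np.round(s["tcp_pos"],4),np.round(s["eef_rot"],2),"j",np.round(s["joints"],1),"t",round(s["time_s"],2))
    for i,p in enumerate(pts):
        dl=R.T@(np.array(p)-s["tcp_pos"])
        print(p,np.round(dl,3), "" if yaws is None else "roll? %.1f"%(-(yaws[i]-s["eef_rot"][2])))
E
python3 - <<'E'
from h import *
np.set_printoptions(precision=4,suppress=True)
rel([(.33,.56,.28),(.36,.50,.30),(.39,.45,.30),(.42,.39,.30),(.45,.34,.30)],[-25.5]*5)
E
```

```text
now [0.2904 0.6093 0.2059] [-180.     -0.    -25.48] j [ 81.   20.5   0.7   0.  -70.1 -16.5] t 1.3
(0.33, 0.56, 0.28) [ 0.057  0.027 -0.074] roll? 0.0
(0.36, 0.5, 0.3) [ 0.11   0.069 -0.094] roll? 0.0
(0.39, 0.45, 0.3) [ 0.158  0.101 -0.094] roll? 0.0
(0.42, 0.39, 0.3) [ 0.211  0.142 -0.094] roll? 0.0
(0.45, 0.34, 0.3) [ 0.26   0.174 -0.094] roll? 0.0
```

Emit:
apply_moves(
  commands=[
    {"grip":0,"slide":[0.03,0.02,-0.05],"roll":0},
    {"grip":0,"slide":[0.08,0.04,-0.08],"roll":0},
    {"grip":0,"slide":[0.13,0.07,-0.094],"roll":0},
    {"grip":0,"slide":[0.18,0.1,-0.094],"roll":0},
    {"grip":0,"slide":[0.23,0.13,-0.094],"roll":0},
  ],
  grip_force=40,
)

```text
time_s: 1.92
tcp_pos: [0.4429, 0.3914, 0.3004]
eef_rot: [-179.9, -0.0, -25.5]
contact_force: [0.7, 0.9, 0.1]
gripper_width: 0.0877
```

Run:
```python
from h import *
np.set_printoptions(precision=4,suppress=True)
rel([(.46,.33,.30),(.48,.27,.30),(.5,.21,.3),(.51,.15,.3),(.52,.09,.3)],[-20,-10,0,7,11])
```

```text
now [0.4429 0.3914 0.3004] [-179.94   -0.01  -25.47] j [ 60.4  10.   -1.5   0.  -78.5   4.1] t 1.93
(0.46, 0.33, 0.3) [0.042 0.048 0.   ] roll? -5.5
(0.48, 0.27, 0.3) [0.086 0.094 0.   ] roll? -15.5
(0.5, 0.21, 0.3) [0.13  0.139 0.   ] roll? -25.5
(0.51, 0.15, 0.3) [0.164 0.189 0.   ] roll? -32.5
(0.52, 0.09, 0.3) [0.199 0.239 0.   ] roll? -36.5
```

Emit:
apply_moves(
  commands=[
    {"grip":0,"slide":[0.04,0.045,0],"roll":-6},
    {"grip":0,"slide":[0.08,0.09,0],"roll":-16},
    {"grip":0,"slide":[0.12,0.135,0],"roll":-26},
    {"grip":0,"slide":[0.16,0.185,0],"roll":-34},
    {"grip":0,"slide":[0.2,0.23,0],"roll":-36.5},
  ],
)

```text
time_s: 2.55
tcp_pos: [0.5238, 0.0974, 0.3004]
eef_rot: [-180.0, -0.1, 11.2]
contact_force: [1.1, 1.3, 1.0]
gripper_width: 0.0874
```

Run:
```python
from h import *
np.set_printoptions(precision=4,suppress=True)
rel([(.52,.04,.28),(.50,-.02,.27),(.47,-.08,.25),(.45,-.14,.25),(.42,-.20,.25),(.40,-.255,.23)],[11]*6)
```

```text
now [0.5238 0.0974 0.3004] [-179.98   -0.06   11.2 ] j [ 31.6   4.2  -8.2   0.  -77.5  69.6] t 2.55
(0.52, 0.04, 0.28) [-0.015  0.056  0.02 ] roll? 0.2
(0.5, -0.02, 0.27) [-0.046  0.111  0.03 ] roll? 0.2
(0.47, -0.08, 0.25) [-0.087  0.164  0.05 ] roll? 0.2
(0.45, -0.14, 0.25) [-0.119  0.219  0.05 ] roll? 0.2
(0.42, -0.2, 0.25) [-0.16   0.272  0.05 ] roll? 0.2
(0.4, -0.255, 0.23) [-0.19   0.322  0.07 ] roll? 0.2
```

Emit:
apply_moves(
  commands=[
    {"grip":0,"slide":[-0.02,0.056,0.02],"roll":0},
    {"grip":0,"slide":[-0.05,0.11,0.03],"roll":0},
    {"grip":0,"slide":[-0.09,0.16,0.045],"roll":0},
    {"grip":0,"slide":[-0.125,0.21,0.05],"roll":0},
    {"grip":0,"slide":[-0.16,0.26,0.06],"roll":0},
  ],
)

```text
time_s: 3.18
tcp_pos: [0.4161, -0.1866, 0.2406]
eef_rot: [180.0, -0.1, 11.1]
contact_force: [1.1, -0.8, -0.5]
gripper_width: 0.0875
```

Run:
```python
from h import *
np.set_printoptions(precision=4,suppress=True)
c=get_calibration("wrist"); p,d=capture("wrist"); cv2.imwrite("pics/w1.png",p[:,:,::-1]); np.savez("w1.npz",p=p,d=d)
X,u,v=cloud(d,c); rgb=p[v,u].astype(int)
m=(np.hypot(X[:,0]-.41,X[:,1]+.31)<.08)&(rgb[:,2]>rgb[:,0]+60)&(X[:,2]>.034)&(X[:,2]<.045)
if m.sum()>20: print(m.sum(),cv2.minAreaRect((X[m][:,:2]*1000).astype(np.float32)))
rel([(.409,-.31,.15),(.409,-.31,.03)],[11,11])
print(c["t"],(-c["R"].T@c["t"]))
```

```text
2215 ((405.2982482910156, -308.6853942871094), (68.1956787109375, 51.87764358520508), 11.740633964538574)
now [ 0.4122 -0.1907  0.239 ] [180.     0.12  10.88] j [  0.2  -2.1 -22.6   0.  -69.6 100.7] t 3.23
(0.409, -0.31, 0.15) [-0.025  0.117  0.089] roll? -0.1
(0.409, -0.31, 0.03) [-0.025  0.117  0.209] roll? -0.1
[-0.2622  0.3109  0.53  ] [ 0.4901 -0.1714  0.4204]
```

View pics/w1.png

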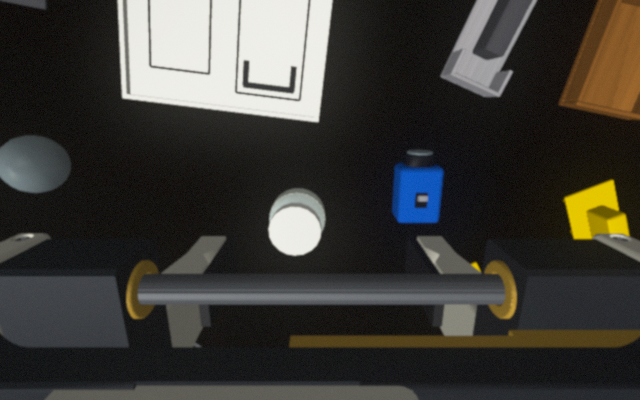

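The wrist view shows the blue lamp at pixel (417,190) with its black lens up (+x), the jar at (296,222), and the steel spikes at (490,45). The yellow one at the right edge is a look-alike. The headlamp choice is confirmed, so I go down to it.

Emit:
apply_moves(
  commands=[
    {"grip":0,"slide":[-0.01,0.06,0.0],"roll":0},
    {"grip":0,"slide":[-0.029,0.116,0.03],"roll":0},
    {"grip":0,"slide":[-0.029,0.116,0.09],"roll":0},
    {"grip":0,"slide":[-0.029,0.116,0.13],"roll":0},
    {"grip":0,"slide":[-0.029,0.116,0.13],"roll":0},
  ],
)

```text
time_s: 3.85
tcp_pos: [0.4084, -0.3039, 0.1077]
eef_rot: [-179.8, 0.3, 11.0]
contact_force: [0.0, 0.4, 1.5]
gripper_width: 0.0874
```

Run:
```python
from h import *
np.set_printoptions(precision=4,suppress=True)
rel([(.406,-.31,.010)],[11.2])
```

```text
now [ 0.4084 -0.3039  0.1077] [-179.83    0.31   10.97] j [-14.5  10.3 -27.5  -0.  -52.6 115.5] t 3.85
(0.406, -0.31, 0.01) [-0.003  0.006  0.098] roll? -0.2
```

Emit:
apply_moves(
  commands=[
    {"grip":0,"slide":[-0.001,0.003,0.05],"roll":0},
    {"grip":0,"slide":[-0.001,0.003,0.097],"roll":0},
    {"grip":0,"slide":[-0.001,0.003,0.097],"roll":0},
    {"grip":0.6,"slide":[-0.001,0.003,0.097],"roll":0},
    {"grip":0.6,"slide":[-0.001,0.003,0.097],"roll":0},
  ],
  grip_force=25,
)

```text
time_s: 4.47
tcp_pos: [0.4123, -0.3081, 0.0157]
eef_rot: [179.9, -0.2, 11.1]
contact_force: [0.1, -0.8, 0.8]
gripper_width: 0.0728
```

Emit:
apply_moves(
  commands=[
    {"grip":0.6,"slide":[0,0,0],"roll":0},
    {"grip":0.6,"slide":[0,0,0],"roll":0},
  ],
)

```text
time_s: 4.72
tcp_pos: [0.4107, -0.3077, 0.0139]
eef_rot: [180.0, -0.1, 11.0]
contact_force: [-0.2, -0.2, 0.3]
gripper_width: 0.0531
```

Run:
```python
from h import *
np.set_printoptions(precision=4,suppress=True)
print(get_state()["gripper_width"],get_state()["contact_force"])
rel([(.406,-.31,.010)],[11.2])
```

```text
0.05308513824334451 [-0.2222 -0.1637  0.3067]
now [ 0.4107 -0.3077  0.0139] [179.96  -0.07  11.02] j [-14.9  17.7 -33.2   0.  -39.1 115.9] t 4.72
(0.406, -0.31, 0.01) [-0.005  0.001  0.004] roll? -0.2
```

Emit:
apply_moves(
  commands=[
    {"grip":0.7,"slide":[0,0,-0.02],"roll":0},
    {"grip":0.7,"slide":[0,0,-0.08],"roll":0},
    {"grip":0.7,"slide":[0.02,-0.03,-0.11],"roll":0},
    {"grip":0.7,"slide":[0.06,-0.07,-0.11],"roll":0},
    {"grip":0.7,"slide":[0.1,-0.11,-0.11],"roll":3},
  ],
)

```text
time_s: 5.35
tcp_pos: [0.4881, -0.1793, 0.1241]
eef_rot: [180.0, -0.1, 7.9]
contact_force: [1.0, 0.1, -0.5]
gripper_width: 0.0517
```

Run:
```python
from h import *
np.set_printoptions(precision=4,suppress=True)
print(get_state()["gripper_width"],get_state()["contact_force"])
rel([(.539,-.001,.12),(.539,-.001,.06)],[4,4])
```

```text
0.051669085608836506 [ 1.0496  0.1002 -0.5081]
now [ 0.4881 -0.1793  0.1241] [179.99  -0.11   7.9 ] j [  1.5  10.  -25.4  -0.  -54.5  96.4] t 5.35
(0.539, -0.001, 0.12) [ 0.075 -0.17   0.004] roll? 3.9
(0.539, -0.001, 0.06) [ 0.075 -0.17   0.064] roll? 3.9
```

Emit:
apply_moves(
  commands=[
    {"grip":0.7,"slide":[0.025,-0.055,0],"roll":2},
    {"grip":0.7,"slide":[0.05,-0.11,0],"roll":4},
    {"grip":0.7,"slide":[0.07,-0.165,0.01],"roll":4},
    {"grip":0.7,"slide":[0.07,-0.165,0.055],"roll":4},
    {"grip":0.7,"slide":[0.07,-0.165,0.055],"roll":4},
  ],
)

```text
time_s: 5.98
tcp_pos: [0.5308, -0.0074, 0.0655]
eef_rot: [179.9, 0.4, 4.1]
contact_force: [-0.7, 0.2, 0.2]
gripper_width: 0.0515
```

Emit:
apply_moves(
  commands=[
    {"grip":0.7,"slide":[0,0,0],"roll":0},
    {"grip":0.7,"slide":[0,0,0],"roll":0},
  ],
)

```text
time_s: 6.22
tcp_pos: [0.5347, -0.0079, 0.0698]
eef_rot: [-180.0, -0.1, 4.0]
contact_force: [0.0, -0.1, -0.7]
gripper_width: 0.0514
```

Run:
```python
from h import *
np.set_printoptions(precision=4,suppress=True)
rel([(.539,-.001,.02)],[4])
c=get_calibration("wrist"); p,d=capture("wrist"); cv2.imwrite("pics/w2.png",p[:,:,::-1])
```

```text
now [ 0.5347 -0.0079  0.0698] [-179.98   -0.14    3.95] j [ 20.2  14.9 -27.3   0.  -47.6  73.7] t 6.22
(0.539, -0.001, 0.02) [ 0.005 -0.007  0.05 ] roll? -0.0
```

View pics/w2.png

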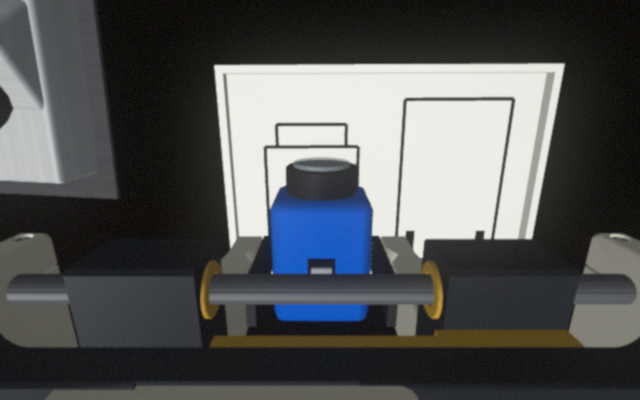

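The wrist view shows the lamp (blue, at (320,240)) squarely held with the lens toward the small rectangle at (312,135). I lower it now.

Emit:
apply_moves(
  commands=[
    {"grip":0.7,"slide":[0.005,-0.007,0.02],"roll":0},
    {"grip":0.7,"slide":[0.005,-0.007,0.04],"roll":0},
    {"grip":0.7,"slide":[0.005,-0.007,0.049],"roll":0},
    {"grip":0.7,"slide":[0.005,-0.007,0.049],"roll":0},
    {"grip":0.7,"slide":[0.005,-0.007,0.049],"roll":0},
  ],
)

```text
time_s: 6.9
tcp_pos: [0.5387, -0.0001, 0.0198]
eef_rot: [-180.0, -0.1, 4.0]
contact_force: [-0.6, -0.0, -0.9]
gripper_width: 0.0515
```

Run:
```python
from h import *
np.set_printoptions(precision=4,suppress=True)
print(get_state()["contact_force"])
rel([(.539,-.001,.019)],[4])
```

```text
[-0.5768 -0.045  -0.9171]
now [ 0.5387 -0.0001  0.0198] [-179.99   -0.07    4.  ] j [ 20.9  19.1 -29.6   0.  -41.2  73.1] t 6.9
(0.539, -0.001, 0.019) [0.    0.001 0.001] roll? -0.0
```

Emit:
apply_moves(
  commands=[
    {"grip":0.7,"slide":[0,0,0.001],"roll":0},
    {"grip":0.25,"slide":[0,0,0.001],"roll":0},
    {"grip":0.25,"slide":[0,0,0.001],"roll":0},
    {"grip":0.25,"slide":[0,0,-0.03],"roll":0},
    {"grip":0.25,"slide":[0,0,-0.09],"roll":0},
  ],
)

```text
time_s: 7.52
tcp_pos: [0.5364, -0.0005, 0.108]
eef_rot: [179.9, 0.3, 4.0]
contact_force: [2.5, 0.6, 0.4]
gripper_width: 0.0658
```

Run:
```python
from h import *
np.set_printoptions(precision=4,suppress=True)
rel([(.54,-.05,.15),(.55,-.11,.18),(.56,-.17,.18),(.57,-.23,.18),(.58,-.29,.18),(.594,-.343,.15)],[4,4,0,-6,-11,-11.5])
```

```text
now [ 0.5364 -0.0005  0.108 ] [179.93   0.32   4.  ] j [ 20.9  12.8 -24.2  -0.  -53.4  73.1] t 7.53
(0.54, -0.05, 0.15) [-0.     0.05  -0.042] roll? 0.0
(0.55, -0.11, 0.18) [ 0.006  0.11  -0.072] roll? 0.0
(0.56, -0.17, 0.18) [ 0.011  0.171 -0.072] roll? 4.0
(0.57, -0.23, 0.18) [ 0.017  0.231 -0.072] roll? 10.0
(0.58, -0.29, 0.18) [ 0.023  0.292 -0.072] roll? 15.0
(0.594, -0.343, 0.15) [ 0.033  0.346 -0.042] roll? 15.5
```

Emit:
apply_moves(
  commands=[
    {"grip":0.3,"slide":[0,0.04,-0.045],"roll":0},
    {"grip":0.3,"slide":[0.005,0.1,-0.07],"roll":0},
    {"grip":0.3,"slide":[0.005,0.155,-0.07],"roll":4},
    {"grip":0.3,"slide":[0.005,0.21,-0.07],"roll":10},
    {"grip":0.3,"slide":[-0.01,0.265,-0.07],"roll":15.5},
  ],
)

```text
time_s: 8.15
tcp_pos: [0.5471, -0.2668, 0.1789]
eef_rot: [180.0, -0.0, -11.6]
contact_force: [1.2, -0.3, -0.2]
gripper_width: 0.0615
```

Run:
```python
from h import *
np.set_printoptions(precision=4,suppress=True,linewidth=150)
c=get_calibration("wrist"); p,d=capture("wrist"); cv2.imwrite("pics/w3.png",p[:,:,::-1]);
X,u,v=cloud(d,c); 
m=(np.hypot(X[:,0]-.595,X[:,1]+.343)<.09)&(X[:,2]>.008)
for lo,hi in ((.010,.025),(.03,.06),(.048,.06)):
    q=m&(X[:,2]>lo)&(X[:,2]<hi)
    if q.sum()>20: print(q.sum(),cv2.minAreaRect((X[q][:,:2]*1000).astype(np.float32)))
rel([(.594,-.343,.12),(.594,-.343,.03)],[-11.5]*2)
p,d=capture("top"); c=get_calibration("top"); r=rectify(p,c,.43,.67,-.19,.09,.005,.0007)
cv2.imwrite("pics/tr2.png",r[:,:,::-1])
X,u,v=cloud(d,c); rgb=p[v,u].astype(int)
m=(np.hypot(X[:,0]-.54,X[:,1])<.08)&(rgb[:,2]>rgb[:,0]+60)&(X[:,2]>.034)&(X[:,2]<.055)
if m.sum(): print("lamp",m.sum(),cv2.minAreaRect((X[m][:,:2]*1000).astype(np.float32)),np.median(X[m][:,2]))
```

```text
5202 ((595.1773071289062, -341.8340759277344), (60.277503967285156, 117.8126220703125), 78.79227447509766)
2699 ((581.139892578125, -338.8965148925781), (59.97590255737305, 94.17805480957031), 78.85648345947266)
1713 ((582.4755249023438, -331.204345703125), (47.06401443481445, 93.76393127441406), 86.0105209350586)
now [ 0.5449 -0.2719  0.1786] [179.92   0.07 -12.08] j [ -8.1  15.5 -10.3   0.1 -64.3  86. ] t 8.2
(0.594, -0.343, 0.12) [0.063 0.059 0.059] roll? -0.6
(0.594, -0.343, 0.03) [0.063 0.059 0.149] roll? -0.6
```

View pics/w3.png

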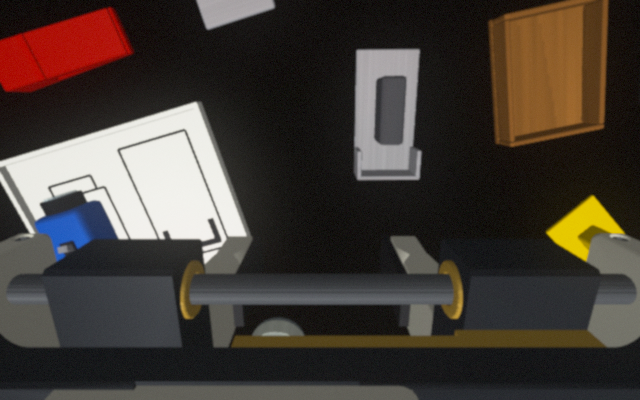

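View pics/tr2.png

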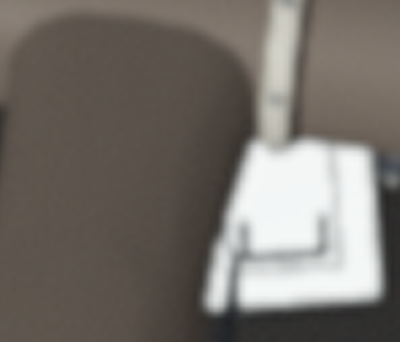

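The wrist view shows the steel spikes at (388,115) with a dark block at (391,110) and the heel U at (388,165), and the lamp on the tray at (75,225). Yellow at (590,230) is a look-alike. The steel one is the right choice, so I go there.

Emit:
apply_moves(
  commands=[
    {"grip":0.3,"slide":[0.03,0.03,0.01],"roll":-0.8},
    {"grip":0.3,"slide":[0.0635,0.058,0.03],"roll":-0.8},
    {"grip":0.3,"slide":[0.0635,0.058,0.08],"roll":-0.8},
    {"grip":0.3,"slide":[0.0635,0.058,0.1],"roll":-0.8},
    {"grip":0.3,"slide":[0.0635,0.058,0.1],"roll":-0.8},
  ],
)

```text
time_s: 8.88
tcp_pos: [0.5962, -0.3339, 0.0768]
eef_rot: [-180.0, 0.2, -10.7]
contact_force: [0.9, -0.3, -0.6]
gripper_width: 0.0611
```

Run:
```python
from h import *
np.set_printoptions(precision=4,suppress=True)
rel([(.595,-.342,.021)],[-11.2])
```

```text
now [ 0.5962 -0.3339  0.0768] [-179.98    0.25  -10.67] j [-13.   27.   -7.   -0.  -56.3  92.3] t 8.88
(0.595, -0.342, 0.021) [0.001 0.008 0.056] roll? 0.5
```

Emit:
apply_moves(
  commands=[
    {"grip":0.3,"slide":[0,0.007,0.03],"roll":0.4},
    {"grip":0.3,"slide":[0,0.007,0.055],"roll":0.4},
    {"grip":0.3,"slide":[0,0.007,0.055],"roll":0.4},
    {"grip":1,"slide":[0,0.007,0.055],"roll":0.4},
    {"grip":1,"slide":[0,0.007,0.055],"roll":0.4},
  ],
  grip_force=40,
)

```text
time_s: 9.5
tcp_pos: [0.5974, -0.3416, 0.0261]
eef_rot: [180.0, -0.2, -11.1]
contact_force: [-0.7, -0.3, 0.0]
gripper_width: 0.0469
```

Emit:
apply_moves(
  commands=[
    {"grip":1,"slide":[0,0,0],"roll":0},
    {"grip":1,"slide":[0,0,0],"roll":0},
    {"grip":1,"slide":[0,0,0],"roll":0},
  ],
)

```text
time_s: 9.88
tcp_pos: [0.5962, -0.3416, 0.0244]
eef_rot: [180.0, -0.0, -11.1]
contact_force: [-0.4, -1.3, 1.7]
gripper_width: 0.0213
```

Run:
```python
from h import *
np.set_printoptions(precision=4,suppress=True)
print(get_state()["gripper_width"],get_state()["contact_force"])
rel([(.595,-.342,.021)],[-11.2])
c=get_calibration("wrist"); p,d=capture("wrist"); cv2.imwrite("pics/w4.png",p[:,:,::-1]);
```

```text
0.021300739980753165 [-0.3725 -1.307   1.6944]
now [ 0.5962 -0.3416  0.0244] [179.98  -0.02 -11.08] j [-13.6  30.2  -9.4   0.  -50.4  92.5] t 9.88
(0.595, -0.342, 0.021) [-0.001  0.001  0.003] roll? 0.1
```

View pics/w4.png

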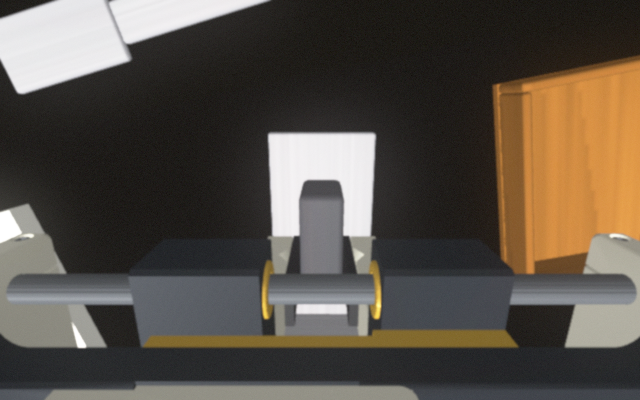

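Emit:
apply_moves(
  commands=[
    {"grip":1,"slide":[0,0,-0.02],"roll":0},
    {"grip":1,"slide":[0,0,-0.08],"roll":0},
    {"grip":1,"slide":[-0.02,-0.05,-0.09],"roll":0},
    {"grip":1,"slide":[-0.04,-0.11,-0.09],"roll":-5},
    {"grip":1,"slide":[-0.06,-0.16,-0.09],"roll":-15},
  ],
)

```text
time_s: 10.55
tcp_pos: [0.5672, -0.171, 0.1138]
eef_rot: [-180.0, 0.0, 4.1]
contact_force: [1.3, 0.2, -2.9]
gripper_width: 0.0215
```

Run:
```python
from h import *
np.set_printoptions(precision=4,suppress=True)
print(get_state()["gripper_width"],get_state()["contact_force"])
rel([(.551,-.105,.11),(.551,-.105,.06)],[4,4])
```

```text
0.021540338079693227 [ 1.3483  0.1635 -2.8872]
now [ 0.5672 -0.171   0.1138] [-179.97    0.02    4.14] j [  2.1  17.2 -17.1  -0.  -55.8  92.1] t 10.55
(0.551, -0.105, 0.11) [-0.011 -0.067  0.004] roll? 0.1
(0.551, -0.105, 0.06) [-0.011 -0.067  0.054] roll? 0.1
```

Emit:
apply_moves(
  commands=[
    {"grip":1,"slide":[-0.011,-0.05,0],"roll":0},
    {"grip":1,"slide":[-0.011,-0.062,0.02],"roll":0},
    {"grip":1,"slide":[-0.011,-0.062,0.05],"roll":0},
    {"grip":1,"slide":[-0.011,-0.062,0.05],"roll":0},
    {"grip":1,"slide":[-0.011,-0.062,0.05],"roll":0},
  ],
)

```text
time_s: 11.18
tcp_pos: [0.5532, -0.112, 0.0647]
eef_rot: [180.0, -0.0, 3.9]
contact_force: [-0.0, 0.7, -2.5]
gripper_width: 0.0213
```

Run:
```python
from h import *
np.set_printoptions(precision=4,suppress=True)
rel([(.551,-.105,.030)],[4])
c=get_calibration("wrist"); p,d=capture("wrist"); cv2.imwrite("pics/w5.png",p[:,:,::-1]);
```

```text
now [ 0.5532 -0.112   0.0647] [179.98  -0.01   3.91] j [  8.4  17.8 -23.8   0.  -48.3  85.5] t 11.18
(0.551, -0.105, 0.03) [-0.002 -0.007  0.035] roll? -0.1
```

View pics/w5.png

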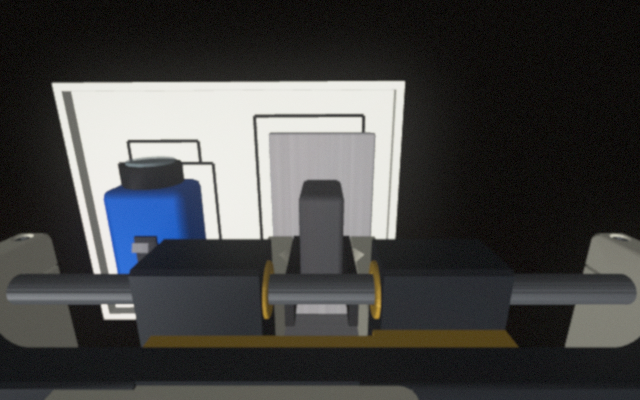

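Emit:
apply_moves(
  commands=[
    {"grip":1,"slide":[-0.002,-0.007,0.01],"roll":0},
    {"grip":1,"slide":[-0.002,-0.007,0.025],"roll":0},
    {"grip":1,"slide":[-0.002,-0.007,0.034],"roll":0},
    {"grip":1,"slide":[-0.002,-0.007,0.035],"roll":0},
    {"grip":1,"slide":[-0.002,-0.007,0.035],"roll":0},
  ],
)

```text
time_s: 11.85
tcp_pos: [0.5498, -0.1052, 0.0291]
eef_rot: [180.0, 0.1, 3.9]
contact_force: [-4.1, -0.1, 6.0]
gripper_width: 0.0214
```

Run:
```python
from h import *
np.set_printoptions(precision=4,suppress=True)
print(get_state()["contact_force"])
rel([(.551,-.105,.030)],[4])
```

```text
[-4.1139 -0.1114  5.9932]
now [ 0.5498 -0.1052  0.0291] [179.97   0.08   3.93] j [  9.2  20.1 -26.3   0.  -43.6  84.7] t 11.85
(0.551, -0.105, 0.03) [ 0.001 -0.    -0.001] roll? -0.1
```

Emit:
apply_moves(
  commands=[
    {"grip":0.5,"slide":[0,0,0],"roll":0},
    {"grip":0.5,"slide":[0,0,0],"roll":0},
    {"grip":0.5,"slide":[0,0,-0.03],"roll":0},
    {"grip":0.5,"slide":[0,0,-0.09],"roll":0},
    {"grip":0.5,"slide":[-0.02,0,-0.15],"roll":0},
  ],
)

```text
time_s: 12.48
tcp_pos: [0.5312, -0.1063, 0.1797]
eef_rot: [180.0, 0.0, 3.9]
contact_force: [1.2, 0.1, -0.1]
gripper_width: 0.0435
```

Emit:
apply_moves(
  commands=[
    {"grip":1,"slide":[-0.03,-0.05,-0.04],"roll":0},
    {"grip":1,"slide":[-0.06,-0.09,-0.08],"roll":0},
    {"grip":1,"slide":[-0.06,-0.14,-0.1],"roll":2},
    {"grip":1,"slide":[-0.06,-0.16,-0.1],"roll":3},
  ],
)

```text
time_s: 12.98
tcp_pos: [0.4605, 0.0518, 0.2813]
eef_rot: [-179.9, -0.3, 1.0]
contact_force: [-0.3, 0.1, 0.0]
gripper_width: 0.0094
```

Run:
```python
from h import *
np.set_printoptions(precision=4,suppress=True,linewidth=150)
rel([(.55,.1,.30)],[1])
c=get_calibration("wrist"); p,d=capture("wrist"); cv2.imwrite("pics/w6.png",p[:,:,::-1]); np.savez("w6.npz",p=p,d=d,R=c["R"],t=c["t"],mtx=c["mtx"])
X,u,v=cloud(d,c); rgb=p[v,u].astype(int)
m=(np.hypot(X[:,0]-.54,X[:,1])<.08)&(rgb[:,2]>rgb[:,0]+60)&(X[:,2]>.038)&(X[:,2]<.05)
if m.sum(): print("lamp",m.sum(),cv2.minAreaRect((X[m][:,:2]*1000).astype(np.float32)),np.median(X[m][:,2]))
m=(np.hypot(X[:,0]-.54,X[:,1]+.105)<.09)&(X[:,2]>.03)&(X[:,2]<.065)&(X[:,1]<-.05)
if m.sum(): print("sp",m.sum(),cv2.minAreaRect((X[m][:,:2]*1000).astype(np.float32)),np.percentile(X[m][:,2],98))
```

```text
now [0.4605 0.0518 0.2813] [-179.85   -0.31    1.  ] j [ 30.9  -2.7 -17.7   0.  -74.7  60.1] t 12.97
(0.55, 0.1, 0.3) [ 0.09  -0.047 -0.018] roll? 0.0
lamp 2263 ((531.0494995117188, 0.7808799743652344), (68.59587860107422, 50.236488342285156), 3.8554108142852783) 0.045449108589404486
sp 2036 ((534.486328125, -105.51980590820312), (94.1850357055664, 60.58514404296875), 4.130749225616455) 0.05905797654823938
```

View pics/w6.png

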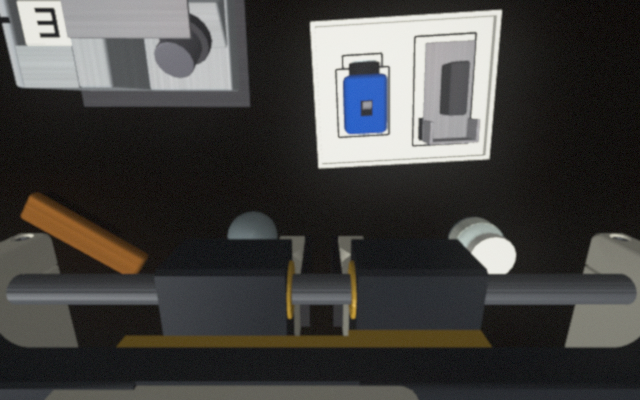

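Both items sit in their outlines: the lamp is about 3 mm off and the spikes about 3 mm off, at yaw 4°. Next I zoom in on the drum.

Run:
```python
from h import *
p=np.load("w6.npz")["p"]; cv2.imwrite("pics/w6z.png",cv2.resize(p[0:110,0:250],None,fx=3,fy=3,interpolation=cv2.INTER_CUBIC)[:,:,::-1])
```

```text
(no output)
```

View pics/w6z.png

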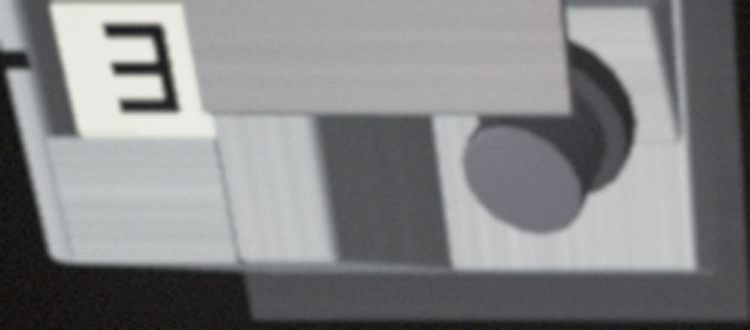

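The drum reads 3, so three presses are needed. The tool needs a 35° tilt towards +x, but the moves have no tilt term. I'll test what the arm does past its reach straight ahead, with j1≈0 so that any tilt lies in the world xz plane.

Emit:
apply_moves(
  commands=[
    {"grip":1,"slide":[0.04,0.05,-0.02],"roll":0},
    {"grip":1,"slide":[0.08,0.1,-0.03],"roll":0},
    {"grip":1,"slide":[0.12,0.15,-0.04],"roll":0},
    {"grip":1,"slide":[0.16,0.2,-0.04],"roll":0},
    {"grip":1,"slide":[0.2,0.24,-0.04],"roll":0},
  ],
)

```text
time_s: 13.65
tcp_pos: [0.6616, -0.1866, 0.3182]
eef_rot: [180.0, -0.0, 0.9]
contact_force: [1.0, 1.3, 0.3]
gripper_width: 0.0003
```

Emit:
apply_moves(
  commands=[
    {"grip":1,"slide":[0.06,0,0],"roll":0},
    {"grip":1,"slide":[0.12,0,0],"roll":0},
    {"grip":1,"slide":[0.17,0,0],"roll":0},
    {"grip":1,"slide":[0.2,0,0],"roll":0},
  ],
)

```text
time_s: 14.15
tcp_pos: [0.8622, -0.1814, 0.315]
eef_rot: [-180.0, 0.2, 0.9]
contact_force: [-0.0, 0.3, 0.1]
gripper_width: 0.0005
```

Run:
```python
from h import *
np.set_printoptions(precision=4,suppress=True,linewidth=150)
rel([(.6,-.19,.30)],[1])
```

```text
now [ 0.8622 -0.1814  0.315 ] [-179.99    0.17    0.92] j [  0.7  42.   50.4  -0.  -98.6  90.2] t 14.15
(0.6, -0.19, 0.3) [-0.262  0.004  0.016] roll? -0.1
```

Emit:
apply_moves(
  commands=[
    {"grip":1,"slide":[0,0,-0.06],"roll":0},
    {"grip":1,"slide":[0,0,-0.12],"roll":0},
    {"grip":1,"slide":[0,0,-0.18],"roll":0},
    {"grip":1,"slide":[0,0,-0.24],"roll":0},
    {"grip":1,"slide":[0,0,-0.3],"roll":0},
  ],
)

```text
time_s: 14.78
tcp_pos: [0.7955, -0.168, 0.5169]
eef_rot: [179.1, -2.5, 0.9]
contact_force: [-0.7, -0.6, 0.9]
gripper_width: 0.0002
```

Run:
```python
from h import *
np.set_printoptions(precision=4,suppress=True,linewidth=150)
rel([(.6,-.19,.30)],[1])
z=np.load("scene0.npz"); c=get_calibration("scene"); X,u,v=cloud(z["d"],c)
m=(X[:,0]>.85)&(X[:,0]<1.4)&(abs(X[:,1]+.1)<.3)&(X[:,2]>.02)
for x in np.arange(.85,1.4,.05):
    q=m&(X[:,0]>x)&(X[:,0]<x+.05); print(round(x,2),q.sum(),X[q][:,2].max() if q.sum() else 0)
```

```text
now [ 0.7955 -0.168   0.5169] [179.09  -2.51   0.93] j [   2.2   39.3   71.7    1.1 -119.8   89.3] t 14.78
(0.6, -0.19, 0.3) [-0.205  0.015  0.208] roll? -0.1
0.85 910 0.14233378240766173
0.9 911 0.14174050391343113
0.95 730 0.14572040421115695
1.0 0 0
1.05 0 0
1.1 0 0
1.15 0 0
1.2 0 0
1.25 0 0
1.3 0 0
1.35 0 0
```

Emit:
apply_moves(
  commands=[
    {"grip":1,"slide":[0.06,0,0],"roll":0},
    {"grip":1,"slide":[0.12,0,-0.02],"roll":0},
    {"grip":1,"slide":[0.18,0,-0.04],"roll":0},
    {"grip":1,"slide":[0.24,0,-0.06],"roll":0},
    {"grip":1,"slide":[0.3,0,-0.08],"roll":0},
  ],
)

```text
time_s: 15.4
tcp_pos: [0.8685, -0.1437, 0.4645]
eef_rot: [178.2, -5.4, 1.0]
contact_force: [-0.3, -0.4, -0.0]
gripper_width: 0.0001
```

Run:
```python
from h import *
np.set_printoptions(precision=4,suppress=True,linewidth=150)
rel([(.6,-.19,.30)],[1])
```

```text
now [ 0.8685 -0.1437  0.4645] [178.15  -5.42   1.  ] j [   4.2   43.5   71.7    2.3 -112.9   87.7] t 15.4
(0.6, -0.19, 0.3) [-0.284  0.037  0.14 ] roll? 0.0
```

Emit:
apply_moves(
  commands=[
    {"grip":1,"slide":[-0.06,0,0.05],"roll":0},
    {"grip":1,"slide":[-0.1,0,0.08],"roll":0},
    {"grip":1,"slide":[-0.1,0,0.08],"roll":0},
  ],
)

```text
time_s: 15.78
tcp_pos: [0.775, -0.1481, 0.3747]
eef_rot: [178.1, -5.4, 1.0]
contact_force: [0.8, 0.7, 1.2]
gripper_width: 0.0006
```

Run:
```python
from h import *
np.set_printoptions(precision=4,suppress=True,linewidth=150)
rel([(.6,-.19,.30)],[1])
```

```text
now [ 0.775  -0.1481  0.3747] [178.14  -5.45   1.01] j [  4.4  25.8  28.7   2.2 -87.6  86.6] t 15.78
(0.6, -0.19, 0.3) [-0.182  0.037  0.059] roll? 0.0
```

The tilt persists once gained, because the commanded pose becomes the clipped one. So I can ratchet it up at the reach limit. I'll push purely outward at the height where the arm lies horizontal, which should tilt fastest.

Emit:
apply_moves(
  commands=[
    {"grip":1,"slide":[0.055,0.02,0.02],"roll":0},
    {"grip":1,"slide":[0.11,0.04,0.05],"roll":0},
    {"grip":1,"slide":[0.17,0.04,0.07],"roll":0},
    {"grip":1,"slide":[0.23,0.04,0.08],"roll":0},
    {"grip":1,"slide":[0.29,0.04,0.08],"roll":0},
  ],
)

```text
time_s: 16.4
tcp_pos: [0.9952, -0.1764, 0.283]
eef_rot: [177.4, -7.4, 1.1]
contact_force: [0.2, 0.1, -0.5]
gripper_width: 0.0003
```

Run:
```python
from h import *
np.set_printoptions(precision=4,suppress=True,linewidth=150)
rel([(.6,-.19,.30)],[1])
```

```text
now [ 0.9952 -0.1764  0.283 ] [177.37  -7.36   1.11] j [  2.   55.3  71.4   2.8 -98.7  89.6] t 16.4
(0.6, -0.19, 0.3) [-0.39   0.009 -0.067] roll? 0.1
```

Run:
```python
from h import *
np.set_printoptions(precision=3,suppress=True,linewidth=150)
for n in("top","scene"):
  z=np.load(f"{n}0.npz"); c=get_calibration(n); X,u,v=cloud(z["d"],c)
  for x in np.arange(.9,1.6,.1):
    q=(X[:,0]>x)&(X[:,0]<x+.1)&(abs(X[:,1]+.2)<.3); print(n,round(x,2),q.sum(),np.percentile(X[q][:,2],[5,50,99.5]) if q.sum() else 0)
```

```text
top 0.9 4070 [-0.003  0.022  0.143]
top 1.0 0 0
top 1.1 0 0
top 1.2 115 [-0.76  -0.749 -0.73 ]
top 1.3 1073 [-0.76  -0.75  -0.735]
top 1.4 1596 [-0.76  -0.75  -0.732]
top 1.5 5789 [-0.752 -0.537 -0.32 ]
scene 0.9 4434 [-0.003  0.02   0.143]
scene 1.0 1614 [-0.76  -0.751 -0.737]
scene 1.1 2579 [-0.76  -0.751 -0.737]
scene 1.2 2330 [-0.761 -0.752 -0.737]
scene 1.3 2096 [-0.761 -0.752 -0.737]
scene 1.4 1834 [-0.761 -0.751 -0.736]
scene 1.5 10245 [-0.748 -0.239  0.077]
```

Emit:
apply_moves(
  commands=[
    {"grip":1,"slide":[0.062,0.01,0.01],"roll":0},
    {"grip":1,"slide":[0.12,0.01,0.015],"roll":0},
    {"grip":1,"slide":[0.18,0.01,0.025],"roll":0},
    {"grip":1,"slide":[0.24,0.01,0.03],"roll":0},
    {"grip":1,"slide":[0.3,0.01,0.04],"roll":0},
  ],
)

```text
time_s: 17.02
tcp_pos: [1.0558, -0.1624, 0.2329]
eef_rot: [176.3, -11.7, 1.3]
contact_force: [-0.5, -0.1, -1.2]
gripper_width: 0.0006
```

Run:
```python
from h import *
np.set_printoptions(precision=4,suppress=True,linewidth=150)
rel([(.6,-.19,.30)],[1])
```

```text
now [ 1.0558 -0.1624  0.2329] [176.32 -11.71   1.32] j [  3.1  59.1  71.7   4.  -91.   88.3] t 17.02
(0.6, -0.19, 0.3) [-0.433  0.027 -0.157] roll? 0.3
```

Emit:
apply_moves(
  commands=[
    {"grip":1,"slide":[0.055,0.025,0.002],"roll":0},
    {"grip":1,"slide":[0.11,0.05,0.004],"roll":0},
    {"grip":1,"slide":[0.17,0.06,0.007],"roll":0},
    {"grip":1,"slide":[0.23,0.08,0.01],"roll":0},
    {"grip":1,"slide":[0.3,0.1,0.012],"roll":0},
  ],
)

```text
time_s: 17.65
tcp_pos: [1.0897, -0.1996, 0.2051]
eef_rot: [175.2, -15.3, 1.6]
contact_force: [0.4, 0.0, 1.0]
gripper_width: 0.0006
```

Run:
```python
from h import *
np.set_printoptions(precision=4,suppress=True,linewidth=150)
rel([(.6,-.19,.30)],[1])
```

```text
now [ 1.0897 -0.1996  0.2051] [175.17 -15.25   1.6 ] j [  1.3  61.2  71.7   4.8 -85.2  89.9] t 17.65
(0.6, -0.19, 0.3) [-0.447 -0.005 -0.221] roll? 0.6
```

Run:
```python
from h import *
np.set_printoptions(precision=4,suppress=True,linewidth=150)
z=np.load("scene0.npz"); c=get_calibration("scene"); X,u,v=cloud(z["d"],c)
for y0 in (.05,.15,.25,.35,.45):
  m=(X[:,0]>.68)&(X[:,0]<1.0)&(X[:,1]>y0)&(X[:,1]<y0+.1)&(X[:,2]>.02); print(y0,X[m].max(0) if m.sum() else 0, X[m].min(0) if m.sum() else 0)
rel([(1.06,-.14,.25),(1.02,-.08,.29),(1.0,-.02,.3),(.99,.04,.3),(.99,.10,.3),(.99,.16,.3)])
```

```text
0.05 [0.8355 0.0825 0.1736] [0.7638 0.0501 0.0253]
0.15 0 0
0.25 [0.9088 0.35   0.206 ] [0.7714 0.3451 0.0219]
0.35 [0.9095 0.45   0.2091] [0.7696 0.35   0.0201]
0.45 [0.9094 0.4914 0.2088] [0.7698 0.45   0.0204]
now [ 1.0897 -0.1996  0.2051] [175.17 -15.25   1.6 ] j [  1.3  61.2  71.7   4.8 -85.2  89.9] t 17.65
(1.06, -0.14, 0.25) [-0.015 -0.056 -0.056] 
(1.02, -0.08, 0.29) [-0.042 -0.113 -0.109] 
(1.0, -0.02, 0.3) [-0.057 -0.172 -0.129] 
(0.99, 0.04, 0.3) [-0.065 -0.232 -0.136] 
(0.99, 0.1, 0.3) [-0.063 -0.292 -0.141] 
(0.99, 0.16, 0.3) [-0.061 -0.351 -0.145]
```

Emit:
apply_moves(
  commands=[
    {"grip":1,"slide":[-0.02,-0.04,-0.05],"roll":0},
    {"grip":1,"slide":[-0.04,-0.09,-0.085],"roll":0},
    {"grip":1,"slide":[-0.05,-0.145,-0.1],"roll":0},
    {"grip":1,"slide":[-0.055,-0.2,-0.11],"roll":0},
    {"grip":1,"slide":[-0.06,-0.26,-0.11],"roll":0},
  ],
)

```text
time_s: 18.27
tcp_pos: [1.0009, 0.0679, 0.2773]
eef_rot: [175.2, -15.5, 1.6]
contact_force: [1.0, 0.1, -1.3]
gripper_width: 0.0005
```

Run:
```python
from h import *
np.set_printoptions(precision=4,suppress=True,linewidth=150)
p=get_state()["tcp_pos"]
rel([p+k*np.array([.055,.025,.005]) for k in (1,2,3,4,5)])
```

```text
now [1.0009 0.0679 0.2773] [175.21 -15.45   1.58] j [ 18.4  43.7  43.1   9.3 -76.1  71.3] t 18.27
[1.0559 0.0929 0.2823] [ 0.055 -0.024  0.008] 
[1.1109 0.1179 0.2873] [ 0.11  -0.048  0.016] 
[1.1659 0.1429 0.2923] [ 0.165 -0.073  0.024] 
[1.2209 0.1679 0.2973] [ 0.22  -0.097  0.032] 
[1.2759 0.1929 0.3023] [ 0.275 -0.121  0.04 ]
```

Emit:
apply_moves(
  commands=[
    {"grip":1,"slide":[0.057,-0.025,0.01],"roll":0},
    {"grip":1,"slide":[0.114,-0.05,0.02],"roll":0},
    {"grip":1,"slide":[0.17,-0.075,0.03],"roll":0},
    {"grip":1,"slide":[0.23,-0.1,0.035],"roll":0},
    {"grip":1,"slide":[0.29,-0.125,0.04],"roll":0},
  ],
)

```text
time_s: 18.9
tcp_pos: [1.1048, 0.1438, 0.2449]
eef_rot: [175.2, -19.0, 1.9]
contact_force: [-0.2, -0.5, 0.9]
gripper_width: 0.0004
```

Run:
```python
from h import *
np.set_printoptions(precision=4,suppress=True,linewidth=150)
p=get_state()["tcp_pos"]
rel([p+k*np.array([.055,.025,.005]) for k in (1,5)])
print(Ro.from_euler('xyz',get_state()["eef_rot"],degrees=True).as_matrix()[:,2])
```

```text
now [1.1048 0.1438 0.2449] [175.19 -19.04   1.9 ] j [ 21.   60.5  71.7  10.8 -84.8  70.6] t 18.9
[1.1598 0.1688 0.2499] [ 0.054 -0.024  0.011] 
[1.3798 0.2688 0.2699] [ 0.272 -0.121  0.057] 
[ 0.3277 -0.073  -0.942 ]
```

Emit:
apply_moves(
  commands=[
    {"grip":1,"slide":[0.055,-0.03,0.0],"roll":0},
    {"grip":1,"slide":[0.11,-0.06,0.0],"roll":0},
    {"grip":1,"slide":[0.165,-0.09,0.0],"roll":0},
    {"grip":1,"slide":[0.22,-0.12,0.0],"roll":0},
    {"grip":1,"slide":[0.28,-0.15,0.0],"roll":0},
  ],
)

```text
time_s: 19.52
tcp_pos: [1.125, 0.2124, 0.2315]
eef_rot: [175.4, -22.6, 2.2]
contact_force: [-0.4, 0.5, 0.1]
gripper_width: 0.0004
```

Run:
```python
from h import *
np.set_printoptions(precision=4,suppress=True,linewidth=150)
p=get_state()["tcp_pos"]
rel([p+k*np.array([.055,.025,.005]) for k in (1,5)])
print(Ro.from_euler('xyz',get_state()["eef_rot"],degrees=True).as_matrix()[:,2])
```

```text
now [1.125  0.2124 0.2315] [175.4  -22.62   2.21] j [ 24.6  62.2  71.7  12.9 -80.3  66.7] t 19.52
[1.18   0.2374 0.2365] [ 0.054 -0.024  0.015] 
[1.4    0.3374 0.2565] [ 0.268 -0.121  0.075] 
[ 0.3862 -0.0652 -0.9201]
```

Emit:
apply_moves(
  commands=[
    {"grip":1,"slide":[0.06,-0.015,0.0],"roll":0},
    {"grip":1,"slide":[0.12,-0.03,0.0],"roll":0},
    {"grip":1,"slide":[0.18,-0.045,0.0],"roll":0},
    {"grip":1,"slide":[0.24,-0.06,0.0],"roll":0},
    {"grip":1,"slide":[0.3,-0.075,0.0],"roll":0},
  ],
)

```text
time_s: 20.15
tcp_pos: [1.1477, 0.2287, 0.2388]
eef_rot: [175.6, -26.4, 2.5]
contact_force: [0.6, -0.5, 0.3]
gripper_width: 0.0006
```

Emit:
apply_moves(
  commands=[
    {"grip":1,"slide":[0.06,-0.015,0.0],"roll":0},
    {"grip":1,"slide":[0.12,-0.03,0.0],"roll":0},
    {"grip":1,"slide":[0.18,-0.045,0.0],"roll":0},
    {"grip":1,"slide":[0.24,-0.06,0.0],"roll":0},
    {"grip":1,"slide":[0.3,-0.075,0.0],"roll":0},
  ],
)

```text
time_s: 20.78
tcp_pos: [1.1656, 0.2449, 0.2578]
eef_rot: [175.9, -30.1, 2.9]
contact_force: [0.0, -0.0, -1.1]
gripper_width: 0.0003
```

Run:
```python
from h import *
np.set_printoptions(precision=4,suppress=True,linewidth=150)
p=get_state()["tcp_pos"]
rel([p+k*np.array([.055,.025,.005]) for k in (1,5)])
print(Ro.from_euler('xyz',get_state()["eef_rot"],degrees=True).as_matrix()[:,2])
```

```text
now [1.1656 0.2449 0.2578] [175.89 -30.1    2.87] j [ 25.9  62.5  71.7  15.9 -73.2  64.8] t 20.77
[1.2206 0.2699 0.2628] [ 0.051 -0.024  0.022] 
[1.4406 0.3699 0.2828] [ 0.256 -0.119  0.111] 
[ 0.5032 -0.0466 -0.8629]
```

Emit:
apply_moves(
  commands=[
    {"grip":1,"slide":[0.06,-0.015,0.0],"roll":0},
    {"grip":1,"slide":[0.12,-0.03,0.0],"roll":0},
    {"grip":1,"slide":[0.18,-0.045,0.0],"roll":0},
    {"grip":1,"slide":[0.24,-0.06,0.0],"roll":0},
    {"grip":1,"slide":[0.3,-0.075,0.0],"roll":0},
  ],
)

```text
time_s: 21.4
tcp_pos: [1.1789, 0.2602, 0.2864]
eef_rot: [176.2, -33.8, 3.2]
contact_force: [0.6, -0.3, -0.8]
gripper_width: 0.0005
```

Emit:
apply_moves(
  commands=[
    {"grip":1,"slide":[0.06,-0.02,0.0],"roll":0},
    {"grip":1,"slide":[0.12,-0.04,0.0],"roll":0},
    {"grip":1,"slide":[0.18,-0.06,0.0],"roll":0},
  ],
)

```text
time_s: 21.78
tcp_pos: [1.1895, 0.2817, 0.3131]
eef_rot: [176.4, -37.4, 3.5]
contact_force: [-1.1, 0.1, -0.3]
gripper_width: 0.0006
```

Run:
```python
from h import *
np.set_printoptions(precision=4,suppress=True,linewidth=150)
print(Ro.from_euler('xyz',get_state()["eef_rot"],degrees=True).as_matrix())
rel([(1.1,.24,.30),(1.04,.235,.33),(.98,.23,.35),(.92,.22,.36),(.86,.21,.36),(.80,.2,.36),(.74,.2,.36),(.68,.2,.36)])
```

```text
[[ 0.7931  0.023   0.6086]
 [ 0.0482 -0.9985 -0.0251]
 [ 0.6071  0.0492 -0.7931]]
now [1.1895 0.2817 0.3131] [176.45 -37.38   3.48] j [ 27.7  61.5  71.6  19.2 -67.7  62.5] t 21.77
(1.1, 0.24, 0.3) [-0.081  0.039 -0.043] 
(1.04, 0.235, 0.33) [-0.111  0.044 -0.103] 
(0.98, 0.23, 0.35) [-0.146  0.049 -0.155] 
(0.92, 0.22, 0.36) [-0.188  0.058 -0.2  ] 
(0.86, 0.21, 0.36) [-0.236  0.066 -0.236] 
(0.8, 0.2, 0.36) [-0.284  0.075 -0.272] 
(0.74, 0.2, 0.36) [-0.332  0.074 -0.309] 
(0.68, 0.2, 0.36) [-0.38   0.072 -0.345]
```

Tilt reached: tool z = (0.609, -0.025, -0.793), about 37°. Now back over the counter, high.

Emit:
apply_moves(
  commands=[
    {"grip":1,"slide":[-0.05,0.02,-0.035],"roll":0},
    {"grip":1,"slide":[-0.09,0.03,-0.08],"roll":0},
    {"grip":1,"slide":[-0.13,0.045,-0.125],"roll":0},
    {"grip":1,"slide":[-0.175,0.055,-0.17],"roll":0},
    {"grip":1,"slide":[-0.22,0.065,-0.21],"roll":0},
  ],
)

```text
time_s: 22.4
tcp_pos: [0.9468, 0.2224, 0.344]
eef_rot: [176.5, -37.5, 3.4]
contact_force: [0.9, 0.3, 1.1]
gripper_width: 0.0002
```

Emit:
apply_moves(
  commands=[
    {"grip":1,"slide":[-0.047,0.0,-0.037],"roll":0},
    {"grip":1,"slide":[-0.095,0.0,-0.073],"roll":0},
    {"grip":1,"slide":[-0.143,0.0,-0.11],"roll":0},
    {"grip":1,"slide":[-0.19,0.0,-0.146],"roll":0},
    {"grip":1,"slide":[-0.238,0.0,-0.183],"roll":0},
  ],
)

```text
time_s: 23.02
tcp_pos: [0.6472, 0.2156, 0.3438]
eef_rot: [176.5, -37.5, 3.4]
contact_force: [-0.6, 1.7, 1.6]
gripper_width: 0.0006
```

Run:
```python
from h import *
np.set_printoptions(precision=4,suppress=True,linewidth=150)
print(get_state()["eef_rot"])
rel([(.54,.203,.30),(.48,.203,.27),(.50,.203,.2),(.535,.203,.15)])
c=get_calibration("wrist"); p,d=capture("wrist"); cv2.imwrite("pics/w7.png",p[:,:,::-1])
```

```text
[176.4669 -37.4765   3.4251]
now [0.6472 0.2156 0.3438] [176.47 -37.48   3.43] j [ 45.8  -1.9 -35.4  46.2 -39.1  14. ] t 23.02
(0.54, 0.203, 0.3) [-0.112  0.008 -0.03 ] 
(0.48, 0.203, 0.27) [-0.178  0.005 -0.043] 
(0.5, 0.203, 0.2) [-0.205  0.002  0.024] 
(0.535, 0.203, 0.15) [-0.207  0.001  0.085]
```

View pics/w7.png

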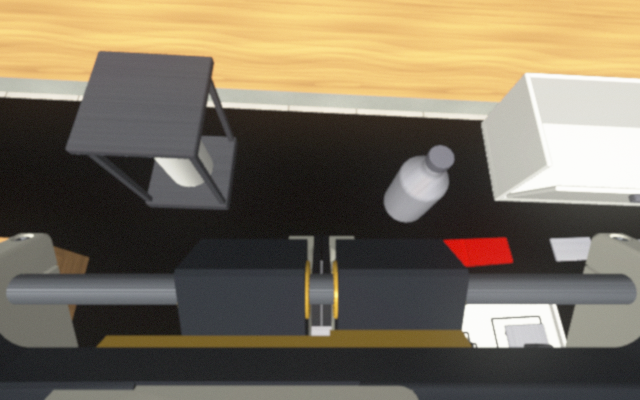

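Emit:
apply_moves(
  commands=[
    {"grip":1,"slide":[-0.04,0.003,0.0],"roll":0},
    {"grip":1,"slide":[-0.085,0.006,0.0],"roll":0},
    {"grip":1,"slide":[-0.13,0.006,0.0],"roll":0},
    {"grip":1,"slide":[-0.17,0.006,0.02],"roll":0},
    {"grip":1,"slide":[-0.17,0.006,0.02],"roll":0},
  ],
)

```text
time_s: 23.7
tcp_pos: [0.5292, 0.2046, 0.2303]
eef_rot: [176.4, -37.2, 3.4]
contact_force: [0.1, -0.9, -1.0]
gripper_width: 0.0009
```

Run:
```python
from h import *
np.set_printoptions(precision=4,suppress=True,linewidth=150)
rel([(.535,.203,.15)])
c=get_calibration("wrist"); p,d=capture("wrist"); cv2.imwrite("pics/w8.png",p[:,:,::-1])
X,u,v=cloud(d,c)
m=(abs(X[:,0]-.575)<.035)&(abs(X[:,1]-.2)<.035)&(X[:,2]>.06)&(X[:,2]<.13); print(m.sum(), X[m].mean(0) if m.sum() else 0)
p,d=capture("scene"); cv2.imwrite("pics/s8.png",cv2.resize(p[20:180,280:460],None,fx=4,fy=4,interpolation=cv2.INTER_CUBIC)[:,:,::-1][:600])
```

```text
now [0.5292 0.2046 0.2303] [176.42 -37.15   3.42] j [ 49.5  -7.5 -58.2  65.7 -31.6 -12.8] t 23.7
(0.535, 0.203, 0.15) [-0.044 -0.002  0.067] 
1527 [0.585  0.2067 0.0882]
```

View pics/s8.png

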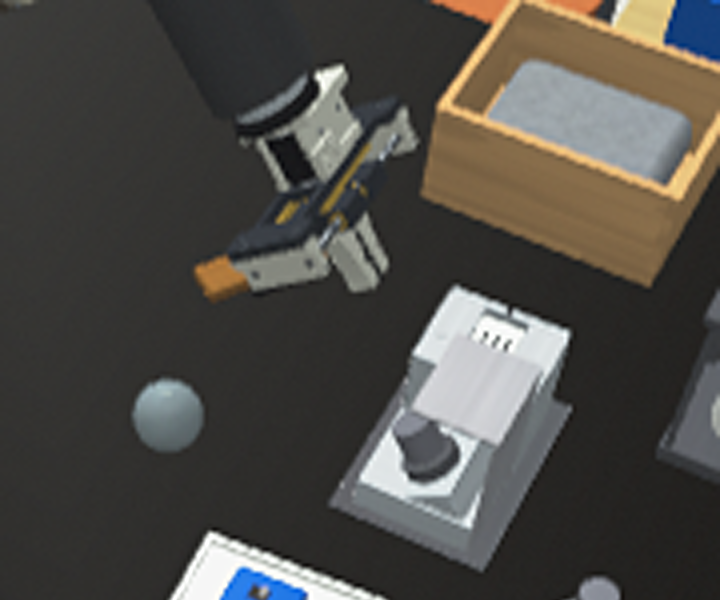

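View pics/w8.png

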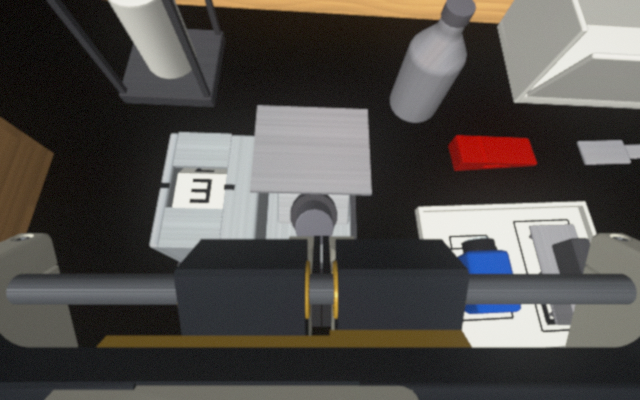

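The scene shows the tilted gripper above and in front of the counter with nothing touched. The wrist view shows the button at (315,215), just beyond the fingertips, and the drum still on 3. I go down in front of the hood.

Emit:
apply_moves(
  commands=[
    {"grip":1,"slide":[-0.005,0,0.03],"roll":0},
    {"grip":1,"slide":[-0.02,-0.001,0.05],"roll":0},
    {"grip":1,"slide":[-0.035,-0.001,0.07],"roll":0},
    {"grip":1,"slide":[-0.035,-0.001,0.07],"roll":0},
  ],
)

```text
time_s: 24.3
tcp_pos: [0.5615, 0.2152, 0.1752]
eef_rot: [175.3, -34.7, 3.3]
contact_force: [-0.6, -0.2, -0.3]
gripper_width: 0.0006
```

Run:
```python
from h import *
np.set_printoptions(precision=4,suppress=True,linewidth=150)
print(get_state()["contact_force"])
rel([(.557,.204,.110),(.572,.203,.09)])
```

```text
[-0.5797 -0.1815 -0.2885]
now [0.5615 0.2152 0.1752] [175.3  -34.7    3.26] j [ 40.4   0.5 -58.2  78.7 -24.6 -20.6] t 24.3
(0.557, 0.204, 0.11) [-0.041  0.007  0.051] 
(0.572, 0.203, 0.09) [-0.04   0.007  0.076]
```

The elbow joint j3 is at its lower limit (-58.2), so the tilt is slipping. I'll fit a kinematic model from the poses I logged to see which tilted poses are reachable at the button.

```bash
cat > fk.py <<'E'
import numpy as np
from scipy.spatial.transform import Rotation as Ro
from scipy.optimize import least_squares
D=[([81.02,20.546,.682,0,-70.136,-16.507],(.29,.609,.206),(180,0,-25.48)),
([60.4,10,-1.5,0,-78.5,4.1],(.4429,.3914,.3004),(-179.94,-.01,-25.47)),
([31.6,4.2,-8.2,0,-77.5,69.6],(.5238,.0974,.3004),(-179.98,-.06,11.2)),
([-14.9,17.7,-33.2,0,-39.1,115.9],(.4107,-.3077,.0139),(179.96,-.07,11.02)),
([9.2,20.1,-26.3,0,-43.6,84.7],(.5498,-.1052,.0291),(179.97,.08,3.93)),
([.7,42,50.4,0,-98.6,90.2],(.8622,-.1814,.315),(-179.99,.17,.92)),
([2.2,39.3,71.7,1.1,-119.8,89.3],(.7955,-.168,.5169),(179.09,-2.51,.93)),
([4.4,25.8,28.7,2.2,-87.6,86.6],(.775,-.1481,.3747),(178.14,-5.45,1.01)),
([1.3,61.2,71.7,4.8,-85.2,89.9],(1.0897,-.1996,.2051),(175.17,-15.25,1.6)),
([24.6,62.2,71.7,12.9,-80.3,66.7],(1.125,.2124,.2315),(175.4,-22.62,2.21)),
([27.7,61.5,71.6,19.2,-67.7,62.5],(1.1895,.2817,.3131),(176.45,-37.38,3.48)),
([45.8,-1.9,-35.4,46.2,-39.1,14.0],(.6472,.2156,.3438),(176.47,-37.48,3.43)),
([49.5,-7.5,-58.2,65.7,-31.6,-12.8],(.5292,.2046,.2303),(176.42,-37.15,3.42)),
([40.4,.5,-58.2,78.7,-24.6,-20.6],(.5615,.2152,.1752),(175.3,-34.7,3.26))]
def R(ax,a): return Ro.from_euler(ax,a,degrees=True).as_matrix()
def fk(q,p,full=False):
    a1,h,L2,e,L3,d1,d3,a5,L,d5=p[:10]; s=SG
    A=R('z',q[0]); x=A@np.array([a1,d1,h])
    A=A@R('y',q[1]); x=x+A@[0,0,L2]
    A=A@R('y',-q[2]); x=x+A@[L3,0,e]
    w=x
    A=A@R('x',s[0]*q[3]); x=x+A@[0,d3,0]
    A=A@R('y',-q[4])       # at -90: forearm x -> down
    # tool axis = forearm x direction after j5
    x=x+A@[L,d5,a5]
    A=A@R('x',s[1]*q[5]) 
    return x,A,w
# constant tool orientation C: tool frame = A@C
SG=[1,1]
def fit():
    global SG
    best=None
    for s0 in(1,-1):
        for s1 in(1,-1):
            SG=[s0,s1]
            # C from first sample
            _,A,_=fk(D[0][0],np.zeros(10)); C=A.T@Ro.from_euler('xyz',D[0][2],degrees=True).as_matrix()
            re=[np.degrees(Ro.from_matrix(fk(q,np.zeros(10))[1]@C).inv().__mul__(Ro.from_euler('xyz',r,degrees=True)).magnitude()) for q,t,r in D]
            f=lambda p: np.concatenate([fk(q,p)[0]-t for q,t,r in D])
            sol=least_squares(f,[.0,.3,.4,.0,.4,-.19,0,0,.3,0])
            if best is None or max(re)<best[0]: best=(max(re),SG[:],C,sol.x,np.abs(sol.fun).max(),re)
    SG=best[1]; return best
B=fit(); C=B[2]; P=B[3]
if __name__=="__main__":
    np.set_printoptions(precision=4,suppress=True,linewidth=150)
    print(B[0],B[1],B[3],B[4]); print(np.round(B[5],2))
E
python3 fk.py
```

```text
0.11022779622512001 [-1, -1] [-0.0003  0.1998  0.6013  0.0002  0.4629 -0.0003  0.361   0.0009  0.3998 -0.5525] 0.0007840113861281028
[0.   0.07 0.04 0.08 0.09 0.03 0.11 0.08 0.06 0.06 0.09 0.1  0.1  0.06]
```

```bash
cat > ik.py <<'E'
from fk import *
lo=np.array([-176.03,-82.01,-58.28,-173.87,-174.79,-173.66]);hi=np.array([176.03,121.73,71.71,95.51,-.11,173.66])
def err(q,p,Rd):
    x,A,_=fk(q,P); return np.concatenate([(x-p)*1000, (Ro.from_matrix(A@C).inv()*Ro.from_matrix(Rd)).as_rotvec(degrees=True)*3])
def ik(p,Rd,q0):
    s=least_squares(err,np.clip(q0,lo+.2,hi-.2),bounds=(lo,hi),args=(np.array(p),Rd)); return s.x,np.abs(s.fun).max()
E
cat > s.py <<'E'
from ik import *
rng=np.random.default_rng(0)
np.set_printoptions(precision=1,suppress=True,linewidth=150)
face=np.array([.572,.203,.090])
for tilt in (37,30,25):
  for az in (-40,-20,0,20,40):
    for yaw in (0,):
      for back in (.06,.03,-.02):
        Rd=R('z',az)@R('y',-tilt)@R('z',-az)@R('z',yaw)@R('x',180)
        p=face-back*Rd[:,2]
        sols=[]
        for k in range(14):
            q0=rng.uniform(lo,hi) if k>4 else np.array([45,0,-50,60,-35,-10])+rng.normal(0,10,6)
            q,e=ik(p,Rd,q0)
            if e<1 and not any(abs(q-s).max()<3 for s in sols): sols.append(q)
        print(tilt,az,back,len(sols),*[s for s in sols[:3]])
E
time timeout 500 python3 s.py
```

```text
37 -40 0.06 1 [ 60.1  14.3 -45.4  50.1 -50.6  -9.9]
37 -40 0.03 1 [ 56.7  16.1 -47.4  54.9 -46.9 -12.6]
37 -40 -0.02 1 [ 50.1  19.3 -50.3  65.1 -41.6 -18.4]
37 -20 0.06 1 [ 50.9   6.2 -58.3  73.1 -36.4 -26.2]
37 -20 0.03 0
37 -20 -0.02 0
37 0 0.06 0
37 0 0.03 0
37 0 -0.02 0
37 20 0.06 0
37 20 0.03 0
37 20 -0.02 0
37 40 0.06 1 [ 34.9  -0.4 -42.  -15.  -11.9  68.7]
37 40 0.03 1 [ 34.4   3.8 -40.  -19.9 -10.   74.2]
37 40 -0.02 1 [ 32.5  10.5 -35.  -30.5  -8.9  86.2]
30 -40 0.06 1 [ 57.3  12.7 -40.9  41.3 -48.7   1.5]
30 -40 0.03 1 [ 54.7  14.6 -43.2  45.1 -44.7  -0.9]
30 -40 -0.02 1 [ 49.5  18.  -46.6  53.8 -38.3  -6.4]
30 -20 0.06 1 [ 52.1   5.9 -52.2  55.5 -35.3  -9.5]
30 -20 0.03 1 [ 47.2   8.5 -54.2  63.9 -30.9 -14.4]
30 -20 -0.02 1 [ 36.8  13.  -56.5  83.5 -24.9 -25.7]
30 0 0.06 0
30 0 0.03 0
30 0 -0.02 0
30 20 0.06 0
30 20 0.03 0
30 20 -0.02 0
30 40 0.06 1 [ 36.5   0.9 -39.5  -5.2 -19.7  57.9]
30 40 0.03 1 [ 36.6   4.5 -39.6  -6.2 -15.9  58.9]
30 40 -0.02 1 [ 36.6  10.8 -38.7  -9.2 -10.6  61.9]
25 -40 0.06 1 [ 55.   12.2 -37.1  34.2 -48.5  10.2]
25 -40 0.03 1 [ 52.9  14.2 -39.3  37.2 -44.3   8.3]
25 -40 -0.02 1 [ 48.9  17.7 -43.   44.  -37.4   3.7]
25 -20 0.06 1 [ 52.1   6.5 -46.1  42.  -36.9   3.8]
25 -20 0.03 1 [ 49.    9.  -48.4  47.6 -32.3   0.2]
25 -20 -0.02 1 [ 41.8  13.3 -52.1  62.4 -24.9  -9.4]
25 0 0.06 1 [ 46.3   2.3 -51.8  46.  -25.2   3.4]
25 0 0.03 1 [ 41.2   5.3 -54.5  56.8 -19.4  -3.7]
25 0 -0.02 1 [ 23.9  10.3 -57.6  95.5  -9.9 -27.5]
25 20 0.06 1 [ 42.8   0.7 -49.7  30.6 -18.8  19.8]
25 20 0.03 1 [ 39.    4.1 -53.2  41.6 -11.9  11.7]
25 20 -0.02 0
25 40 0.06 1 [ 36.9   2.6 -35.7  -2.9 -26.8  55.4]
25 40 0.03 1 [ 37.    5.9 -36.3  -3.3 -22.9  55.7]
25 40 -0.02 1 [ 37.1  11.6 -36.8  -4.2 -16.7  56.7]
real	1m5.683s
user	1m0.431s
sys	0m0.237s
```

```bash
cat > s2.py <<'E'
from ik import *
np.set_printoptions(precision=1,suppress=True,linewidth=150)
ba=np.array([np.sin(np.radians(35)),0,-np.cos(np.radians(35))])  # push dir
face=np.array([.575,.203,.0925])
# boxes (lo,hi) world
boxes={"hood":([.584,.158,.160],[.667,.262,.165]),"case":([.546,.256,0],[.664,.36,.115]),"base":([.53,.147,0],[.69,.26,.042])}
def grid(l,h,n): 
    g=np.stack(np.meshgrid(*[np.linspace(a,b,k) for a,b,k in zip(l,h,n)],indexing='ij'),-1).reshape(-1,3); return g
body=grid([-.039,-.0965,-.26],[.039,.0965,-.066],(9,21,15))
fing=grid([-.0095,-.022,-.066],[.0095,.022,-.004],(5,7,12))
def dist(pts,b):
    l,h=map(np.array,b); d=np.maximum(np.maximum(l-pts,pts-h),0); return np.sqrt((d**2).sum(1)).min()*1000
def clr(p,Rd):
    out={}
    for n,b in boxes.items():
        out[n]=min(dist(p+body@Rd.T,b),dist(p+fing@Rd.T,b))
    return out
if __name__=="__main__":
  for tilt in (20,25,30,35,40):
   for az in (0,15,30,40,50,60):
    row=[]
    for yaw in range(-90,90,15):
      Rd=R('z',az)@R('y',-tilt)@R('z',-az)@R('z',yaw)@R('x',180)
      off=-.005*np.array([.819,0,.574])
      c=[clr(face+off+s*ba,Rd) for s in (-.02,.0,.024)]
      row.append((min(min(x.values()) for x in c),yaw,[round(min(x[k] for x in c)) for k in boxes]))
    row.sort(key=lambda r:-r[0]); b=row[0]
    Rd=R('z',az)@R('y',-tilt)@R('z',-az)@R('z',b[1])@R('x',180)
    fe=[]
    for s in (-.05,-.02,.024):
        es=[]
        for q0 in ([40,5,-45,30,-15,20],[37,5,-38,-5,-20,55]):
            q0=np.array(q0,float); q0[5]+=b[1]
            q,e=ik(face+off+s*ba,Rd,q0); es.append((e,q))
        es.sort(key=lambda t:t[0]); fe.append(round(es[0][0],1))
    print(tilt,az,"clr %.0f yaw %d"%b[:2],b[2],"ikerr",fe,es[0][1])
E
timeout 560 python3 s2.py
```

```text
20 0 clr 0 yaw -90 [0, 18, 24] ikerr [np.float64(0.0), np.float64(0.0), np.float64(0.0)] [ 40.4  12.6 -48.6  44.8 -18.3 -81.9]
20 15 clr 0 yaw -90 [0, 24, 24] ikerr [np.float64(0.0), np.float64(0.0), np.float64(0.0)] [ 39.7  12.1 -46.8  33.1 -15.2 -70.6]
20 30 clr 0 yaw -90 [0, 31, 24] ikerr [np.float64(0.0), np.float64(0.0), np.float64(0.0)] [ 39.   12.7 -38.5   9.4 -19.3 -47.4]
20 40 clr 0 yaw -90 [0, 35, 24] ikerr [np.float64(0.0), np.float64(0.0), np.float64(0.0)] [ 36.3  13.4 -32.5  -3.1 -24.2 -33.8]
20 50 clr 0 yaw -90 [0, 38, 24] ikerr [np.float64(0.0), np.float64(0.0), np.float64(0.0)] [ 33.   14.4 -27.3 -11.7 -29.6 -23.8]
20 60 clr 0 yaw -90 [0, 42, 25] ikerr [np.float64(0.0), np.float64(0.0), np.float64(0.0)] [ 29.8  15.7 -22.8 -17.4 -35.2 -17. ]
25 0 clr 1 yaw 0 [1, 10, 28] ikerr [np.float64(0.0), np.float64(0.0), np.float64(0.3)] [ 23.7  10.8 -57.1  95.5  -9.8 -27.3]
25 15 clr 1 yaw 15 [1, 16, 28] ikerr [np.float64(0.0), np.float64(0.0), np.float64(5.7)] [ 18.4  10.3 -56.8  95.5  -1.6  -8.7]
25 30 clr 0 yaw -90 [0, 33, 22] ikerr [np.float64(0.0), np.float64(0.0), np.float
[... 2035 characters left out ...]
, np.float64(30.1)] [ 31.   11.6 -57.7  95.5 -21.1 -35.1]
40 15 clr 14 yaw 0 [14, 17, 21] ikerr [np.float64(36.3), np.float64(27.3), np.float64(19.7)] [ 16.1  11.  -32.  -99.9  -0.1 173.7]
40 30 clr 10 yaw 15 [10, 27, 21] ikerr [np.float64(17.4), np.float64(14.5), np.float64(7.9)] [ 33.5  10.9 -37.7 -36.   -0.1 108.3]
40 40 clr 8 yaw 15 [8, 34, 20] ikerr [np.float64(0.0), np.float64(0.0), np.float64(0.0)] [ 25.3  11.2 -30.9 -46.9 -12.9 122.5]
40 50 clr 5 yaw 15 [5, 35, 18] ikerr [np.float64(0.0), np.float64(0.0), np.float64(0.0)] [ 16.8  13.2 -25.4 -53.3 -26.  132. ]
40 60 clr 0 yaw 60 [0, 38, 25] ikerr [np.float64(0.0), np.float64(0.0), np.float64(4.0)] [ 13.8  15.5 -21.3 -50.9 -35.3 173.7]
```

```bash
cat > s3.py <<'E'
from s2 import *
for tilt in (27,30,33,37,42):
   for az in (-50,-40,-30,-20,-12):
    row=[]
    for yaw in (-40,-30,-20,-10,0,10):
      Rd=R('z',az)@R('y',-tilt)@R('z',-az)@R('z',yaw)@R('x',180)
      off=-.005*np.array([.819,0,.574])+np.array([0,-.004,0])
      c=[clr(face+off+s*ba,Rd) for s in (-.02,.0,.024)]
      row.append((min(min(x.values()) for x in c),yaw,[round(min(x[k] for x in c)) for k in boxes]))
    row.sort(key=lambda r:-r[0]); b=row[0]
    Rd=R('z',az)@R('y',-tilt)@R('z',-az)@R('z',b[1])@R('x',180)
    fe=[]
    for s in (-.06,-.02,.024):
        q,e=ik(face+off+s*ba,Rd,np.array([50,14,-50,60,-40,-15.])+[0,0,0,0,0,b[1]]); fe.append(float(round(e,1)))
    print(tilt,az,"clr %.0f yaw %d"%b[:2],b[2],"ikerr",fe,q)
E
timeout 560 python3 s3.py
```

```text
27 -50 clr 0 yaw -40 [0, 0, 26] ikerr [0.0, 0.0, 0.0] [ 50.5  21.  -38.4  40.3 -43.6 -33.3]
27 -40 clr 0 yaw -40 [0, 0, 27] ikerr [0.0, 0.0, 0.0] [ 48.8  18.4 -44.1  48.3 -37.4 -40.4]
27 -30 clr 0 yaw -40 [0, 0, 26] ikerr [0.0, 0.0, 0.0] [ 45.2  15.8 -49.4  58.6 -31.  -48.1]
27 -20 clr 0 yaw -40 [0, 2, 24] ikerr [0.0, 0.0, 0.0] [ 39.   13.5 -54.   72.3 -24.1 -56.7]
27 -12 clr 0 yaw 0 [0, 0, 25] ikerr [0.0, 0.0, 0.0] [ 31.3  11.9 -56.7  87.  -18.2 -24.9]
30 -50 clr 0 yaw -40 [0, 0, 25] ikerr [0.0, 0.0, 0.0] [ 51.4  21.5 -40.   44.4 -44.5 -38.1]
30 -40 clr 0 yaw -40 [0, 0, 27] ikerr [0.0, 0.0, 0.0] [ 49.1  18.7 -46.2  54.2 -38.1 -46.4]
30 -30 clr 0 yaw -40 [0, 0, 25] ikerr [0.0, 0.0, 0.0] [ 44.3  15.9 -51.9  67.1 -31.5 -55.8]
30 -20 clr 0 yaw -40 [0, 0, 23] ikerr [0.0, 0.0, 0.0] [ 35.9  13.4 -56.4  84.9 -24.6 -66.4]
30 -12 clr 1 yaw -10 [2, 1, 26] ikerr [0.0, 1.1, 2.4] [ 29.5  12.  -57.7  95.5 -19.5 -41.7]
33 -50 clr 0 yaw -40 [0, 0, 24] ikerr [0.0, 0.0, 0.0] [ 52.2  22.2 -41.4  48.1 -45.6 -42.5]
33 -40 clr 0 yaw -40 [0, 0, 26] ikerr [0.0, 0.0, 0.0] [ 49.4  19.1 -48.   59.5 -39.2 -52.1
[... 506 characters left out ...]
0.0, 0.0] [ 42.8  16.8 -55.9  83.3 -35.4 -70.7]
37 -20 clr 0 yaw -40 [0, 0, 21] ikerr [3.9, 6.1, 6.2] [ 36.   14.5 -58.3  95.5 -30.3 -77.4]
37 -12 clr 0 yaw -40 [0, 1, 20] ikerr [12.0, 14.5, 16.4] [ 33.8  13.2 -58.1  95.5 -26.4 -76.2]
42 -50 clr 0 yaw -40 [0, 0, 22] ikerr [0.0, 0.0, 0.0] [ 54.8  25.  -44.4  56.9 -50.5 -53.9]
42 -40 clr 0 yaw -40 [0, 0, 25] ikerr [0.0, 0.0, 0.0] [ 50.8  21.5 -51.9  71.7 -44.8 -66.1]
42 -30 clr 0 yaw -40 [0, 0, 22] ikerr [0.0, 0.0, 0.0] [ 42.8  18.2 -57.9  91.2 -39.7 -79. ]
42 -20 clr 0 yaw -40 [0, 0, 20] ikerr [12.0, 13.8, 13.4] [ 39.   16.4 -58.3  95.5 -35.5 -81. ]
42 -12 clr 0 yaw -40 [0, 0, 18] ikerr [21.7, 23.8, 25.6] [ 37.   14.6 -58.3  95.5 -31.7 -80.2]
```

```bash
cat > s4.py <<'E'
from s2 import *
for tilt in (38,42,46,50,55):
   for az in (34,40,46,52):
    row=[]
    for yaw in (0,5,10,15,20,25,30):
     for lx in (-.005,-.010):
      Rd=R('z',az)@R('y',-tilt)@R('z',-az)@R('z',yaw)@R('x',180)
      off=lx*np.array([.819,0,.574])
      c=[clr(face+off+s*ba,Rd) for s in (-.02,.0,.024)]
      row.append((min(min(x.values()) for x in c),yaw,lx,[round(min(x[k] for x in c)) for k in boxes]))
    row.sort(key=lambda r:-r[0]); b=row[0]
    Rd=R('z',az)@R('y',-tilt)@R('z',-az)@R('z',b[1])@R('x',180)
    off=b[2]*np.array([.819,0,.574]); fe=[]
    for s in (-.06,-.02,.024):
        q,e=ik(face+off+s*ba,Rd,np.array([32,11,-35,-26,-10,97.])); fe.append(float(round(e,1)))
        if s==-.06:qq=q
    print(tilt,az,"clr %.0f yaw %d"%b[:2],b[2],b[3],"ikerr",fe,qq,q)
E
timeout 560 python3 s4.py
```

```text
38 34 clr 14 yaw 5 -0.01 [14, 29, 17] ikerr [8.0, 7.8, 3.6] [ 39.9  -1.2 -54.1  11.4  -0.1  44.9] [ 35.8  10.9 -40.6 -23.9  -0.1  83.5]
38 40 clr 12 yaw 10 -0.01 [12, 33, 16] ikerr [0.5, 0.0, 0.0] [ 40.4  -1.2 -53.1   6.8  -0.1  52.9] [ 28.8  11.1 -32.9 -39.  -10.9 107.4]
38 46 clr 8 yaw 10 -0.01 [8, 35, 16] ikerr [0.0, 0.0, 0.0] [ 31.8   0.4 -36.3 -28.8 -18.3  92.8] [ 22.5  12.1 -28.4 -46.5 -19.8 117.6]
38 52 clr 5 yaw 15 -0.01 [5, 35, 15] ikerr [0.0, 0.0, 0.0] [ 24.9   2.3 -30.7 -37.7 -27.3 109.4] [ 18.3  13.4 -25.3 -49.3 -26.8 126.8]
42 34 clr 16 yaw 10 -0.01 [18, 32, 16] ikerr [11.3, 5.5, 0.0] [ 39.5  -1.  -48.  -15.7  -0.1  77.6] [ 30.1  10.7 -34.9 -46.   -3.6 114.8]
42 40 clr 15 yaw 10 -0.01 [16, 35, 15] ikerr [0.3, 0.0, 0.0] [ 40.1  -1.2 -49.1 -11.4  -0.1  71.3] [ 21.1  11.4 -29.8 -56.7 -15.  130.1]
42 46 clr 14 yaw 10 -0.01 [14, 35, 14] ikerr [0.0, 0.0, 0.0] [ 26.2   0.7 -34.  -41.9 -19.9 109.1] [ 16.1  12.6 -27.2 -59.1 -22.9 134.1]
42 52 clr 10 yaw 20 -0.01 [10, 35, 15] ikerr [0.0, 0.0, 0.0] [ 19.4   2.7 -29.6 -47.9 -29.1 127.4] [ 12.7  14.1 -24.8 -59.2 -29.6 144.9]
46 34 cl
[... 949 characters left out ...]
68.3]
50 52 clr 14 yaw 30 -0.01 [14, 36, 15] ikerr [0.0, 0.0, 4.7] [  6.2   5.1 -29.1 -67.1 -36.6 163.7] [  3.4  16.3 -25.1 -72.9 -36.2 173.7]
55 34 clr 20 yaw 25 -0.005 [22, 34, 20] ikerr [4.7, 12.9, 21.1] [ 12.4   0.2 -35.4 -80.1 -17.4 173.7] [ 12.6  11.  -30.1 -79.4 -16.  173.7]
55 40 clr 18 yaw 30 -0.005 [18, 35, 19] ikerr [6.7, 14.4, 22.1] [  9.4   1.5 -33.6 -75.8 -24.5 173.7] [ 10.3  12.1 -28.5 -75.3 -22.2 173.7]
55 46 clr 17 yaw 25 -0.005 [18, 37, 17] ikerr [1.9, 8.9, 15.8] [  1.9   4.8 -31.9 -78.  -35.4 173.7] [  3.5  14.9 -26.8 -77.5 -32.5 173.7]
55 52 clr 15 yaw 25 -0.005 [17, 38, 15] ikerr [0.0, 4.9, 11.2] [ -1.4   7.5 -29.6 -76.1 -42.6 172.1] [ -0.1  17.6 -24.7 -76.7 -40.  173.7]
```

Run:
```python
from h import *
np.set_printoptions(precision=2,suppress=True,linewidth=170)
G=np.full((16,16),-9.)
for n in("top","scene"):
  z=np.load(f"{n}0.npz"); c=get_calibration(n); X,u,v=cloud(z["d"],c)
  for i,x in enumerate(np.arange(-.6,1.0,.1)):
    for j,y in enumerate(np.arange(.3,1.9,.1)):
      q=(X[:,0]>x)&(X[:,0]<x+.1)&(X[:,1]>y)&(X[:,1]<y+.1)
      if q.sum()>3: G[i,j]=max(G[i,j],np.percentile(X[q][:,2],98))
print("cols y",np.arange(.3,1.9,.1))
for i,x in enumerate(np.arange(-.6,1.0,.1)): print("x%.1f"%x,G[i])
```

```text
cols y [0.3 0.4 0.5 0.6 0.7 0.8 0.9 1.  1.1 1.2 1.3 1.4 1.5 1.6 1.7 1.8]
x-0.6 [-9.   -9.   -9.   -9.   -9.   -9.   -9.   -9.   -9.   -9.   -9.   -0.74 -0.75 -9.   -9.   -9.  ]
x-0.5 [-9.   -9.   -9.   -9.   -9.   -9.   -9.   -9.   -9.   -9.   -0.74 -0.74 -0.74 -0.74 -0.75 -9.  ]
x-0.4 [ 0.01  0.01  0.01  0.01 -9.   -9.   -9.   -9.   -9.   -9.   -0.74 -0.74 -0.74 -0.74 -0.73 -0.74]
x-0.3 [ 0.01  0.01  0.01  0.01  0.   -9.   -9.   -9.   -9.   -9.   -0.74 -0.74 -0.74 -0.74 -0.73 -0.74]
x-0.2 [ 0.01  0.01  0.01  0.01  0.01  0.   -9.   -9.   -9.   -9.   -0.74 -0.74 -0.74 -0.74 -0.73 -0.73]
x-0.1 [ 0.01  0.01  0.01  0.01  0.01  0.01 -9.   -9.   -9.   -9.   -0.74 -0.74 -0.74 -0.74 -9.   -9.  ]
x-0.0 [ 0.01  0.01  0.01  0.01  0.01  0.01 -9.   -9.   -9.   -9.   -0.38 -0.38 -0.74 -9.   -9.   -9.  ]
x0.1 [ 0.01  0.67  0.01  0.01  0.01  0.01 -9.   -9.   -9.   -9.   -0.38 -0.32 -0.38 -9.   -9.   -9.  ]
x0.2 [ 0.03  0.01  0.53  0.34  0.01  0.01 -9.   -9.   -9.   -0.38 -0.38 -0.31 -0.38 -9.   -9.   -9.  ]
x0.3 [ 0.04  0.04  0.53  0.4   0.01  0.01 -9.   -9.   -9.   -9.   -0.38 -0.38 -0.33 -0.57 -0.58 -0.58]
x0.4 [ 0.01  0.03  0.12  0.12  0.12  0.01 -9.   -9.   -9.   -9.   -0.73 -0.74 -0.44 -0.44 -0.44 -0.45]
x0.5 [ 0.12  0.01  0.12  0.09  0.12 -9.   -9.   -9.   -9.   -9.   -0.74 -0.74 -0.45 -0.44 -0.44 -0.44]
x0.6 [ 0.12  0.01  0.12  0.12  0.12  0.   -9.   -9.   -9.   -9.   -0.74 -0.74 -0.21 -0.44 -0.44 -0.44]
x0.7 [ 0.2   0.2   0.01  0.01  0.01  0.01 -9.   -9.   -9.   -9.   -0.74 -0.74 -0.2  -0.21 -0.57 -0.58]
x0.8 [ 0.21  0.21  0.    0.    0.01  0.01 -9.   -9.   -9.   -9.   -0.73 -0.74 -0.19 -0.18 -0.58 -0.58]
x0.9 [ 0.2   0.2   0.01  0.01  0.01  0.   -9.   -9.   -9.   -9.   -0.74 -0.74 -0.16 -0.14 -0.58 -0.58]
```

```bash
cat > s5.py <<'E'
from ik import *
np.set_printoptions(precision=1,suppress=True,linewidth=150)
Rd=Ro.from_euler('xyz',(175.3,-34.7,3.26),degrees=True).as_matrix()
q=np.array([40.4,.5,-58.2,78.7,-24.6,-20.6])
for p in ((.575,.2,.25),(.62,.2,.33),(.62,.28,.36),(.60,.36,.36),(.55,.45,.36),(.5,.53,.36),(.43,.61,.36),(.35,.68,.36),(.27,.75,.36),(.18,.8,.36),(.1,.85,.36),(0,.9,.36),(-.05,.95,.36),(-.1,1.,.33)):
    q,e=ik(p,Rd,q); print(p,round(e,1),q)
E
python3 s5.py
```

```text
(0.575, 0.2, 0.25) 0.0 [ 48.   -3.8 -49.5  54.6 -34.2   0.1]
(0.62, 0.2, 0.33) 0.0 [ 47.6  -3.2 -36.   42.4 -42.5  15.9]
(0.62, 0.28, 0.36) 0.0 [ 54.6   0.5 -28.3  40.5 -49.5  13.4]
(0.6, 0.36, 0.36) 0.0 [ 61.4   4.2 -24.4  40.8 -53.6   7.7]
(0.55, 0.45, 0.36) 0.0 [ 70.5   7.9 -20.   40.2 -59.2   0.9]
(0.5, 0.53, 0.36) 0.0 [ 77.7  12.1 -14.6  39.1 -64.3  -3.8]
(0.43, 0.61, 0.36) 0.0 [ 85.5  16.8  -8.   37.5 -70.2  -8.4]
(0.35, 0.68, 0.36) 0.0 [ 92.8  21.6  -0.6  35.8 -76.2 -12.4]
(0.27, 0.75, 0.36) 0.0 [ 98.8  27.8   9.4  34.2 -82.6 -14.9]
(0.18, 0.8, 0.36) 0.0 [104.7  33.3  19.   32.7 -89.1 -17.4]
(0.1, 0.85, 0.36) 0.0 [109.1  40.5  31.9  31.8 -96.2 -18. ]
(0, 0.9, 0.36) 0.0 [ 113.9   52.    54.2   31.8 -107.8  -16.4]
(-0.05, 0.95, 0.36) 13.0 [ 116.    61.2   71.7   35.1 -112.   -12.6]
(-0.1, 1.0, 0.33) 30.3 [ 118.2   63.4   71.7   36.2 -105.9  -15.3]
```

The area to the left is clear: everything past the bench edge lies below bench height. The model says the press is reachable and clear of the hood with the fingers pointing at azimuth ≈46° and tilted ≈42°. So I need more tilt towards +y, and I'll go left and ratchet there.

Run:
```python
from h import *
np.set_printoptions(precision=4,suppress=True,linewidth=150)
rel([(.565,.21,.23),(.58,.22,.285),(.60,.26,.325),(.60,.32,.335),(.58,.37,.34),(.55,.43,.34),(.5,.48,.34),(.45,.53,.34),(.4,.58,.34),(.34,.63,.34)])
```

```text
now [0.5615 0.2152 0.1752] [175.3  -34.7    3.26] j [ 40.4   0.5 -58.2  78.7 -24.6 -20.6] t 24.3
(0.565, 0.21, 0.23) [ 0.034  0.009 -0.043] 
(0.58, 0.22, 0.285) [ 0.078  0.003 -0.08 ] 
(0.6, 0.26, 0.325) [ 0.119 -0.034 -0.103] 
(0.6, 0.32, 0.335) [ 0.127 -0.093 -0.114] 
(0.58, 0.37, 0.34) [ 0.116 -0.143 -0.132] 
(0.55, 0.43, 0.34) [ 0.094 -0.203 -0.152] 
(0.5, 0.48, 0.34) [ 0.056 -0.254 -0.183] 
(0.45, 0.53, 0.34) [ 0.017 -0.304 -0.214] 
(0.4, 0.58, 0.34) [-0.022 -0.355 -0.245] 
(0.34, 0.63, 0.34) [-0.069 -0.405 -0.282]
```

Emit:
apply_moves(
  commands=[
    {"grip":1,"slide":[0.034,0.009,-0.043],"roll":0},
    {"grip":1,"slide":[0.078,0.003,-0.08],"roll":0},
    {"grip":1,"slide":[0.119,-0.034,-0.103],"roll":0},
    {"grip":1,"slide":[0.127,-0.093,-0.114],"roll":0},
    {"grip":1,"slide":[0.116,-0.143,-0.132],"roll":0},
  ],
)

```text
time_s: 24.92
tcp_pos: [0.5783, 0.3723, 0.3427]
eef_rot: [175.6, -34.8, 3.2]
contact_force: [0.6, 0.1, -0.6]
gripper_width: 0.0004
```

Run:
```python
from h import *
np.set_printoptions(precision=4,suppress=True,linewidth=150)
rel([(.55,.43,.34),(.5,.47,.34),(.45,.51,.34),(.4,.55,.34),(.35,.59,.34),(.3,.63,.34),(.25,.67,.34),(.2,.71,.34),(.15,.75,.34),(.1,.79,.34),(.06,.83,.34)])
```

```text
now [0.5783 0.3723 0.3427] [175.6  -34.76   3.15] j [ 63.9   4.  -27.2  42.  -52.8   3.6] t 24.93
(0.55, 0.43, 0.34) [-0.022 -0.058 -0.017] 
(0.5, 0.47, 0.34) [-0.061 -0.099 -0.047] 
(0.45, 0.51, 0.34) [-0.101 -0.139 -0.077] 
(0.4, 0.55, 0.34) [-0.14  -0.179 -0.108] 
(0.35, 0.59, 0.34) [-0.179 -0.22  -0.138] 
(0.3, 0.63, 0.34) [-0.218 -0.26  -0.169] 
(0.25, 0.67, 0.34) [-0.257 -0.301 -0.199] 
(0.2, 0.71, 0.34) [-0.297 -0.341 -0.229] 
(0.15, 0.75, 0.34) [-0.336 -0.382 -0.26 ] 
(0.1, 0.79, 0.34) [-0.375 -0.422 -0.29 ] 
(0.06, 0.83, 0.34) [-0.406 -0.463 -0.315]
```

Emit:
apply_moves(
  commands=[
    {"grip":1,"slide":[-0.022,-0.055,-0.016],"roll":0},
    {"grip":1,"slide":[-0.06,-0.095,-0.046],"roll":0},
    {"grip":1,"slide":[-0.098,-0.135,-0.076],"roll":0},
    {"grip":1,"slide":[-0.135,-0.175,-0.105],"roll":0},
    {"grip":1,"slide":[-0.172,-0.215,-0.134],"roll":0},
  ],
)

```text
time_s: 25.55
tcp_pos: [0.3562, 0.5836, 0.3393]
eef_rot: [175.4, -34.7, 3.3]
contact_force: [1.1, 1.0, 0.3]
gripper_width: 0.0003
```

Emit:
apply_moves(
  commands=[
    {"grip":1,"slide":[-0.036,-0.041,-0.028],"roll":0},
    {"grip":1,"slide":[-0.072,-0.082,-0.055],"roll":0},
    {"grip":1,"slide":[-0.108,-0.123,-0.082],"roll":0},
    {"grip":1,"slide":[-0.144,-0.164,-0.11],"roll":0},
    {"grip":1,"slide":[-0.18,-0.205,-0.138],"roll":0},
  ],
)

```text
time_s: 26.18
tcp_pos: [0.1273, 0.7861, 0.3362]
eef_rot: [175.4, -34.6, 3.4]
contact_force: [0.3, 0.7, 0.8]
gripper_width: 0.0003
```

Run:
```python
from h import *
np.set_printoptions(precision=4,suppress=True,linewidth=150)
p=get_state()["tcp_pos"]
rel([p+[0,.3,0],p+[-.05,.3,0],p+[0,0,.3]])
print(Ro.from_euler('xyz',get_state()["eef_rot"],degrees=True).as_matrix())
```

```text
now [0.1273 0.7861 0.3362] [175.35 -34.65   3.4 ] j [108.7  32.4  14.8  31.7 -88.3 -22.2] t 26.18
[0.1273 1.0861 0.3362] [ 0.015 -0.299 -0.014] 
[0.0773 1.0861 0.3362] [-0.026 -0.3   -0.043] 
[0.1273 0.7861 0.6362] [ 0.171  0.02  -0.246] 
[[ 0.8212  0.0131  0.5704]
 [ 0.0488 -0.9977 -0.0473]
 [ 0.5685  0.0666 -0.82  ]]
```

Emit:
apply_moves(
  commands=[
    {"grip":1,"slide":[0.0,-0.06,0],"roll":0},
    {"grip":1,"slide":[0.0,-0.12,0],"roll":0},
    {"grip":1,"slide":[0.0,-0.18,0],"roll":0},
    {"grip":1,"slide":[0.0,-0.24,0],"roll":0},
  ],
)

```text
time_s: 26.68
tcp_pos: [0.1281, 0.9818, 0.3147]
eef_rot: [176.9, -35.1, 3.4]
contact_force: [-0.2, 2.6, 2.6]
gripper_width: 0.0004
```

Emit:
apply_moves(
  commands=[
    {"grip":1,"slide":[0.0,-0.3,0],"roll":0},
  ],
)

```text
time_s: 26.8
tcp_pos: [0.1314, 1.0064, 0.28]
eef_rot: [177.6, -35.8, 4.3]
contact_force: [-0.5, 0.1, -2.4]
gripper_width: 0.0003
```

Emit:
apply_moves(
  commands=[
    {"grip":1,"slide":[0.0,-0.3,0],"roll":0},
  ],
)

```text
time_s: 26.92
tcp_pos: [0.1326, 1.0314, 0.2728]
eef_rot: [-179.1, -36.4, 3.7]
contact_force: [0.4, -0.3, 0.4]
gripper_width: 0.0004
```

Run:
```python
from h import *
np.set_printoptions(precision=4,suppress=True,linewidth=150)
p=get_state()["tcp_pos"]
rel([p+[0,.3,0]])
print(Ro.from_euler('xyz',get_state()["eef_rot"],degrees=True).as_matrix())
```

```text
now [0.1326 1.0314 0.2728] [-179.11  -36.4     3.75] j [104.6  66.5  71.6  36.5 -99.6  -5.7] t 26.93
[0.1326 1.3314 0.2728] [ 0.016 -0.299  0.016] 
[[ 0.8031  0.0745  0.5911]
 [ 0.0526 -0.9971  0.0543]
 [ 0.5935 -0.0125 -0.8048]]
```

Emit:
apply_moves(
  commands=[
    {"grip":1,"slide":[-0.1,-0.3,-0.06],"roll":0},
  ],
)

```text
time_s: 27.05
tcp_pos: [0.1132, 1.0512, 0.2612]
eef_rot: [-176.6, -36.9, 3.4]
contact_force: [0.7, -1.1, 1.2]
gripper_width: 0.0007
```

Emit:
apply_moves(
  commands=[
    {"grip":1,"slide":[-0.1,-0.3,-0.06],"roll":0},
  ],
)

```text
time_s: 27.18
tcp_pos: [0.0885, 1.0704, 0.2487]
eef_rot: [-174.2, -37.4, 3.4]
contact_force: [-0.6, -0.4, -0.3]
gripper_width: 0.0002
```

Emit:
apply_moves(
  commands=[
    {"grip":1,"slide":[-0.1,-0.3,-0.06],"roll":0},
  ],
)

```text
time_s: 27.3
tcp_pos: [0.0651, 1.0884, 0.238]
eef_rot: [-171.8, -37.8, 3.4]
contact_force: [-0.5, 0.6, 0.1]
gripper_width: 0.0005
```

Run:
```python
from h import *
np.set_printoptions(precision=4,suppress=True,linewidth=150)
p=get_state()["tcp_pos"]
rel([p+[-.1,.3,0]])
print(Ro.from_euler('xyz',get_state()["eef_rot"],degrees=True).as_matrix())
```

```text
now [0.0651 1.0884 0.238 ] [-171.84  -37.84    3.42] j [108.   69.3  71.6  38.6 -92.7 -10. ] t 27.3
[-0.0349  1.3884  0.238 ] [-0.065 -0.309 -0.006] 
[[ 0.7883  0.1459  0.5977]
 [ 0.0471 -0.9829  0.1779]
 [ 0.6135 -0.1121 -0.7817]]
```

Emit:
apply_moves(
  commands=[
    {"grip":1,"slide":[-0.155,-0.288,-0.144],"roll":0},
  ],
)

```text
time_s: 27.42
tcp_pos: [0.0299, 1.0986, 0.2344]
eef_rot: [-169.7, -38.2, 3.2]
contact_force: [-0.1, 0.6, 0.3]
gripper_width: 0.0005
```

Emit:
apply_moves(
  commands=[
    {"grip":1,"slide":[-0.155,-0.288,-0.144],"roll":0},
  ],
)

```text
time_s: 27.55
tcp_pos: [-0.0089, 1.1081, 0.2351]
eef_rot: [-167.2, -38.5, 3.1]
contact_force: [-0.8, 0.3, -0.1]
gripper_width: 0.0005
```

Emit:
apply_moves(
  commands=[
    {"grip":1,"slide":[-0.155,-0.288,-0.144],"roll":0},
  ],
)

```text
time_s: 27.68
tcp_pos: [-0.0456, 1.116, 0.2353]
eef_rot: [-164.9, -38.8, 3.0]
contact_force: [0.1, 0.5, 0.4]
gripper_width: 0.0005
```

Run:
```python
from h import *
np.set_printoptions(precision=4,suppress=True,linewidth=150)
p=get_state()["tcp_pos"]
rel([p+[-.25,.25,.05]])
print(Ro.from_euler('xyz',get_state()["eef_rot"],degrees=True).as_matrix())
```

```text
now [-0.0456  1.116   0.2353] [-164.86  -38.77    3.01] j [113.7  70.5  71.7  41.1 -89.1 -15.2] t 27.68
[-0.2956  1.366   0.2853] [-0.153 -0.303 -0.112] 
[[ 0.7786  0.214   0.5899]
 [ 0.0409 -0.9554  0.2925]
 [ 0.6262 -0.2036 -0.7526]]
```

Emit:
apply_moves(
  commands=[
    {"grip":1,"slide":[-0.19,-0.265,-0.156],"roll":0},
  ],
)

```text
time_s: 27.8
tcp_pos: [-0.0861, 1.12, 0.234]
eef_rot: [-162.8, -38.9, 2.9]
contact_force: [0.1, -0.5, -0.1]
gripper_width: 0.0002
```

Emit:
apply_moves(
  commands=[
    {"grip":1,"slide":[-0.19,-0.265,-0.156],"roll":0},
  ],
)

```text
time_s: 27.92
tcp_pos: [-0.1273, 1.1224, 0.2328]
eef_rot: [-160.7, -39.0, 2.9]
contact_force: [-0.3, -0.1, 0.1]
gripper_width: 0.0004
```

Emit:
apply_moves(
  commands=[
    {"grip":1,"slide":[-0.19,-0.265,-0.156],"roll":0},
  ],
)

```text
time_s: 28.05
tcp_pos: [-0.1674, 1.1236, 0.2331]
eef_rot: [-158.6, -39.0, 2.9]
contact_force: [-0.1, 0.8, 0.5]
gripper_width: 0.0003
```

Run:
```python
from h import *
np.set_printoptions(precision=4,suppress=True,linewidth=150)
p=get_state()["tcp_pos"]
rel([p+[-.3,.2,.05]])
print(Ro.from_euler('xyz',get_state()["eef_rot"],degrees=True).as_matrix())
```

```text
now [-0.1674  1.1236  0.2331] [-158.62  -39.01    2.91] j [119.8  71.6  71.6  43.5 -86.6 -20.6] t 28.05
[-0.4674  1.3236  0.2831] [-0.193 -0.281 -0.127] 
[[ 0.776   0.2764  0.5669]
 [ 0.0395 -0.9183  0.3938]
 [ 0.6295 -0.2832 -0.7236]]
```

Emit:
apply_moves(
  commands=[
    {"grip":1,"slide":[-0.19,-0.28,-0.13],"roll":0},
  ],
)

```text
time_s: 28.18
tcp_pos: [-0.2047, 1.1262, 0.2323]
eef_rot: [-156.4, -39.0, 2.9]
contact_force: [0.6, 0.3, 1.2]
gripper_width: 0.0007
```

Emit:
apply_moves(
  commands=[
    {"grip":1,"slide":[-0.19,-0.28,-0.13],"roll":0},
  ],
)

```text
time_s: 28.3
tcp_pos: [-0.2407, 1.1275, 0.2313]
eef_rot: [-154.2, -38.9, 3.0]
contact_force: [-0.0, 0.2, -0.2]
gripper_width: 0.0001
```

Emit:
apply_moves(
  commands=[
    {"grip":1,"slide":[-0.19,-0.28,-0.13],"roll":0},
  ],
)

```text
time_s: 28.42
tcp_pos: [-0.2769, 1.1273, 0.2322]
eef_rot: [-152.1, -38.7, 3.1]
contact_force: [0.3, -0.2, 0.4]
gripper_width: 0.0004
```

```bash
cat > s6.py <<'E'
from s2 import *
from plant import get_state
s=get_state(); R0=Ro.from_euler('xyz',s["eef_rot"],degrees=True).as_matrix(); print("z",R0[:,2],"tcp",s["tcp_pos"],"j",s["joints"])
np.set_printoptions(precision=3,suppress=True,linewidth=150)
q=s["joints"].copy()
# choose roll
for roll in (-30,-20,-10,0,10,20,30,40):
    Rd=R0@R('z',roll); res=[]
    for lx in (-.005,-.01):
        off=lx*np.array([.819,0,.574]); c=[clr(face+off+t*ba,Rd) for t in (-.05,-.02,0,.024)]
        e=[]
        for t in (-.06,-.02,.024):
            qq,er=min((ik(face+off+t*ba,Rd,np.array(q0,float)) for q0 in ([28,-.5,-37,-46,-11,124-roll],[12,12,-29,-72,-20,150],[37,5,-38,-5,-20,55])),key=lambda t:t[1]); e.append(round(float(er),1))
        res.append((lx,[round(min(x[k] for x in c)) for k in boxes],e,qq.round(0)))
    print(roll,res)
E
timeout 300 python3 s6.py
```

```text
z [ 0.5  0.5 -0.7] tcp [-0.3  1.1  0.2] j [124.9  72.7  71.6  46.2 -83.2 -25.3]
-30 [(-0.005, [2, 34, 24], [0.0, 0.0, 6.6], array([ 15.,  12., -28., -65., -21., 174.])), (-0.01, [5, 34, 21], [0.0, 0.0, 7.3], array([ 15.,  12., -28., -65., -21., 174.]))]
-20 [(-0.005, [6, 34, 21], [0.0, 0.0, 0.6], array([ 10.,  13., -28., -71., -25., 174.])), (-0.01, [9, 34, 18], [0.0, 0.0, 1.4], array([ 10.,  13., -28., -72., -24., 174.]))]
-10 [(-0.005, [10, 35, 19], [0.0, 0.0, 0.0], array([ 10.,  13., -28., -72., -25., 165.])), (-0.01, [15, 35, 16], [0.0, 0.0, 0.0], array([ 10.,  13., -28., -73., -25., 166.]))]
0 [(-0.005, [14, 36, 17], [0.0, 0.0, 0.0], array([ 10.,  13., -28., -72., -25., 155.])), (-0.01, [19, 36, 14], [0.0, 0.0, 0.0], array([ 10.,  13., -28., -73., -25., 156.]))]
10 [(-0.005, [11, 35, 15], [0.0, 0.0, 0.0], array([ 10.,  13., -28., -72., -25., 145.])), (-0.01, [16, 35, 12], [0.0, 0.0, 0.0], array([ 10.,  13., -28., -73., -25., 146.]))]
20 [(-0.005, [4, 34, 14], [0.0, 0.0, 0.0], array([ 10.,  13., -28., -72., -25., 135.])), (-0.01, [8, 34, 11], [0.0, 0.0, 0.0], array([ 10.,  13., -28., -73., -25., 136.]))]
30 [(-0.005, [0, 34, 13], [0.0, 0.0, 0.0], array([ 10.,  13., -28., -72., -25., 125.])), (-0.01, [0, 34, 11], [0.0, 0.0, 0.0], array([ 10.,  13., -28., -73., -25., 126.]))]
40 [(-0.005, [0, 35, 13], [0.0, 0.0, 0.0], array([ 10.,  13., -28., -72., -25., 115.])), (-0.01, [0, 35, 11], [0.0, 0.0, 0.0], array([ 10.,  13., -28., -73., -25., 116.]))]
```

```bash
cat > s7.py <<'E'
from s2 import *
from plant import get_state
import sys
np.set_printoptions(precision=1,suppress=True,linewidth=150)
s=get_state(); R0=Ro.from_euler('xyz',s["eef_rot"],degrees=True).as_matrix(); print(R0.round(3).tolist(), R0.T@ba)
def run(way,q,p):
  worst=0
  for w in way:
    w=np.array(w); n=max(1,int(np.ceil(np.linalg.norm(w-p)/.03)))
    for k in range(1,n+1):
        x=p+(w-p)*k/n; qn,e=ik(x,R0,q); dq=np.abs(qn-q).max(); worst=max(worst,dq); q=qn
        if e>1 or dq>15: print("   !",x.round(3),round(e,1),dq,q)
    print(w,round(e,1),q); p=w
  return q
off=-.008*np.array([.819,0,.574])
pre=face+off-.06*ba; pr=face+off+.024*ba
for name,way in {"A":[(0,.85,.36),(.3,.7,.38),(.5,.45,.36),(.52,.25,.3),pre,pr],"B":[(.2,.9,.4),(.5,.7,.42),(.65,.4,.42),(.65,.2,.40),(.55,.1,.3),pre,pr]}.items():
    print(name); run(way,s["joints"].copy(),s["tcp_pos"].copy())
E
python3 s7.py
```

```text
[[0.779, 0.34, 0.527], [0.042, -0.867, 0.497], [0.626, -0.365, -0.689]] [-0.1  0.5  0.9]
A
   ! [-0.3  1.1  0.2] 0.0 22.856689918585097 [124.5  61.9  48.8  47.9 -74.6 -33.9]
[0.  0.8 0.4] 0.0 [116.7  19.8 -14.7  57.  -55.8 -47.7]
[0.3 0.7 0.4] 0.0 [ 88.8   2.8 -34.8  65.5 -34.6 -36.4]
[0.5 0.5 0.4] 0.0 [ 56.8  -9.1 -47.1  56.8 -11.6  -5.9]
[0.5 0.2 0.3] 0.0 [ 46.5 -16.2 -46.    9.5 -14.   48.3]
   ! [0.5 0.2 0.2] 0.0 22.70464399789985 [ 35.5  -6.3 -39.6 -28.6 -11.9  93.2]
   ! [0.5 0.2 0.2] 0.0 19.556205473442247 [ 28.   -2.8 -35.5 -43.5 -16.2 112.8]
   ! [0.5 0.2 0.1] 0.0 15.74950727862695 [ 21.    0.7 -33.4 -54.6 -19.7 128.5]
[0.5 0.2 0.1] 0.0 [ 21.    0.7 -33.4 -54.6 -19.7 128.5]
[0.6 0.2 0.1] 0.0 [  9.7  13.2 -27.8 -72.7 -24.9 155.4]
B
   ! [-0.3  1.1  0.2] 0.0 20.439980798782948 [124.   63.   51.2  47.7 -75.2 -32.6]
[0.2 0.9 0.4] 0.0 [ 99.6  20.6  -8.7  56.1 -46.6 -31.9]
[0.5 0.7 0.4] 0.0 [ 72.1   8.6 -20.9  50.5 -26.9  -8.3]
[0.7 0.4 0.4] 0.0 [ 47.8  -0.7 -16.8   7.  -27.7  50.4]
[0.7 0.2 0.4] 0.0 [ 24.2  -4.8 -11.6 -21.5 -40.5  89.8]
[0.6 0.1 0.3] 0.0 [  9.6 -10.3 -23.3 -36.9 -42.1 113.6]
[0.5 0.2 0.1] 0.0 [ 21.    0.7 -33.4 -54.6 -19.7 128.5]
[0.6 0.2 0.1] 0.0 [  9.7  13.2 -27.8 -72.7 -24.9 155.4]
```

Run:
```python
from h import *
np.set_printoptions(precision=3,suppress=True,linewidth=150)
rel([(-.23,1.1,.25),(-.18,1.075,.27),(-.13,1.05,.29),(-.075,1.025,.31),(-.02,1.0,.33)])
rel([(.03,.975,.35),(.09,.95,.37),(.14,.925,.385),(.2,.9,.40),(.25,.87,.4)])
```

```text
now [-0.277  1.127  0.232] [-152.07  -38.73    3.05] j [124.9  72.7  71.6  46.2 -83.2 -25.3] t 28.43
(-0.23, 1.1, 0.25) [ 0.047  0.033 -0.001] 
(-0.18, 1.075, 0.27) [ 0.097  0.064 -0.001] 
(-0.13, 1.05, 0.29) [ 0.147  0.096 -0.001] 
(-0.075, 1.025, 0.31) [0.202 0.129 0.002] 
(-0.02, 1.0, 0.33) [0.256 0.162 0.005] 
now [-0.277  1.127  0.232] [-152.07  -38.73    3.05] j [124.9  72.7  71.6  46.2 -83.2 -25.3] t 28.43
(0.03, 0.975, 0.35) [0.307 0.193 0.005] 
(0.09, 0.95, 0.37) [0.365 0.228 0.01 ] 
(0.14, 0.925, 0.385) [0.412 0.261 0.014] 
(0.2, 0.9, 0.4) [0.467 0.298 0.023] 
(0.25, 0.87, 0.4) [0.505 0.341 0.034]
```

Emit:
apply_moves(
  commands=[
    {"grip":1,"slide":[0.045,0.035,0.0],"roll":0},
    {"grip":1,"slide":[0.095,0.068,0.0],"roll":0},
    {"grip":1,"slide":[0.145,0.1,0.0],"roll":0},
    {"grip":1,"slide":[0.195,0.132,0.002],"roll":0},
    {"grip":1,"slide":[0.245,0.164,0.005],"roll":0},
  ],
)

```text
time_s: 29.05
tcp_pos: [-0.0611, 1.0145, 0.3122]
eef_rot: [-152.0, -38.7, 3.0]
contact_force: [0.1, 0.7, 1.7]
gripper_width: 0.0008
```

Run:
```python
from h import *
np.set_printoptions(precision=3,suppress=True,linewidth=150)
p=get_state()["tcp_pos"]; print(p)
rel([tuple((p+(np.array([.2,.9,.4])-p)*k).round(3)) for k in (.25,.5,.75,1)]+[(.25,.865,.405),(.3,.83,.41),(.35,.8,.415),(.4,.765,.42),(.45,.73,.42),(.5,.7,.42)])
```

```text
[-0.061  1.015  0.312]
now [-0.061  1.014  0.312] [-152.04  -38.69    3.01] j [115.9  38.1   9.6  54.  -58.7 -41.4] t 29.05
(np.float64(0.004), np.float64(0.986), np.float64(0.334)) [0.063 0.039 0.005] 
(np.float64(0.069), np.float64(0.957), np.float64(0.356)) [0.126 0.078 0.01 ] 
(np.float64(0.135), np.float64(0.929), np.float64(0.378)) [0.19  0.117 0.015] 
(np.float64(0.2), np.float64(0.9), np.float64(0.4)) [0.254 0.156 0.02 ] 
(0.25, 0.865, 0.405) [0.294 0.201 0.026] 
(0.3, 0.83, 0.41) [0.335 0.247 0.031] 
(0.35, 0.8, 0.415) [0.376 0.288 0.039] 
(0.4, 0.765, 0.42) [0.417 0.333 0.045] 
(0.45, 0.73, 0.42) [0.454 0.38  0.053] 
(0.5, 0.7, 0.42) [0.492 0.423 0.065]
```

Emit:
apply_moves(
  commands=[
    {"grip":1,"slide":[0.052,0.032,0.004],"roll":0},
    {"grip":1,"slide":[0.104,0.065,0.008],"roll":0},
    {"grip":1,"slide":[0.156,0.098,0.012],"roll":0},
    {"grip":1,"slide":[0.208,0.13,0.016],"roll":0},
    {"grip":1,"slide":[0.254,0.165,0.02],"roll":0},
  ],
)

```text
time_s: 29.68
tcp_pos: [0.2035, 0.8923, 0.3973]
eef_rot: [-152.0, -38.7, 3.0]
contact_force: [0.8, 0.3, 0.6]
gripper_width: 0.0009
```

Emit:
apply_moves(
  commands=[
    {"grip":1,"slide":[0.041,0.045,0.007],"roll":0},
    {"grip":1,"slide":[0.082,0.09,0.013],"roll":0},
    {"grip":1,"slide":[0.122,0.133,0.02],"roll":0},
    {"grip":1,"slide":[0.162,0.177,0.026],"roll":0},
    {"grip":1,"slide":[0.2,0.222,0.034],"roll":0},
  ],
)

```text
time_s: 30.3
tcp_pos: [0.4521, 0.7245, 0.4179]
eef_rot: [-152.0, -38.8, 3.0]
contact_force: [-0.1, -0.3, -0.4]
gripper_width: 0.0005
```

Run:
```python
from h import *
np.set_printoptions(precision=3,suppress=True,linewidth=150)
rel([(.5,.67,.42),(.53,.62,.42),(.555,.57,.42),(.58,.52,.42),(.60,.47,.42),(.62,.42,.42),(.635,.365,.42),(.645,.31,.41),(.645,.25,.4),(.63,.19,.37)])
```

```text
now [0.452 0.725 0.418] [-152.01  -38.77    2.98] j [ 76.5   8.6 -22.   54.4 -29.2 -15.1] t 30.3
(0.5, 0.67, 0.42) [ 0.036  0.063 -0.003] 
(0.53, 0.62, 0.42) [ 0.058  0.116 -0.012] 
(0.555, 0.57, 0.42) [ 0.075  0.168 -0.024] 
(0.58, 0.52, 0.42) [ 0.093  0.22  -0.036] 
(0.6, 0.47, 0.42) [ 0.106  0.27  -0.05 ] 
(0.62, 0.42, 0.42) [ 0.12   0.32  -0.064] 
(0.635, 0.365, 0.42) [ 0.129  0.373 -0.084] 
(0.645, 0.31, 0.41) [ 0.128  0.428 -0.099] 
(0.645, 0.25, 0.4) [ 0.12   0.483 -0.122] 
(0.63, 0.19, 0.37) [ 0.087  0.541 -0.139]
```

Emit:
apply_moves(
  commands=[
    {"grip":1,"slide":[0.03,0.052,-0.003],"roll":0},
    {"grip":1,"slide":[0.055,0.105,-0.011],"roll":0},
    {"grip":1,"slide":[0.073,0.158,-0.022],"roll":0},
    {"grip":1,"slide":[0.09,0.212,-0.034],"roll":0},
    {"grip":1,"slide":[0.105,0.265,-0.048],"roll":0},
  ],
)

```text
time_s: 30.92
tcp_pos: [0.5975, 0.4745, 0.4193]
eef_rot: [-152.1, -38.8, 3.0]
contact_force: [1.3, -0.1, 1.1]
gripper_width: 0.0002
```

Emit:
apply_moves(
  commands=[
    {"grip":1,"slide":[0.014,0.052,-0.016],"roll":0},
    {"grip":1,"slide":[0.022,0.105,-0.035],"roll":0},
    {"grip":1,"slide":[0.022,0.16,-0.052],"roll":0},
    {"grip":1,"slide":[0.014,0.215,-0.074],"roll":0},
    {"grip":1,"slide":[-0.015,0.27,-0.09],"roll":0},
  ],
)

```text
time_s: 31.55
tcp_pos: [0.6304, 0.1971, 0.3761]
eef_rot: [-152.1, -39.0, 3.0]
contact_force: [0.7, -1.5, -1.0]
gripper_width: 0.0004
```

```bash
python3 - <<'E'
from h import *
np.set_printoptions(precision=3,suppress=True,linewidth=150)
rel([(.55,.1,.3),(.53,.15,.22),(.53,.21,.15)])
E
python3 - <<'E'
import sys; sys.path.insert(0,'.')
from h import *
from fk import fk,P,C
ba=np.array([np.sin(np.radians(35)),0,-np.cos(np.radians(35))])
s=get_state(); Rm=Ro.from_euler('xyz',s["eef_rot"],degrees=True).as_matrix()
print("ba tool",(Rm.T@ba).round(3), "z",Rm[:,2].round(3))
E
```

```text
now [0.63  0.197 0.376] [-152.09  -38.99    3.  ] j [ 25.   -6.3 -15.8 -21.8 -37.3  90.2] t 31.55
(0.55, 0.1, 0.3) [-0.114  0.084 -0.039] 
(0.53, 0.15, 0.22) [-0.178  0.063  0.031] 
(0.53, 0.21, 0.15) [-0.22   0.037  0.108] 
ba tool [-0.07   0.493  0.867] z [ 0.531  0.497 -0.687]
```

Emit:
apply_moves(
  commands=[
    {"grip":1,"slide":[-0.045,0.035,-0.015],"roll":0},
    {"grip":1,"slide":[-0.09,0.06,-0.02],"roll":0},
    {"grip":1,"slide":[-0.13,0.065,0.0],"roll":0},
    {"grip":1,"slide":[-0.165,0.06,0.03],"roll":0},
    {"grip":1,"slide":[-0.185,0.055,0.05],"roll":0},
  ],
)

```text
time_s: 32.17
tcp_pos: [0.5296, 0.1673, 0.2024]
eef_rot: [-152.2, -38.7, 3.0]
contact_force: [-0.0, -0.3, 0.4]
gripper_width: 0.0004
```

Run:
```python
from h import *
np.set_printoptions(precision=3,suppress=True,linewidth=150)
rel([(.54,.213,.135),(.545,.2134,.128)])
p,d=capture("scene"); cv2.imwrite("pics/s9.png",cv2.resize(p[20:180,280:460],None,fx=4,fy=4,interpolation=cv2.INTER_CUBIC)[:,:,::-1][:600])
```

```text
now [0.53  0.167 0.202] [-152.19  -38.72    2.99] j [ 22.   -7.1 -33.8 -39.9 -24.  112.1] t 32.17
(0.54, 0.213, 0.135) [-0.032 -0.012  0.075] 
(0.545, 0.2134, 0.128) [-0.033 -0.008  0.082]
```

View pics/s9.png

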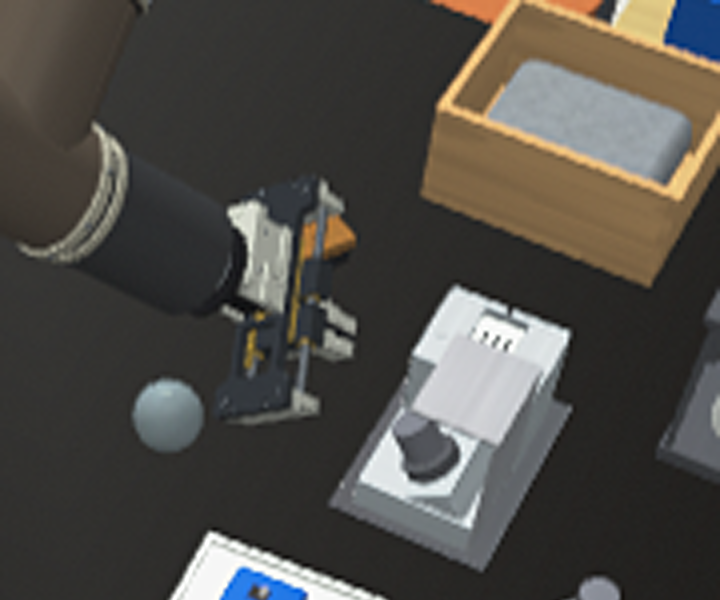

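The scene crop shows the gripper leaning in front of the counter with its fingers towards the button. The hood and the marble (170,415) are clear. I move to the pre-press point.

Emit:
apply_moves(
  commands=[
    {"grip":1,"slide":[-0.015,-0.004,0.035],"roll":0},
    {"grip":1,"slide":[-0.028,-0.008,0.07],"roll":0},
    {"grip":1,"slide":[-0.033,-0.01,0.08],"roll":0},
    {"grip":1,"slide":[-0.033,-0.01,0.08],"roll":0},
  ],
)

```text
time_s: 32.72
tcp_pos: [0.5442, 0.2145, 0.1311]
eef_rot: [-152.2, -38.7, 3.1]
contact_force: [0.2, 0.5, -0.5]
gripper_width: 0.0
```

Run:
```python
from h import *
np.set_printoptions(precision=3,suppress=True,linewidth=150)
s=get_state();print(s["contact_force"]); Rm=Ro.from_euler('xyz',s["eef_rot"],degrees=True).as_matrix()
ba=np.array([np.sin(np.radians(35)),0,-np.cos(np.radians(35))]); print("ba tool",Rm.T@ba)
rel([(.545,.2134,.128),(.568,.2134,.095)])
p,d=capture("scene"); cv2.imwrite("pics/s10.png",cv2.resize(p[60:180,320:440],None,fx=5,fy=5,interpolation=cv2.INTER_CUBIC)[:,:,::-1][:600])
p,d=capture("wrist"); cv2.imwrite("pics/w10.png",p[:,:,::-1])
```

```text
[ 0.219  0.467 -0.522]
ba tool [-0.065  0.492  0.868]
now [0.544 0.214 0.131] [-152.2   -38.69    3.06] j [ 22.1   2.3 -32.4 -55.  -18.5 128.3] t 32.73
(0.545, 0.2134, 0.128) [-0.001  0.002  0.002] 
(0.568, 0.2134, 0.095) [-0.004  0.022  0.037]
```

View pics/s10.png

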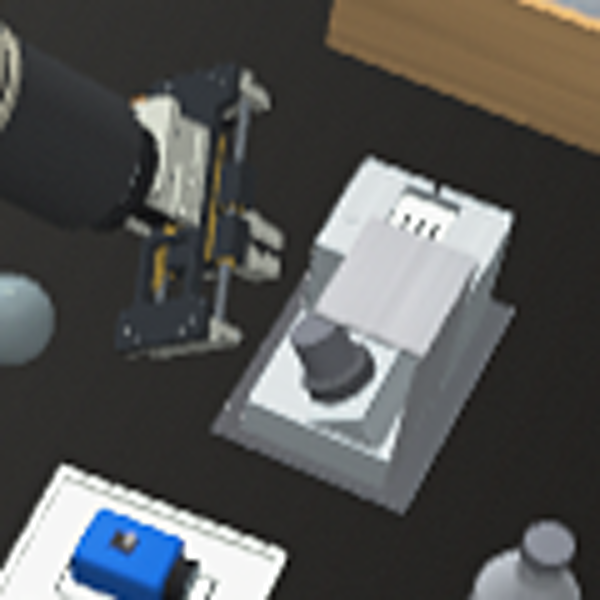

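View pics/w10.png

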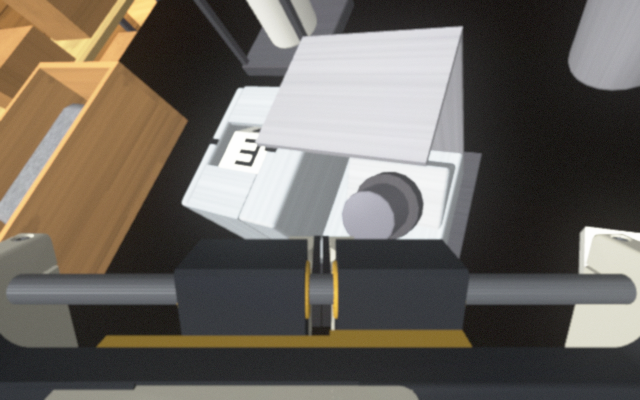

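Emit:
apply_moves(
  commands=[
    {"grip":1,"slide":[-0.001,0.008,0.015],"roll":0},
    {"grip":1,"slide":[-0.002,0.015,0.026],"roll":0},
    {"grip":1,"slide":[-0.002,0.017,0.03],"roll":0},
    {"grip":1,"slide":[-0.002,0.0185,0.033],"roll":0},
  ],
)

```text
time_s: 33.33
tcp_pos: [0.5662, 0.2144, 0.1012]
eef_rot: [-152.2, -38.8, 3.0]
contact_force: [-0.2, -0.9, 0.1]
gripper_width: 0.0003
```

```bash
cat > f.py <<'E'
from h import *
np.set_printoptions(precision=4,suppress=True,linewidth=150)
s=get_state(); ba=np.array([np.sin(np.radians(35)),0,-np.cos(np.radians(35))])
print("F",s["contact_force"],"push",-s["contact_force"]@ba,"tcp",s["tcp_pos"],"depth past nominal(mm)",1000*(s["tcp_pos"]-np.array([.568,.2134,.095]))@ba,"t",s["time_s"],s["eef_rot"])
E
python3 f.py
python3 - <<'E'
from h import *
p,d=capture("scene"); cv2.imwrite("pics/s11.png",cv2.resize(p[60:180,320:440],None,fx=5,fy=5,interpolation=cv2.INTER_CUBIC)[:,:,::-1][:600])
E
```

```text
F [-0.1656 -0.922   0.0773] push 0.15831541165289442 tcp [0.5662 0.2144 0.1012] depth past nominal(mm) -6.091990883288251 t 33.325 [-152.176   -38.7846    3.0185]
```

View pics/s11.png

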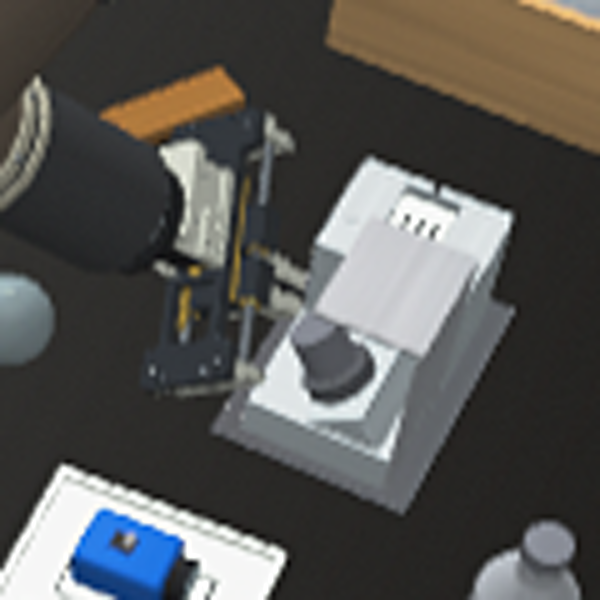

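Emit:
apply_moves(
  commands=[
    {"grip":1,"slide":[-0.0002,0.0015,0.0026],"roll":0},
    {"grip":1,"slide":[-0.0004,0.003,0.0052],"roll":0},
    {"grip":1,"slide":[-0.0006,0.0044,0.0078],"roll":0},
  ],
)

```text
time_s: 33.75
tcp_pos: [0.5712, 0.2147, 0.0932]
eef_rot: [-152.2, -38.7, 3.1]
contact_force: [-0.9, 0.1, -0.2]
gripper_width: 0.0003
```

```bash
python3 f.py
```

```text
F [-0.9486  0.1493 -0.1931] push 0.385959280765776 tcp [0.5712 0.2147 0.0932] depth past nominal(mm) 3.3293360553711944 t 33.75 [-152.1829  -38.7445    3.0508]
```

Emit:
apply_moves(
  commands=[
    {"grip":1,"slide":[-0.0002,0.0015,0.0026],"roll":0},
    {"grip":1,"slide":[-0.0004,0.003,0.0052],"roll":0},
  ],
)

```text
time_s: 34.0
tcp_pos: [0.5747, 0.2146, 0.088]
eef_rot: [-152.2, -38.7, 3.0]
contact_force: [0.8, -0.0, -0.9]
gripper_width: 0.0002
```

Emit:
apply_moves(
  commands=[
    {"grip":1,"slide":[-0.0002,0.0015,0.0026],"roll":0},
    {"grip":1,"slide":[-0.0004,0.003,0.0052],"roll":0},
  ],
)

```text
time_s: 34.25
tcp_pos: [0.5781, 0.2145, 0.0831]
eef_rot: [-152.2, -38.7, 3.0]
contact_force: [-0.4, 0.0, 0.1]
gripper_width: 0.0007
```

```bash
python3 f.py;  python3 - <<'E'
from h import *
p,d=capture("scene"); cv2.imwrite("pics/s12.png",cv2.resize(p[90:150,350:420],None,fx=8,fy=8,interpolation=cv2.INTER_CUBIC)[:,:,::-1][:600])
E
```

```text
F [-0.4019  0.0306  0.0779] push 0.29434719657495917 tcp [0.5781 0.2145 0.0831] depth past nominal(mm) 15.593548565635178 t 34.25 [-152.1871  -38.7267    3.0385]
```

View pics/s12.png

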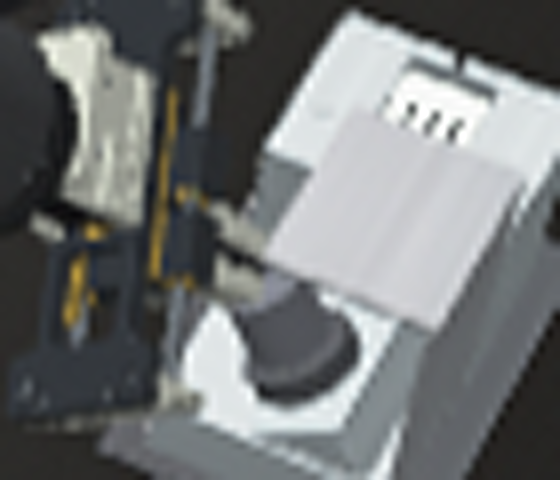

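Run:
```python
from h import *
np.set_printoptions(precision=4,suppress=True,linewidth=150)
a=np.radians(35); n=np.array([-np.sin(a),0,np.cos(a)])
for nm in ("w","s"):
    cam="wrist" if nm=="w" else "scene"
    c=get_calibration(cam); p,d=capture(cam); X,u,v=cloud(d,c); rgb=p[v,u].astype(int)
    if nm=="w": cv2.imwrite("pics/w13.png",p[:,:,::-1])
    m=(abs(X[:,0]-.58)<.03)&(abs(X[:,1]-.2)<.03)&(X[:,2]>.05)&(X[:,2]<.11)
    f=np.array([.575,.203,.0925]); h=(X-f)@n*1000
    hist=np.histogram(h[m],bins=np.arange(-40,25,4)); print(cam,list(zip(hist[1],hist[0])))
    if cam=="scene":
        for i in np.nonzero(m&(h>-25))[0][::6]: print((u[i],v[i]),X[i],round(h[i],1),rgb[i])
```

```text
wrist [(np.int64(-40), np.int64(281)), (np.int64(-36), np.int64(576)), (np.int64(-32), np.int64(149)), (np.int64(-28), np.int64(146)), (np.int64(-24), np.int64(159)), (np.int64(-20), np.int64(160)), (np.int64(-16), np.int64(155)), (np.int64(-12), np.int64(169)), (np.int64(-8), np.int64(170)), (np.int64(-4), np.int64(166)), (np.int64(0), np.int64(1411)), (np.int64(4), np.int64(13)), (np.int64(8), np.int64(59)), (np.int64(12), np.int64(74)), (np.int64(16), np.int64(23)), (np.int64(20), np.int64(0))]
scene [(np.int64(-40), np.int64(16)), (np.int64(-36), np.int64(11)), (np.int64(-32), np.int64(14)), (np.int64(-28), np.int64(7)), (np.int64(-24), np.int64(11)), (np.int64(-20), np.int64(13)), (np.int64(-16), np.int64(11)), (np.int64(-12), np.int64(5)), (np.int64(-8), np.int64(12)), (np.int64(-4), np.int64(12)), (np.int64(0), np.int64(15)), (np.int64(4), np.int64(4)), (np.int64(8), np.int64(4)), (np.int64(12), np.int64(7)), (np.int64(16), np.int64(4)), (np.int64(20), np.int64(0))]
(np.int64(381), np.int64(122)) [0.5668 0.2026 0.1097] 18.8 [43 43 44]
(np.int64(380), np.int64(125)) [0.5694 0.1
[... 401 characters left out ...]
(383), np.int64(128)) [0.5817 0.1921 0.096 ] -1.0 [100 102 109]
(np.int64(389), np.int64(128)) [0.5978 0.2135 0.0826] -21.2 [81 83 89]
(np.int64(383), np.int64(129)) [0.5836 0.1884 0.0955] -2.5 [78 80 85]
(np.int64(389), np.int64(129)) [0.5997 0.2093 0.0827] -22.2 [80 82 87]
(np.int64(383), np.int64(130)) [0.5843 0.1886 0.09  ] -7.4 [79 81 87]
(np.int64(389), np.int64(130)) [0.6028 0.2009 0.088 ] -19.6 [81 83 87]
(np.int64(385), np.int64(131)) [0.5914 0.192  0.0849] -15.7 [82 84 90]
(np.int64(381), np.int64(132)) [0.5791 0.1863 0.0775] -14.6 [64 65 70]
(np.int64(387), np.int64(132)) [0.6002 0.1895 0.0874] -18.7 [83 85 91]
(np.int64(385), np.int64(133)) [0.5946 0.1861 0.0818] -20.1 [80 83 88]
```

View pics/w13.png

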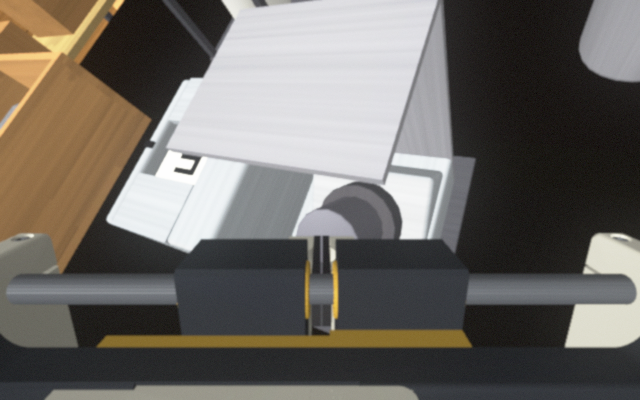

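Run:
```python
from h import *
np.set_printoptions(precision=4,suppress=True,linewidth=150)
a=np.radians(35); n=np.array([-np.sin(a),0,np.cos(a)]); f=np.array([.575,.203,.0925])
c=get_calibration("wrist"); p,d=capture("wrist"); X,u,v=cloud(d,c); rgb=p[v,u].astype(int)
s=get_state(); t=s["tcp_pos"]; print("tcp",t,"proj",proj(t,c), "cam z", (c["R"]@t+c["t"]))
Rm=Ro.from_euler('xyz',s["eef_rot"],degrees=True).as_matrix()
Y=(X-t)@Rm  # tool coords
k=(abs(Y[:,0])<.03)&(abs(Y[:,1])<.05)&(Y[:,2]>-.08)&(Y[:,2]<.03)
for y0 in np.arange(-.03,.031,.006):
    q=k&(Y[:,1]>y0)&(Y[:,1]<y0+.006)&(Y[:,0]<.012)
    if q.sum(): print("tool y %.3f n %d zmax %.4f x[%.3f %.3f]"%(y0,q.sum(),Y[q][:,2].max(),Y[q][:,0].min(),Y[q][:,0].max()))
h=(X-f)@n
m=(abs(h)<.005)&(np.linalg.norm(X-f,axis=1)<.03); Z=X[m]-f; e=np.array([.819,0,.574])
print("face n",m.sum(),"inplane x",(Z@e).min(),(Z@e).max(),"y",Z[:,1].min(),Z[:,1].max(),"h med",np.median(h[m]), "h range by y", )
print("face px", u[m].min(),u[m].max(),v[m].min(),v[m].max())
# normal fit
A=np.c_[X[m][:,:2],np.ones(m.sum())]; co=np.linalg.lstsq(A,X[m][:,2],rcond=None)[0]; nn=np.array([-co[0],-co[1],1]); print("normal",nn/np.linalg.norm(nn))
```

```text
tcp [0.5781 0.2144 0.0832] proj [[322.9627 235.1745]] cam z [0.0011 0.0222 0.1939]
tool y -0.018 n 80 zmax -0.0038 x[0.002 0.011]
tool y -0.012 n 253 zmax -0.0052 x[0.003 0.012]
tool y -0.006 n 865 zmax -0.0088 x[-0.016 0.012]
tool y -0.000 n 731 zmax 0.0300 x[-0.011 0.012]
tool y 0.006 n 118 zmax -0.0153 x[0.007 0.012]
tool y 0.012 n 95 zmax -0.0193 x[0.008 0.012]
tool y 0.018 n 137 zmax -0.0061 x[0.005 0.012]
tool y 0.024 n 183 zmax 0.0054 x[0.000 0.012]
tool y 0.030 n 202 zmax 0.0126 x[-0.004 0.012]
face n 1619 inplane x -0.019333127662022838 0.018041400781709627 y -0.015461148764394278 0.02245860075391043 h med 0.0023879438809737952 h range by y
face px 296 364 205 272
normal [-0.473  -0.056   0.8793]
```

Run:
```python
from h import *
np.set_printoptions(precision=1,suppress=True,linewidth=200)
c=get_calibration("wrist"); p,d=capture("wrist")
cv2.imwrite("pics/w14.png",cv2.resize(p[190:345,250:400],None,fx=5,fy=5,interpolation=cv2.INTER_CUBIC)[:,:,::-1][:600*5])
cv2.imwrite("pics/w14.png",cv2.resize(p[195:335,250:400],None,fx=4,fy=4,interpolation=cv2.INTER_CUBIC)[:,:,::-1])
print("cols",list(range(290,366,5)))
for r in range(205,335,8): print(r,(d[r,290:366:5]*1000))
s=get_state(); Rm=Ro.from_euler('xyz',s["eef_rot"],degrees=True).as_matrix()
print("tool axes in cam",(c["R"]@Rm).round(3), "cam in tool mm", (Rm.T@((-c["R"].T@c["t"])-s["tcp_pos"])*1000))
```

```text
cols [290, 295, 300, 305, 310, 315, 320, 325, 330, 335, 340, 345, 350, 355, 360, 365]
205 [244.9 250.7 256.9 257.7 256.4 241.7 240.5 185.3 183.  182.3 184.5 185.3 188.1 189.4 192.6 196.6]
213 [246.6 252.4 258.4 254.9 182.1 180.5 177.3 176.4 174.1 173.9 173.9 174.8 178.9 181.1 185.1 188.6]
221 [249.  254.6 254.3 183.9 181.3 180.8 178.8 177.3 176.4 175.3 172.7 172.3 173.4 173.8 176.5 183.1]
229 [250.5 252.5 186.3 184.8 183.2 181.4 179.2 177.8 176.3 175.2 172.4 172.1 171.3 170.4 174.7 179.2]
237 [163.9 164.1 164.5 163.8 164.2 167.1 166.5 165.8 164.4 163.4 164.5 163.9 164.3 171.  170.7 176.3]
245 [ 89.   90.8  89.8  90.5 154.9 158.8 159.1 158.2 157.  154.6  89.5  90.3  91.3  90.7  89.1  89.8]
253 [ 86.   85.3  84.   85.4 151.8 151.1 149.9 151.  149.6 151.3  84.8  85.4  85.2  85.3  84.8  85.5]
261 [ 81.7  80.5  81.8  80.8  89.  142.4 142.3 143.1 142.6  88.8  81.3  81.5  80.9  81.6  80.4  81.4]
269 [ 77.   77.8  78.3  80.1  91.3 136.  135.5 134.7 136.8  85.5  77.3  76.1  77.1  76.9  76.6  78. ]
277 [76.1 76.4 76.6 80.3 87.1 87.9 87.  86.8 87.3 83.5 77.1 76.8 76.5 76.6 77.5 77.4]
285 [78.  77.5 78.4 79.7 86.1 85.8 85.4 85.7 85.7 81.8 78.8 77.7 77.7 77.5 78.3 77.7]
293 [77.4 78.4 77.1 81.1 85.4 85.2 85.2 85.2 84.8 82.4 77.4 77.9 77.8 78.4 77.7 78.2]
301 [79.3 78.9 79.5 79.7 85.8 84.7 86.8 85.7 86.8 82.  77.2 79.3 78.5 79.8 79.9 78.1]
309 [ 79.4  78.9  78.2  80.6  88.9 129.4 129.1 130.2 130.2  82.2  79.9  80.3  79.2  80.5  80.3  80. ]
317 [ 80.1  80.2  79.1  80.9 115.3 130.7 130.9 131.  131.4  85.1  81.   79.7  79.9  80.5  79.9  79.7]
325 [ 81.4  81.6  81.   80.4 115.2 131.1 132.2 131.5 133.   99.3  80.5  80.7  81.6  80.7  82.1  80. ]
333 [ 81.2  82.1  81.7  82.  115.6 254.  254.6 253.1  80.1  80.2  79.8  79.7  79.4  78.6  79.   79.3]
tool axes in cam [[-0.   1.   0. ]
 [-1.  -0.  -0.3]
 [-0.3 -0.   1. ]] cam in tool mm [  76.5   -1.  -179.6]
```

View pics/w14.png

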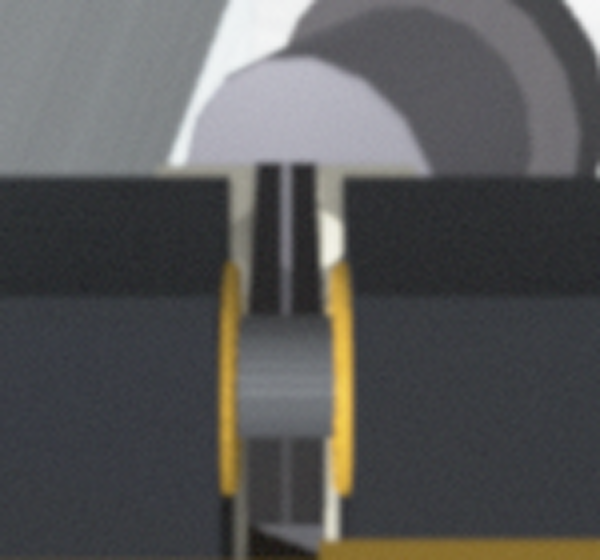

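Run:
```python
from h import *
np.set_printoptions(precision=1,suppress=True,linewidth=200)
z=np.load("w6.npz"); c=dict(R=z["R"],t=z["t"],mtx=z["mtx"]); d=z["d"]; print(c["mtx"])
Rm=Ro.from_euler('xyz',[-179.85,-.31,1.0],degrees=True).as_matrix(); t=np.array([.4605,.0518,.2813])
print("tcp px",proj(t,c), "tip corner +x", proj(t+Rm@[.0095,0,0],c), "pad end",proj(t+Rm@[0,.01,-.02],c))
for col in (285,292,298,304,320,335,345,352,358):
    P=[]
    for r in range(215,335,8):
        dz=d[r,col]; K=c["mtx"]; q=np.array([(col-K[0,2])/K[0,0]*dz,(r-K[1,2])/K[1,1]*dz,dz]); w=c["R"].T@(q-c["t"]); y=Rm.T@(w-t)*1000
        P.append((r,*[int(round(v)) for v in y]))
    print(col,P)
```

```text
[[333.4   0.  321.1]
 [  0.  333.4 197. ]
 [  0.    0.    1. ]]
tcp px [[322. 234.]] tip corner +x [[322.1 218.6]] pad end [[341.2 248.9]]
285 [(215, -88, -53, 280), (223, -100, -54, 279), (231, -113, -54, 278), (239, 38, -11, -94), (247, 38, -10, -99), (255, 38, -10, -104), (263, 38, -9, -108), (271, 37, -9, -111), (279, 36, -9, -111), (287, 34, -9, -113), (295, 32, -9, -112), (303, 30, -9, -112), (311, 27, -9, -110), (319, 25, -9, -112), (327, 23, -9, -111)]
292 [(215, -89, -43, 281), (223, -101, -43, 280), (231, -114, -44, 281), (239, 10, -15, -31), (247, 35, -9, -93), (255, 33, -9, -93), (263, 34, -8, -101), (271, 33, -8, -103), (279, 31, -8, -104), (287, 29, -8, -104), (295, 28, -8, -105), (303, 25, -8, -105), (311, 24, -8, -106), (319, 15, -9, -98), (327, 13, -9, -98)]
298 [(215, -89, -34, 281), (223, -101, -35, 281), (231, -113, -35, 280), (239, 10, -12, -30), (247, 10, -11, -40), (255, 7, -11, -41), (263, 10, -10, -55), (271, 10, -10, -62), (279, 31, -6, -103), (287, 30, -6, -105), (295, 28, -6, -106), (303, 24, -7, -103), (311, 3, -9, -77), (319, -1, -9, -77), (327, -4, -9, 
[... 1170 characters left out ...]
, -106), (303, 25, 6, -105), (311, 2, 8, -77), (319, -1, 8, -77), (327, -4, 8, -77)]
352 [(215, -88, 44, 279), (223, -100, 45, 278), (231, -113, 45, 279), (239, 38, 8, -94), (247, 36, 8, -94), (255, 34, 8, -96), (263, 35, 8, -101), (271, 34, 7, -105), (279, 33, 7, -106), (287, 32, 7, -108), (295, 29, 7, -107), (303, 27, 7, -108), (311, 25, 7, -108), (319, 17, 8, -100), (327, 15, 8, -102)]
358 [(215, -88, 53, 279), (223, -100, 54, 279), (231, -113, 54, 280), (239, 37, 10, -92), (247, 38, 9, -98), (255, 37, 9, -102), (263, 38, 8, -107), (271, 37, 8, -110), (279, 35, 8, -111), (287, 33, 8, -111), (295, 32, 8, -111), (303, 30, 8, -112), (311, 27, 8, -111), (319, 25, 8, -111), (327, 23, 8, -111)]
```

Run:
```python
from h import *
np.set_printoptions(precision=1,suppress=True,linewidth=200)
s=get_state(); Rm=Ro.from_euler('xyz',s["eef_rot"],degrees=True).as_matrix(); t=s["tcp_pos"]
for cam in("scene","top"):
    c=get_calibration(cam); p,d=capture(cam); X,u,v=cloud(d,c); Y=(X-t)@Rm*1000; rgb=p[v,u]
    k=(abs(Y[:,0])<16)&(abs(Y[:,1])<32)&(Y[:,2]>-70)&(Y[:,2]<12)
    for i in np.nonzero(k)[0]: print(cam,(int(u[i]),int(v[i])),Y[i],rgb[i], "h",np.dot(X[i]-[.575,.203,.0925],[-.574,0,.819])*1000)
```

```text
scene (376, 116) [ 14.1 -11.5 -69.9] [144 147 139] h 57.98679457151862
scene (377, 116) [  8.7 -16.2 -58. ] [155 158 149] h 49.63320528914898
scene (378, 116) [ 11.5 -16.5 -55.8] [140 142 134] h 48.099572466786775
scene (377, 117) [  9.7 -12.2 -58.5] [116 119 113] h 48.1724397305614
scene (378, 117) [ 11.8 -12.9 -55.5] [162 165 154] h 46.033405967437105
scene (379, 117) [  5.9 -17.9 -42.9] [140 141 133] h 37.14476794157112
scene (378, 118) [  9.8 -10.5 -52.4] [163 166 156] h 41.99596662948652
scene (379, 118) [ 10.5 -11.9 -47.8] [159 162 152] h 38.72905808483714
scene (380, 118) [  9.4 -14.3 -40.8] [158 160 150] h 33.802478806334754
scene (381, 118) [  8.9 -16.5 -34.6] [143 147 142] h 29.439529094612748
scene (377, 119) [ 11.4  -4.2 -59.2] [89 92 89] h 44.99701703258843
scene (378, 119) [ 10.   -6.8 -52. ] [145 148 139] h 39.8903072540043
scene (379, 119) [ 10.4  -8.4 -47. ] [150 153 143] h 36.34205879446244
scene (380, 119) [ 11.   -9.9 -42.1] [152 154 145] h 32.88629540006667
scene (381, 119) [ 12.8 -10.8 -38.7] [158 161 151] h 30.51188639097408
scene (382, 119) [ 12.8 -12.7 -33.1]
[... 12616 characters left out ...]
437246099441
top (216, 194) [  7.7  -1.7 -38.1] [83 84 84] h 25.167677880891983
top (217, 194) [  8.5   1.1 -41.4] [89 92 89] h 26.729311158044524
top (219, 194) [  6.5   7.6 -42.2] [147 149 145] h 24.037326588278734
top (220, 194) [ 10.3   9.5 -50.3] [141 143 138] h 30.3674480035971
top (221, 194) [ 11.5  12.1 -54.4] [116 117 112] h 32.72834004090987
top (212, 195) [  2.4 -14.1 -27.8] [171 175 174] h 21.978745305713815
top (213, 195) [ 10.6 -13.2 -43.4] [144 146 143] h 35.57849254886992
top (220, 195) [ 12.8   6.9 -60.7] [129 131 126] h 40.85465994269637
top (221, 195) [ 10.7  10.4 -59.2] [117 116 108] h 37.67375899156088
top (221, 199) [ -0.3   6.  -66.3] [125 126 121] h 45.369942792960885
```

The cameras agree that the button is still up. The real finger ends sit about 25 mm behind the nominal TCP and are still about 5 mm off the cap face. I go on by feel.

Emit:
apply_moves(
  commands=[
    {"grip":1,"slide":[-0.0002,0.0015,0.0026],"roll":0},
    {"grip":1,"slide":[-0.0004,0.003,0.0052],"roll":0},
  ],
)

```text
time_s: 34.85
tcp_pos: [0.5816, 0.2147, 0.0785]
eef_rot: [-152.2, -38.8, 3.0]
contact_force: [-1.7, 0.2, 2.9]
gripper_width: 0.0004
```

```bash
python3 f.py
```

```text
F [-1.7048  0.2457  2.9067] push 3.358838468752176 tcp [0.5816 0.2147 0.0785] depth past nominal(mm) 21.346902018519742 t 34.85 [-152.171   -38.7519    3.0484]
```

Emit:
apply_moves(
  commands=[
    {"grip":1,"slide":[-0.0002,0.0015,0.0026],"roll":0},
  ],
)

```text
time_s: 34.98
tcp_pos: [0.5834, 0.2147, 0.076]
eef_rot: [-152.2, -38.7, 3.0]
contact_force: [-1.5, -0.8, 3.6]
gripper_width: 0.0007
```

```bash
python3 f.py
```

```text
F [-1.5117 -0.8371  3.5992] push 3.8153144601527558 tcp [0.5834 0.2147 0.076 ] depth past nominal(mm) 24.417393534137954 t 34.975 [-152.1581  -38.7438    3.0344]
```

Emit:
apply_moves(
  commands=[
    {"grip":1,"slide":[-0.0002,0.0015,0.0026],"roll":0},
    {"grip":1,"slide":[-0.0004,0.003,0.0052],"roll":0},
  ],
)

```text
time_s: 35.22
tcp_pos: [0.5867, 0.2147, 0.0712]
eef_rot: [-152.1, -38.7, 3.0]
contact_force: [-2.4, -0.4, 4.9]
gripper_width: 0.0003
```

```bash
python3 f.py
```

```text
F [-2.427  -0.4254  4.8587] push 5.37210991242476 tcp [0.5867 0.2147 0.0712] depth past nominal(mm) 30.268293474072365 t 35.225 [-152.1395  -38.744     3.0337]
```

Emit:
apply_moves(
  commands=[
    {"grip":1,"slide":[-0.0002,0.0012,0.0022],"roll":0},
  ],
)

```text
time_s: 35.35
tcp_pos: [0.5882, 0.2147, 0.069]
eef_rot: [-152.1, -38.7, 3.0]
contact_force: [-6.0, -0.8, 8.8]
gripper_width: 0.0006
```

```bash
python3 f.py
```

```text
F [-6.0407 -0.8166  8.7676] push 10.646782525359185 tcp [0.5882 0.2147 0.069 ] depth past nominal(mm) 32.89001771454145 t 35.35 [-152.1492  -38.7428    3.0316]
```

Emit:
apply_moves(
  commands=[
    {"grip":1,"slide":[-0.0002,0.0012,0.0022],"roll":0},
  ],
)

```text
time_s: 35.48
tcp_pos: [0.589, 0.2149, 0.0678]
eef_rot: [-152.1, -38.8, 3.1]
contact_force: [-23.0, -10.4, 33.2]
gripper_width: 0.0002
```

```bash
python3 f.py
```

```text
F [-22.995  -10.3952  33.1666] push 40.357889051959 tcp [0.589  0.2149 0.0678] depth past nominal(mm) 34.352076578194776 t 35.475 [-152.0923  -38.7738    3.0701]
```

Emit:
apply_moves(
  commands=[
    {"grip":1,"slide":[0.0004,-0.004,-0.007],"roll":0},
    {"grip":1,"slide":[0.001,-0.009,-0.016],"roll":0},
    {"grip":1,"slide":[0.0015,-0.0108,-0.019],"roll":0},
  ],
)

```text
time_s: 35.85
tcp_pos: [0.5769, 0.2144, 0.085]
eef_rot: [-152.2, -38.8, 3.1]
contact_force: [-0.2, 1.6, -0.4]
gripper_width: 0.0002
```

```bash
python3 f.py
python3 - <<'E'
from h import *
p,d=capture("wrist"); cv2.imwrite("pics/w15.png",p[:,:,::-1])
E
```

```text
F [-0.1556  1.5875 -0.4006] push -0.23888248349931512 tcp [0.5769 0.2144 0.085 ] depth past nominal(mm) 13.308287924466688 t 35.85 [-152.2126  -38.7605    3.0584]
```

View pics/w15.png

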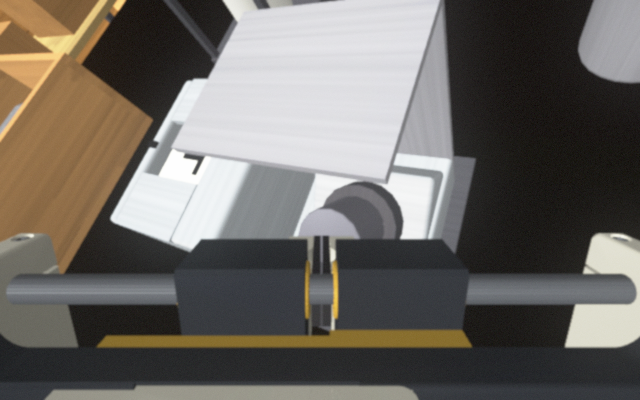

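Run:
```python
from h import *
p,d=capture("top"); a=cv2.resize(p[165:205,165:225],None,fx=10,fy=10,interpolation=cv2.INTER_CUBIC)
w=cv2.imread("pics/w15.png")[130:210,110:230]; w=cv2.resize(w,None,fx=4,fy=4,interpolation=cv2.INTER_CUBIC)
cv2.imwrite("pics/t15.png",a[:,:,::-1]); cv2.imwrite("pics/w15z.png",w)
```

```text
(no output)
```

View pics/t15.png

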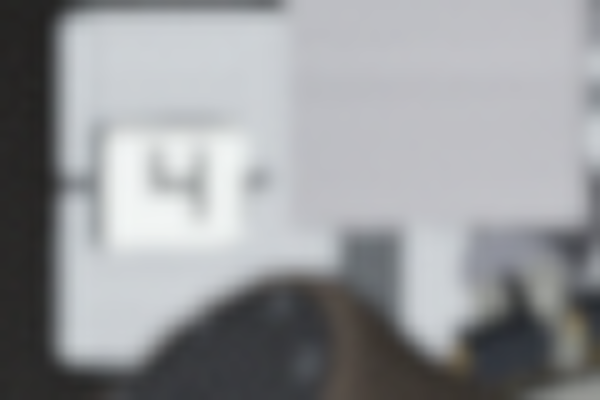

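View pics/w15z.png

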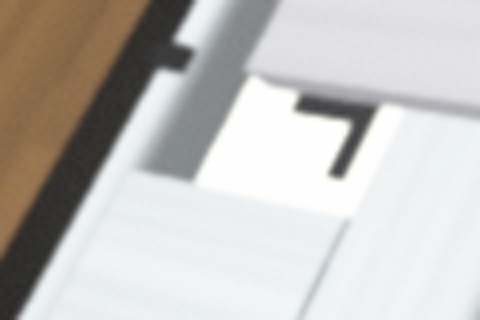

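The drum reads 4. That press spiked to about 40 N on the last 2.5 mm step, so I take much finer steps near the stop from now on.

Emit:
apply_moves(
  commands=[
    {"grip":1,"slide":[0,0,0],"roll":0},
    {"grip":1,"slide":[-0.0002,0.0017,0.003],"roll":0},
    {"grip":1,"slide":[-0.0004,0.0034,0.006],"roll":0},
    {"grip":1,"slide":[-0.0006,0.0051,0.009],"roll":0},
    {"grip":1,"slide":[-0.0008,0.0068,0.012],"roll":0},
  ],
)

```text
time_s: 36.58
tcp_pos: [0.5848, 0.2146, 0.0734]
eef_rot: [-152.2, -38.7, 3.0]
contact_force: [-4.5, -1.4, 7.0]
gripper_width: 0.0003
```

```bash
python3 f.py
```

```text
F [-4.5036 -1.4188  6.9978] push 8.315412403017012 tcp [0.5848 0.2146 0.0734] depth past nominal(mm) 27.365634542665926 t 36.575 [-152.1533  -38.7137    3.042 ]
```

Emit:
apply_moves(
  commands=[
    {"grip":1,"slide":[-0.0002,0.0012,0.0022],"roll":0},
  ],
)

```text
time_s: 36.7
tcp_pos: [0.5863, 0.2146, 0.0713]
eef_rot: [-152.2, -38.7, 3.0]
contact_force: [-3.3, -0.2, 3.9]
gripper_width: 0.0004
```

```bash
python3 f.py
```

```text
F [-3.2747 -0.1903  3.8902] push 5.064959610942631 tcp [0.5863 0.2146 0.0713] depth past nominal(mm) 29.869145757449388 t 36.7 [-152.159   -38.721     3.0388]
```

Emit:
apply_moves(
  commands=[
    {"grip":1,"slide":[-0.0001,0.0007,0.0013],"roll":0},
  ],
)

```text
time_s: 36.83
tcp_pos: [0.5872, 0.2146, 0.07]
eef_rot: [-152.2, -38.7, 3.0]
contact_force: [-3.6, 0.1, 1.9]
gripper_width: 0.0002
```

```bash
python3 f.py
```

```text
F [-3.5516  0.1194  1.885 ] push 3.581243789931605 tcp [0.5872 0.2146 0.07  ] depth past nominal(mm) 31.462542526618094 t 36.825 [-152.1676  -38.7134    3.026 ]
```

Emit:
apply_moves(
  commands=[
    {"grip":1,"slide":[-0.0001,0.0007,0.0013],"roll":0},
  ],
)

```text
time_s: 36.95
tcp_pos: [0.588, 0.2146, 0.0689]
eef_rot: [-152.2, -38.7, 3.0]
contact_force: [-5.6, -2.4, 7.3]
gripper_width: 0.0002
```

```bash
python3 f.py
```

```text
F [-5.5736 -2.3717  7.2571] push 9.141549737244056 tcp [0.588  0.2146 0.0689] depth past nominal(mm) 32.83615239586986 t 36.95 [-152.1759  -38.7202    3.0404]
```

Emit:
apply_moves(
  commands=[
    {"grip":1,"slide":[0,0.0004,0.0007],"roll":0},
  ],
)

```text
time_s: 37.08
tcp_pos: [0.5882, 0.2147, 0.0685]
eef_rot: [-152.2, -38.7, 3.1]
contact_force: [-8.8, -3.6, 12.4]
gripper_width: 0.0005
```

```bash
python3 f.py
```

```text
F [-8.829  -3.6486 12.3503] push 15.180877098927995 tcp [0.5882 0.2147 0.0685] depth past nominal(mm) 33.287130590528335 t 37.075 [-152.1602  -38.7268    3.0571]
```

Emit:
apply_moves(
  commands=[
    {"grip":1,"slide":[0,0.0004,0.0007],"roll":0},
  ],
)

```text
time_s: 37.2
tcp_pos: [0.5884, 0.2148, 0.0682]
eef_rot: [-152.1, -38.7, 3.1]
contact_force: [-12.8, -5.4, 17.3]
gripper_width: 0.0001
```

```bash
python3 f.py
```

```text
F [-12.7562  -5.3595  17.2735] push 21.46627393689216 tcp [0.5884 0.2148 0.0682] depth past nominal(mm) 33.636969874052994 t 37.2 [-152.1405  -38.7411    3.0707]
```

Home at 21 N. I release, wait, then check the drum.

Emit:
apply_moves(
  commands=[
    {"grip":1,"slide":[0.0004,-0.004,-0.007],"roll":0},
    {"grip":1,"slide":[0.001,-0.009,-0.016],"roll":0},
    {"grip":1,"slide":[0.0015,-0.0108,-0.019],"roll":0},
    {"grip":1,"slide":[0.0015,-0.0108,-0.019],"roll":0},
  ],
)

```text
time_s: 37.7
tcp_pos: [0.5767, 0.2148, 0.086]
eef_rot: [-152.2, -38.8, 3.1]
contact_force: [0.6, 1.0, 0.4]
gripper_width: 0.0005
```

```bash
python3 f.py
python3 - <<'E'
from h import *
p,d=capture("top"); a=cv2.resize(p[165:205,165:225],None,fx=10,fy=10,interpolation=cv2.INTER_CUBIC)
cv2.imwrite("pics/t16.png",a[:,:,::-1])
E
```

```text
F [0.6074 0.9992 0.4267] push 0.0011536485306180566 tcp [0.5767 0.2148 0.086 ] depth past nominal(mm) 12.369925509504426 t 37.7 [-152.2023  -38.7728    3.0668]
```

View pics/t16.png

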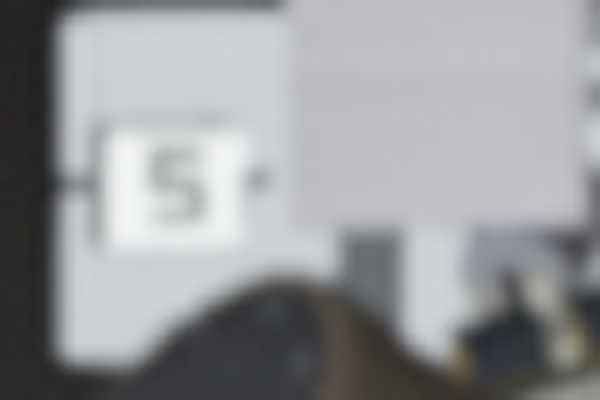

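The drum reads 5, so one more press. I let it wait first; it has been up for about 0.4 s.

Emit:
apply_moves(
  commands=[
    {"grip":1,"slide":[0,0,0],"roll":0},
    {"grip":1,"slide":[-0.0002,0.0017,0.003],"roll":0},
    {"grip":1,"slide":[-0.0004,0.0034,0.006],"roll":0},
    {"grip":1,"slide":[-0.0006,0.0051,0.009],"roll":0},
    {"grip":1,"slide":[-0.0008,0.0068,0.012],"roll":0},
  ],
)

```text
time_s: 38.38
tcp_pos: [0.5845, 0.2148, 0.0744]
eef_rot: [-152.2, -38.7, 3.0]
contact_force: [-5.3, -2.2, 8.6]
gripper_width: 0.0001
```

Emit:
apply_moves(
  commands=[
    {"grip":1,"slide":[-0.0002,0.0012,0.0022],"roll":0},
  ],
)

```text
time_s: 38.5
tcp_pos: [0.5859, 0.2148, 0.0724]
eef_rot: [-152.2, -38.7, 3.0]
contact_force: [-3.9, -0.6, 5.6]
gripper_width: 0.0002
```

```bash
python3 f.py
```

```text
F [-3.8775 -0.6466  5.5755] push 6.7911766988080355 tcp [0.5859 0.2148 0.0724] depth past nominal(mm) 28.79626974383301 t 38.5 [-152.1552  -38.7298    3.0389]
```

Emit:
apply_moves(
  commands=[
    {"grip":1,"slide":[-0.0001,0.0007,0.0013],"roll":0},
  ],
)

```text
time_s: 38.62
tcp_pos: [0.5868, 0.2148, 0.0711]
eef_rot: [-152.2, -38.7, 3.0]
contact_force: [-2.4, -1.6, 4.0]
gripper_width: 0.0008
```

```bash
python3 f.py
```

```text
F [-2.389  -1.5778  3.9798] push 4.630368652015748 tcp [0.5868 0.2148 0.0711] depth past nominal(mm) 30.366457620558066 t 38.625 [-152.1656  -38.7226    3.0337]
```

Emit:
apply_moves(
  commands=[
    {"grip":1,"slide":[-0.0001,0.0007,0.0013],"roll":0},
  ],
)

```text
time_s: 38.75
tcp_pos: [0.5877, 0.2148, 0.0699]
eef_rot: [-152.2, -38.7, 3.0]
contact_force: [-3.0, -0.6, 3.8]
gripper_width: 0.0005
```

```bash
python3 f.py
```

```text
F [-3.0387 -0.6053  3.7524] push 4.816676997709527 tcp [0.5877 0.2148 0.0699] depth past nominal(mm) 31.848792886700092 t 38.75 [-152.1733  -38.7279    3.0341]
```

Emit:
apply_moves(
  commands=[
    {"grip":1,"slide":[-0.0001,0.0007,0.0013],"roll":0},
  ],
)

```text
time_s: 38.88
tcp_pos: [0.5884, 0.2149, 0.0688]
eef_rot: [-152.2, -38.7, 3.0]
contact_force: [-8.3, -3.7, 10.6]
gripper_width: 0.0003
```

```bash
python3 f.py
```

```text
F [-8.3225 -3.7136 10.5819] push 13.441779311318356 tcp [0.5884 0.2149 0.0688] depth past nominal(mm) 33.167143002493155 t 38.875 [-152.1708  -38.7299    3.0487]
```

Emit:
apply_moves(
  commands=[
    {"grip":1,"slide":[-0.0001,0.0005,0.0009],"roll":0},
  ],
)

```text
time_s: 39.0
tcp_pos: [0.5887, 0.2149, 0.0684]
eef_rot: [-152.1, -38.8, 3.1]
contact_force: [-13.0, -6.0, 17.2]
gripper_width: 0.0003
```

```bash
python3 f.py
```

```text
F [-13.0479  -6.0026  17.2466] push 21.61159729983994 tcp [0.5887 0.2149 0.0684] depth past nominal(mm) 33.671904718093245 t 39.0 [-152.1483  -38.7501    3.0646]
```

Emit:
apply_moves(
  commands=[
    {"grip":1,"slide":[-0.0001,0.0005,0.0009],"roll":0},
  ],
)

```text
time_s: 39.12
tcp_pos: [0.5889, 0.215, 0.068]
eef_rot: [-152.1, -38.8, 3.1]
contact_force: [-18.4, -8.2, 25.7]
gripper_width: 0.0008
```

```bash
python3 f.py
```

```text
F [-18.3931  -8.2409  25.7437] push 31.63786967817395 tcp [0.5889 0.215  0.068 ] depth past nominal(mm) 34.07613404932091 t 39.125 [-152.1224  -38.7778    3.083 ]
```

Emit:
apply_moves(
  commands=[
    {"grip":1,"slide":[0.001,-0.008,-0.014],"roll":0},
    {"grip":1,"slide":[0.002,-0.02,-0.035],"roll":0},
    {"grip":1,"slide":[0.003,-0.032,-0.057],"roll":0},
    {"grip":1,"slide":[0.02,-0.028,-0.1],"roll":0},
    {"grip":1,"slide":[0.03,-0.025,-0.14],"roll":0},
  ],
)

```text
time_s: 39.75
tcp_pos: [0.5307, 0.1681, 0.1928]
eef_rot: [-152.2, -38.8, 3.1]
contact_force: [-0.2, 0.7, 0.9]
gripper_width: 0.0004
```

```bash
python3 f.py
python3 - <<'E'
from h import *
np.set_printoptions(precision=4,suppress=True,linewidth=150)
p,d=capture("top"); c=get_calibration("top"); a=cv2.resize(p[165:205,165:225],None,fx=10,fy=10,interpolation=cv2.INTER_CUBIC)
cv2.imwrite("pics/t17.png",a[:,:,::-1]); cv2.imwrite("pics/t17f.png",p[:,:,::-1])
X,u,v=cloud(d,c); rgb=p[v,u].astype(int)
m=(np.hypot(X[:,0]-.54,X[:,1])<.08)&(rgb[:,2]>rgb[:,0]+60)&(X[:,2]>.035)&(X[:,2]<.055)
if m.sum(): print("lamp",m.sum(),cv2.minAreaRect((X[m][:,:2]*1000).astype(np.float32)),np.median(X[m][:,2]))
m=(np.hypot(X[:,0]-.54,X[:,1]+.105)<.09)&(X[:,2]>.03)&(X[:,2]<.065)&(X[:,1]<-.05)
if m.sum(): print("sp",m.sum(),cv2.minAreaRect((X[m][:,:2]*1000).astype(np.float32)))
a=np.radians(35); n=np.array([-np.sin(a),0,np.cos(a)]); f=np.array([.575,.203,.0925]); h=(X-f)@n
m=(np.linalg.norm((X-f)-np.outer(h,n),axis=1)<.015)&(abs(h)<.03); print("button h",np.percentile(h[m],[10,50,90]) if m.sum() else 0, m.sum())
E
```

```text
F [-0.1932  0.6953  0.8579] push 0.8135139608063985 tcp [0.5307 0.1681 0.1928] depth past nominal(mm) -101.49551588672163 t 39.75 [-152.2327  -38.7728    3.1037]
lamp 229 ((532.597900390625, -1.3979320526123047), (66.78527069091797, 48.758087158203125), 0.5319802761077881) 0.04469718163876025
sp 144 ((535.7027587890625, -109.04985046386719), (94.57967376708984, 59.21540451049805), 1.9633327722549438)
button h [-0.0024  0.0004  0.0034] 48
```

View pics/t17.png

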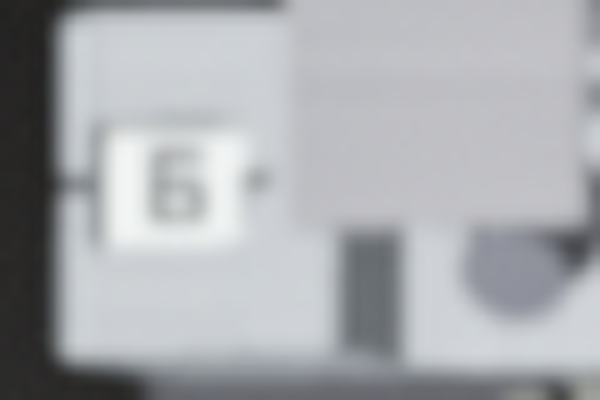

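View pics/t17f.png

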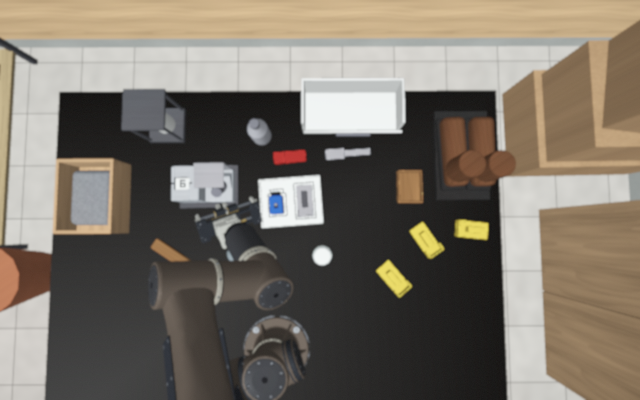

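The drum shows 6, the button is up, and both items lie in their outlines. I raise the tool a little, take a last scene check and hand in.

Emit:
apply_moves(
  commands=[
    {"grip":1,"slide":[0.025,-0.01,-0.03],"roll":0},
    {"grip":1,"slide":[0.04,-0.02,-0.045],"roll":0},
    {"grip":1,"slide":[0.04,-0.02,-0.045],"roll":0},
    {"grip":1,"slide":[0.04,-0.02,-0.045],"roll":0},
  ],
)

```text
time_s: 40.3
tcp_pos: [0.5309, 0.1653, 0.254]
eef_rot: [-152.2, -38.7, 3.0]
contact_force: [-0.2, 0.3, -0.1]
gripper_width: 0.0005
```

Run:
```python
from h import *
p,d=capture("scene"); cv2.imwrite("pics/s20.png",p[:,:,::-1]); s=get_state(); print(s["tcp_pos"],s["contact_force"],s["time_s"])
X,u,v=cloud(d,get_calibration("scene")); rgb=p[v,u].astype(int)
m=(np.hypot(X[:,0]-.54,X[:,1])<.08)&(rgb[:,2]>rgb[:,0]+60)&(X[:,2]>.038)&(X[:,2]<.05)
if m.sum(): print("lamp",m.sum(),cv2.minAreaRect((X[m][:,:2]*1000).astype(np.float32)))
```

```text
[0.5309679  0.16512302 0.25366453] [-0.15118198 -1.15192983 -0.45200551] 40.35
lamp 207 ((532.3663940429688, -3.122455596923828), (68.01512908935547, 50.768009185791016), 4.51975679397583)
```

View pics/s20.png

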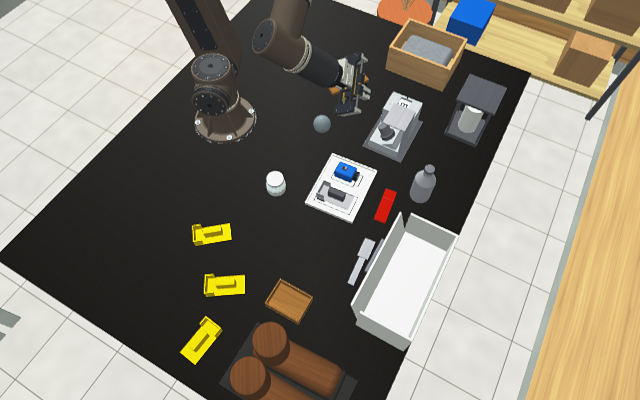

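The scene shows the lamp at (346,172) and the spikes at (335,193) in the tray, the bystanders unmoved (brush behind the gripper), and the arm free in the air.

```bash
python3 -c "
from plant import close_job
print(close_job())"
```

```text
the job is handed in; nothing more can be done
None
```

I handed the job in at about 40 s: both items are in their outlines on the tray, the counter shows 6, and the button is up. The one doubt is the first press, which peaked at about 40 N.

- **Headlamp and spikes:** My last close check of both, with the wrist camera at about 13 s, put each origin about 3 mm from its outline's middle, at about 4° like the outlines. A coarser overhead check after the presses still showed both in place.
- **Tilting the tool:** The moves have no tilt. I pushed the arm against its reach limit step by step until the tool leaned enough to get in front of the hood. The first lean put the elbow joint at its limit near the button, so I set a second one, about 46° from vertical, pointing ahead and to the left.
- **Counter:** Three presses took the drum from 3 to 4, 5 and 6, read in the overhead picture after each. The final view shows 6 at the mark and the cap at its starting height.
- **Push forces:** The second and third presses peaked at about 21 N and 32 N. The first went over the advised 35 N on its last step. The single fingertip force measured then was about 42 N, against the 70 N limit, and nothing stopped, but I got no verdict.
- **Disagreement:** With the fingers shut, all three cameras showed their ends about 25 mm behind the reported tool point. I therefore found the button by feel.
- **Bystanders:** In the last views the marble, wedge, shoehorn, flask and grease jar looked unmoved. The boot brush was partly hidden behind the gripper, but its visible part looked in place. The arm was clear of everything.

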